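Load the tasting turntable and turn it to the guests

ROBOT

A 6-joint arm with a two-finger parallel gripper is mounted at the origin on the work surface. World frame = base frame: x ahead of the robot, y to its left, z up, the work surface at z = 0. Lengths are in m, angles in rad, forces in N, time in s.
With the tool pointing down it reaches from about 0.35 to 0.975 m from the base axis. Payload 17.4 kg.
Tool frame: the origin (TCP) lies at the very end of the fingers, on their centre line; the grasp point (between the pads) lies 19 mm behind it; x points along the fingers, y is the direction in which the jaws open and shut, and the axes are right-handed (so a half turn about x gives the same grasp; the last joint's range is limited). The gripper opens to 85 mm and grips with 20 to 120 N. Pads are 22 mm wide; open, the fingers measure 114 mm over their backs; the gripper's body (76 mm by 85 mm) begins 54 mm behind the grasp point. The pads swing forward as they close: fully open they stand 13 mm farther back than shut.
Start: joints at [-1.179, 0.116, 1.442, -0, 1.584, -0.038], TCP at [0.281, -0.614, 0.199] pointing down, gripper open.
Joint ranges: [-2.83, 2.83], [-0.83, 2.19], [0.07, 2.5], [-1.14, 4.28], [0.01, 3], [-2.97, 2.97]. Speed limits (rad/s): [1.89, 1.89, 2.22, 3.14, 3.14, 3.14].

INTERFACE

Orientations are given as a unit quaternion [x, y, z, w].
In Python, from workcell import manip gives the robot as it stands.
- The arm moves only by the tool servo_tool, never from a script. Its argument "increments" is a list of rows, each a list of 2 entries, a list of its own where there are three numbers: the shift along the tool's x, y, z in m, then the turn about the tool's x in degrees. A call has 1 to 12 rows; each row shifts and turns the commanded pose from where the row before left it, along the tool's axes as they then stand; what a row does not reach is not made up. A row lasts 1/10 s, in which the tool goes at most 50 mm and 8.59 degrees, less where a joint would pass 70% of its speed; a pose out of reach is approached as far as the arm can. A call with a gripper value outside its range is refused whole. "gripper" is the closure, from 0 (fully open) to 1 (shut), set as the call begins (left out, the last holds). The fingers move at their own pace and stop on an object; the grip force is fixed at half the most. Time passes only in rows, so rows that do not move let the fingers close. It gives the time, the measured TCP pose, the force and the opening at its end, in the units of the state.
- manip.sense(): the state, without advancing time (a new reading comes with each control period).
- manip.camera(name): name is "scene" or "top"; returns a dict with "img" (480x640x3 uint8, blue, green, red), "range_z" (480x640 float32, m along the optical axis (not along the pixel's ray), 0 where there is no reading), "fx", "fy", "cx", "cy" (pixels), "cam_to_world" (4x4, takes a point from camera to world coordinates). Camera axes: x right, y up, looking along -z (the intrinsics and any distortion apply to the point x, -y, -z); pixel columns grow to the right and rows downward; lengths in m; the calibration is good to about 2 mm. A picture is of the moment at which its call begins.
- manip.close_job(): hands the job in, once; it reports no verdict.
The state is a dict: "time": time; "q": joint angles; "qd": joint speeds; "tau": joint torques, N m; "ee_pos": TCP position; "tool_rot": TCP orientation; "force": force on the tool from outside, world axes, zero at the start; "wrist_torque": the same for the moment, N m; "grip_width": opening from 0.0 (shut) to 1.0 (fully open).
Only numpy, scipy, OpenCV 4.12 (cv2) and the standard library are available. Lean on these libraries where they do the work, as an engineer would, in place of code of your own. Each camera call takes 0.05 s, during which the arm holds its last target.

TASK

Turn the tasting turntable until it clicks in with its row of spring clips facing the robot; there, snap every wooden tasting spoon lying on the crate fully down into a clip of its own, handle centred lengthwise in the clip, scoop towards the middle of the turntable and handle end outward over the rim, and stand the salt shaker upright in the middle of the cork pad. Then turn the loaded turntable half a turn until it clicks in with the clip row on the far side, facing the guests, with everything still in place and at rest. Do not tip the shaker over or disturb the plate, the purple bowl and the slotted spoon.

Things in the scene. Friction and masses are not known exactly. Their poses are not given: they have to be found in the camera images.
- stand: Fixed round black foot of the turntable, 190 mm across; origin on the table, on the turning axis. Its x axis points away from the robot (within 0.25 rad of world x); place and yaw vary. A spring roller in it clicks the deck into detents at 0, 1.571 and 3.142 rad: it holds with about 0.35 N m (3 N at a knob), draws the deck in from 0.05 rad either side, and can be turned through.
- turntable (a joint): Turntable angle about the vertical axis of the stand, rad, growing counter-clockwise seen from above. 0: the clip row is on the stand's -x side (facing the robot), deck axes equal the stand's. pi: row on the far side. Detents at 0, 1.571, 3.142; between them light friction holds it. Stops at -0.3 and 3.44. Starts between 1.8 and 2.9.
- deck (a point): Centre of the round wooden deck's top face (300 mm across, top 45 mm above the table, 18 mm thick, rim overhangs the foot); its axes turn with the deck. Deck -x is the clip row's side, deck +x the pad's side.
- knob_a (a point): Grip point of an upright round steel knob post on the deck, 18 mm across, rising 50 mm from the deck top; the point lies on its axis 33 mm above the deck top. It stands 128 mm from the turning axis on the deck's +y. Pinch or push it to turn the deck.
- knob_b (a point): The same knob post on the deck's -y side.
- pad (a point): Top centre of the round cork pad (68 mm across, 3 mm thick, top 48 mm above the table) on the deck at x = +85 mm.
- clip1 (a point): Spring clip 1 of 4, at deck y -72 mm, x -75 mm: where the middle of a seated handle's axis lies, 32 mm above the deck top; axes as the deck's. The handle lies along deck x. Two pairs of sprung steel jaws, centred 35 mm before and behind the point, each 12 mm long, 28 mm wide, tops 44 mm above the deck; 58 mm between them is clear for fingers.
- clip2 (a point): Spring clip 2 of 4, at deck y -24 mm, x -75 mm: where the middle of a seated handle's axis lies, 32 mm above the deck top; axes as the deck's. The handle lies along deck x. Open upward: the mouth between the rounded lips is 10 mm; a handle pressed straight down (about 8 N) snaps past them onto rests. Unsnapped it lies about 14 mm too high.
- clip3 (a point): Spring clip 3 of 4, at deck y +24 mm, x -75 mm: where the middle of a seated handle's axis lies, 32 mm above the deck top; axes as the deck's. The handle lies along deck x. Open upward: the mouth between the rounded lips is 10 mm; a handle pressed straight down (about 8 N) snaps past them onto rests. Unsnapped it lies about 14 mm too high.
- clip4 (a point): Spring clip 4 of 4, at deck y +72 mm, x -75 mm: where the middle of a seated handle's axis lies, 32 mm above the deck top; axes as the deck's. The handle lies along deck x. Two pairs of sprung steel jaws, centred 35 mm before and behind the point, each 12 mm long, 28 mm wide, tops 44 mm above the deck; 58 mm between them is clear for fingers.
- spoon1: Wooden tasting spoon, 175 mm long, 35 g (may be absent). Origin midway along the handle on the underside; x runs along the handle towards the round scoop, z up. Handle 14 mm diameter, its axis 12 mm above the underside; scoop 36 mm across and 24 mm deep centred at x = +75 mm; end ball 24 mm across at x = -70 mm.
- spoon1_grip (a point): The middle of spoon1's handle, on its axis: body origin + 12 mm in z; axes as the spoon's.
- spoon2: Wooden tasting spoon, 175 mm long, 35 g (may be absent). Origin midway along the handle on the underside; x runs along the handle towards the round scoop, z up. Handle 14 mm diameter, its axis 12 mm above the underside; scoop 36 mm across and 24 mm deep centred at x = +75 mm; end ball 24 mm across at x = -70 mm.
- spoon2_grip (a point): The middle of spoon2's handle, on its axis: body origin + 12 mm in z; axes as the spoon's.
- spoon3: Wooden tasting spoon, 175 mm long, 35 g (may be absent). Origin midway along the handle on the underside; x runs along the handle towards the round scoop, z up. Handle 14 mm diameter, its axis 12 mm above the underside; scoop 36 mm across and 24 mm deep centred at x = +75 mm; end ball 24 mm across at x = -70 mm.
- spoon3_grip (a point): The middle of spoon3's handle, on its axis: body origin + 12 mm in z; axes as the spoon's.
- spoon4: Wooden tasting spoon, 175 mm long, 35 g (may be absent). Origin midway along the handle on the underside; x runs along the handle towards the round scoop, z up. Handle 14 mm diameter, its axis 12 mm above the underside; scoop 36 mm across and 24 mm deep centred at x = +75 mm; end ball 24 mm across at x = -70 mm.
- spoon4_grip (a point): The middle of spoon4's handle, on its axis: body origin + 12 mm in z; axes as the spoon's.
- shaker: Glass salt shaker with a shiny steel cap, 44 mm diameter, 90 mm tall, about 160 g; origin at the centre of its underside, z up.
- plate: White enamel plate, 190 mm across, bystander; origin on the underside.
- bowl: Purple plastic bowl, 100 mm across, 45 mm tall, bystander; origin on the underside.
- slotted_spoon: Stainless steel slotted spoon, 245 mm long, bystander; x towards its slotted end; origin on the underside.
Not all that is in view belongs to the job. What is shaped like the spoon3 but red is not meant.

How it is judged:
By the outcome, as a careful person would: the job done as asked, in the order asked, and still so for the second after the job is handed in, with the robot touching nothing.
Of spoon1, spoon2, spoon3, spoon4 only 2 to 4 are there at a start; the rules pass over those that are not, and their reading is None.
At some moment in a run one of spoon1, spoon2, spoon3, spoon4 may be knocked a few centimetres aside while the robot is not near it.
It also fails if it takes over 210 s, if anything falls off the work surface, if the arm or the gripper's body presses on something with over 40 N, if the wrist force passes 120 N, or if a joint passes its speed limit or range.

## Working session

There is one attempt and no reset: what is moved stays moved. The work goes in short steps, Python scripts to look and compute and a tool call to move; the robot and the scene stay as the last step left them, time stands still between calls to the robot, and variables do not carry over. Pictures are saved under pics/ and viewed, and the job is handed in when it is done.

Besides the shell and the picture viewer there is one more tool, called after ">>>" as name([rows], argument=value, ...), one row to a line, values as JSON. servo_tool: Moves the arm, as the interface text tells. Its arguments: {"type":"object","properties":{"increments":{"type":"array"},"gripper":{"type":"number"}},"required":["increments"]}

```bash
ls; mkdir -p pics; cat > h.py <<'E'
import numpy as np, cv2
from workcell import manip
def grab(n):
    return manip.camera(n)
def cloud(c):
    z=c["range_z"]; v,u=np.mgrid[0:480,0:640]
    x=(u-c["cx"])/c["fx"]*z; y=(v-c["cy"])/c["fy"]*z
    P=np.stack([x,-y,-z,np.ones_like(z)],-1)@np.array(c["cam_to_world"]).T
    P=P[...,:3]; P[z<=0]=np.nan
    return P
E
python3 - <<'E'
from h import *
s=manip.sense(); print(s)
for n in("scene","top"):
    c=grab(n); cv2.imwrite(f"pics/{n}0.png",c["img"]); np.savez(f"{n}0.npz",**{k:np.array(v) for k,v in c.items()})
    print(n,{k:v for k,v in c.items() if k not in("img","range_z")}, (c["range_z"]>0).mean())
E
```

```text
pics
{'time': 0.0, 'q': array([-1.17880181e+00,  1.16495748e-01,  1.44227923e+00,  1.76342460e-05,
        1.58399057e+00, -3.78129602e-02]), 'qd': array([-5.42514116e-07,  5.33607725e-04, -1.62903017e-04, -3.69127981e-04,
       -4.49737194e-04,  7.11683795e-04]), 'tau': array([-7.41514996e-04, -7.31983280e+01, -6.32495713e+01, -5.87993031e-05,
        6.25809087e-03,  5.82776760e-07]), 'ee_pos': array([ 0.28117094, -0.6133986 ,  0.19824694]), 'tool_rot': array([-0.6907741 , -0.15120226,  0.69090793, -0.15038367]), 'force': array([ 0.16011846, -0.34641297,  0.17524914]), 'wrist_torque': array([ 0.02518642, -0.07502455, -0.00506415]), 'grip_width': 0.9999408151734076}
scene {'fx': 579.2462195582926, 'fy': 579.2462195582926, 'cx': 331.03604104090334, 'cy': 236.2514323805091, 'cam_to_world': array([[-0.04557095, -0.74711197,  0.66313422,  1.33920046],
       [ 0.99895802, -0.0357322 ,  0.02839171,  0.02698813],
       [ 0.00248346,  0.66373709,  0.74796184,  1.02465868],
       [ 0.        ,  0.        ,  0.        ,  1.        ]])} 0.9960091145833333
top {'fx': 607.9986782465979, 'fy': 607.9986782465979, 'cx': 315.8441898586641, 'cy': 232.00898740911967, 'cam_to_world': array([[-0.02707079,  0.99192938, -0.123868  ,  0.33480983],
       [-0.99959763, -0.02791127, -0.00505462, -0.00262188],
       [-0.00847114,  0.12368133,  0.99228583,  1.66812722],
       [ 0.        ,  0.        ,  0.        ,  1.        ]])} 0.9959440104166667
```

View pics/scene0.png

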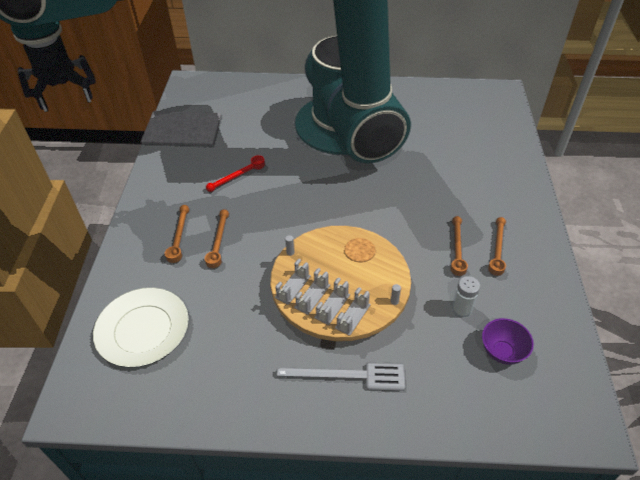

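View pics/top0.png

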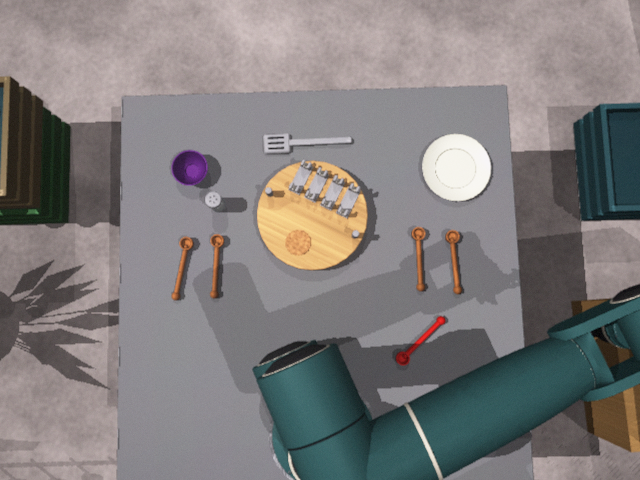

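The scene view shows four brown spoons at (178,235), (217,240), (459,245) and (499,247). A red spoon at (237,174) is a decoy. The shaker is at (466,297), the turntable at (340,280) with its clips on the far side and pad at (360,250), and the knobs at (290,245) and (396,294). Next I'll measure these from both views.

```bash
cat >> h.py <<'E'
def spoons(c,P=None):
    """orange-brown handle segmentation -> list of dict(center, dir, ...)"""
    P=cloud(c) if P is None else P
    hsv=cv2.cvtColor(c["img"],cv2.COLOR_BGR2HSV)
    out=[]
    m=((hsv[...,0]>=5)&(hsv[...,0]<=14)&(hsv[...,1]>140)&(hsv[...,2]>60)).astype(np.uint8)
    m[~((P[...,0]>0.15)&(P[...,0]<0.95)&(abs(P[...,1])<0.6)&(P[...,2]<0.3))]=0
    n,l,st,ce=cv2.connectedComponentsWithStats(m)
    for i in range(1,n):
        if st[i,4]<80: continue
        p=P[l==i]; p=p[np.isfinite(p[:,0])]
        out.append((ce[i],st[i,4],p))
    return out
def desc(p):
    xy=p[:,:2]; m=xy.mean(0); u,s,vt=np.linalg.svd(xy-m,full_matrices=False); d=vt[0]
    t=(xy-m)@d; w=(xy-m)@np.array([-d[1],d[0]])
    return m,d,t,w
E
python3 - <<'E'
from h import *
for n in("scene","top"):
    c=dict(np.load(f"{n}0.npz")); P=cloud(c)
    print(n)
    for ce,a,p in spoons(c,P):
        m,d,t,w=desc(p)
        lo,hi=np.percentile(t,[1,99])
        print(ce.round(),a,"mean",m.round(3),"dir",d.round(3),"len",(t.max()-t.min()).round(3),"mid",(m+d*(t.max()+t.min())/2).round(4),"z",np.percentile(p[:,2],[2,25,50,75,98]).round(3), "wlo",np.ptp(w[t<t.min()+.035]).round(3),"whi",np.ptp(w[t>t.max()-.035]).round(3))
    for nm,uv in dict(scene=dict(table1=(200,350),t2=(240,250),t3=(480,215),gray=(180,130),shaker=(466,285),bowl=(507,340),pad=(360,250),deck=(320,245)),top=dict(sh=(213,200),pad=(298,242),deck=(280,220),t3=(195,270),t=(440,280))).items() if 0 else (dict(table1=(200,350),t2=(240,250),t3=(480,215),gray=(180,130),shaker=(466,285),pad=(360,250),deck=(320,245)) if n=="scene" else dict(sh=(213,200),pad=(298,242),deck=(280,220),t3=(195,270),t=(440,280))).items():
        print(nm,uv,P[uv[1],uv[0]].round(4))
    cv2.imwrite(f"pics/{n}_crop.png",cv2.resize(c["img"][200:360,240:440] if n=="scene" else c["img"][145:285,240:390],None,fx=4,fy=4,interpolation=cv2.INTER_CUBIC)[:600,:800])
E
```

```text
scene
[177. 238.] 416 mean [ 0.467 -0.367] dir [0.999 0.042] len 0.17 mid [ 0.4518 -0.3677] z [0.01  0.016 0.019 0.022 0.027] wlo 0.023 whi 0.042
[217. 242.] 411 mean [ 0.477 -0.273] dir [ 1.    -0.006] len 0.172 mid [ 0.464  -0.2725] z [0.01  0.017 0.019 0.022 0.027] wlo 0.019 whi 0.035
[458. 249.] 353 mean [0.473 0.28 ] dir [ 0.998 -0.068] len 0.168 mid [0.4593 0.2808] z [0.01  0.018 0.02  0.022 0.028] wlo 0.014 whi 0.031
[498. 248.] 345 mean [0.465 0.372] dir [ 0.978 -0.21 ] len 0.166 mid [0.4539 0.3741] z [0.009 0.017 0.02  0.022 0.026] wlo 0.016 whi 0.032
table1 (200, 350) [ 0.7476 -0.2621 -0.0026]
t2 (240, 250) [ 0.486  -0.2197  0.0031]
t3 (480, 215) [0.3448 0.3487 0.0009]
gray (180, 130) [ 0.0676 -0.4496  0.0134]
shaker (466, 285) [0.6283 0.2683 0.0899]
pad (360, 250) [0.5118 0.0556 0.0492]
deck (320, 245) [ 0.4954 -0.0338  0.0421]
top
[419. 255.] 354 mean [ 0.471 -0.272] dir [-1.     0.005] len 0.169 mid [ 0.4594 -0.2723] z [0.008 0.014 0.017 0.021 0.027] wlo 0.033 whi 0.022
[454. 258.] 369 mean [ 0.461 -0.368] dir [-0.999 -0.036] len 0.169 mid [ 0.4486 -0.3679] z [0.004 0.014 0.018 0.021 0.028] wlo 0.043 whi 0.017
[216. 260.] 320 mean [0.472 0.28 ] dir [-0.998  0.068] len 0.169 mid [0.4558 0.2813] z [0.007 0.014 0.018 0.021 0.029] wlo 0.033 whi 0.015
[182. 264.] 328 mean [0.464 0.373] dir [-0.979  0.203] len 0.169 mid [0.452  0.3751] z [0.008 0.014 0.018 0.022 0.029] wlo 0.033 whi 0.018
sh (213, 200) [0.6235 0.2733 0.0952]
pad (298, 242) [0.5109 0.054  0.0526]
deck (280, 220) [0.5732 0.1016 0.042 ]
t3 (195, 270) [0.447  0.3399 0.0037]
t (440, 280) [ 0.4017 -0.3316 -0.0093]
```

```bash
python3 - <<'E'
from h import *
c=dict(np.load("scene0.npz"))
a=cv2.resize(c["img"][195:275,150:250],None,fx=4,fy=4); b=cv2.resize(c["img"][205:325,440:540],None,fx=4,fy=4)
o=np.zeros((480,800,3),np.uint8); o[:320,:400]=a; o[:480,400:]=b
cv2.imwrite("pics/spc.png",o)
E
```

```text
(no output)
```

View pics/scene_crop.png

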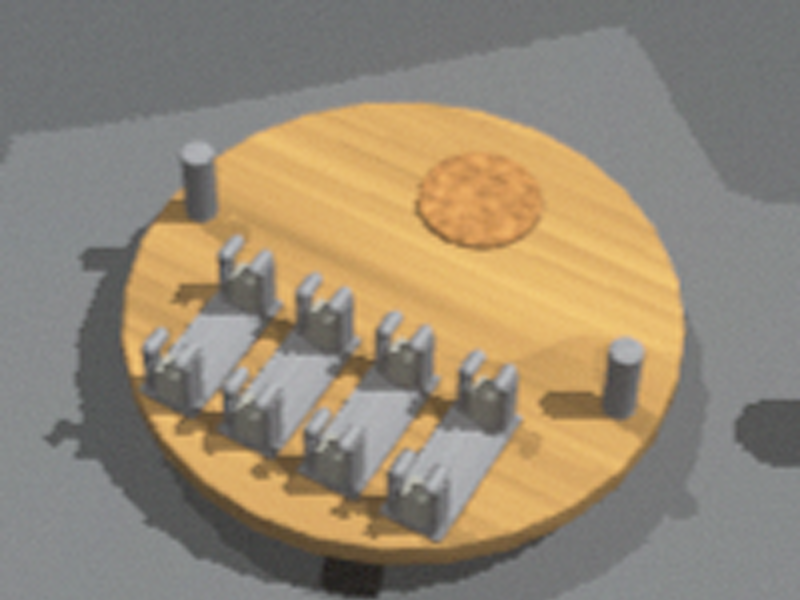

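View pics/spc.png

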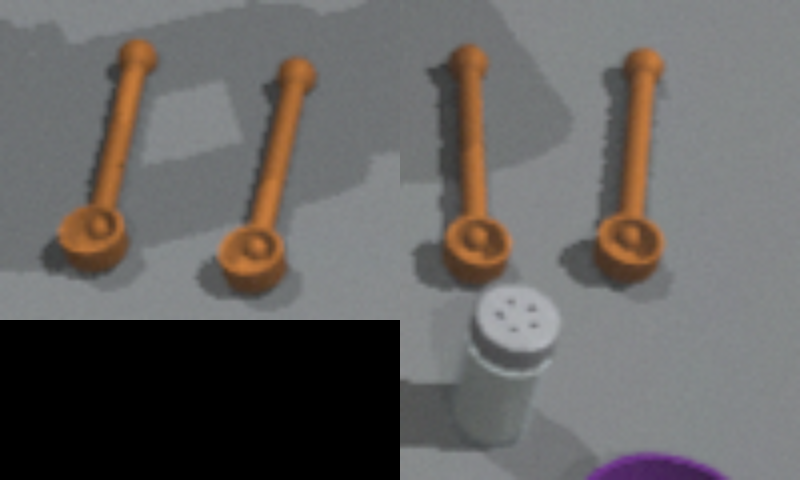

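```bash
cat >> h.py <<'E'
def project(c,p):
    T=np.linalg.inv(np.array(c["cam_to_world"])); q=np.r_[p,1]@T.T
    return np.array([c["cx"]+c["fx"]*q[0]/-q[2], c["cy"]-c["fy"]*q[1]/-q[2]]) if 0 else np.array([c["cx"]+c["fx"]*q[0]/(-q[2]), c["cy"]+c["fy"]*(-q[1])/(-q[2])])
def ray(c,uv,z):
    T=np.array(c["cam_to_world"]); d=np.array([(uv[0]-c["cx"])/c["fx"],-(uv[1]-c["cy"])/c["fy"],-1])
    d=T[:3,:3]@d; o=T[:3,3]; return o+d*(z-o[2])/d[2]
def fitcircle(xy,iters=6,r=None):
    for _ in range(iters):
        A=np.c_[2*xy,np.ones(len(xy))]; s=np.linalg.lstsq(A,(xy**2).sum(1),rcond=None)[0]
        cc=s[:2]; R=np.sqrt(s[2]+cc@cc); e=abs(np.hypot(*(xy-cc).T)-R); xy=xy[e<max(2*np.median(e),.002)]
    return cc,R,len(xy)
def deck(c):
    """deck centre + knobs + pad + angle"""
    hsv=cv2.cvtColor(c["img"],cv2.COLOR_BGR2HSV); P=cloud(c)
    near=(np.hypot(P[...,0]-.59,P[...,1]-.03)<.22)
    m=((hsv[...,0]>=10)&(hsv[...,0]<=25)&(hsv[...,1]>90)&near&(abs(P[...,2]-.047)<.02)).astype(np.uint8)
    m=cv2.morphologyEx(m,cv2.MORPH_CLOSE,np.ones((25,25)))
    cn=max(cv2.findContours(m,0,cv2.CHAIN_APPROX_NONE)[0],key=cv2.contourArea)[:,0]
    hull=cv2.convexHull(cn)[:,0]
    xy=np.array([ray(c,u,.045)[:2] for u in cn])
    o=fitcircle(xy)
    # steel things: z>0.06
    hi=(near&(P[...,2]>.06)).astype(np.uint8)
    n,l,st,ce=cv2.connectedComponentsWithStats(hi)
    comps=[]
    for i in range(1,n):
        if st[i,4]>8: comps.append((ce[i].round(1),st[i,4],np.median(P[l==i],0).round(4),P[l==i][:,2].max().round(3)))
    pm=((hsv[...,0]>=5)&(hsv[...,0]<=16)&near&(hsv[...,1]>100)&(P[...,2]<.07)).astype(np.uint8)
    pm=cv2.morphologyEx(pm,cv2.MORPH_OPEN,np.ones((3,3)))
    return o,comps,(pm,P)
E
python3 - <<'E'
from h import *
for n in("scene","top"):
    c=dict(np.load(f"{n}0.npz"))
    o,comps,(pm,P)=deck(c); print(n,o)
    for k in comps: print(k)
    nn,l,st,ce=cv2.connectedComponentsWithStats(pm)
    for i in range(1,nn):
        if st[i,4]>60: print("pad?",ce[i],st[i],ray(c,ce[i],.048))
E
```

```text
scene (array([0.58893753, 0.01532668]), np.float64(0.14978644051203066), 326)
(array([289.7, 243.4]), np.int32(127), array([ 0.5303, -0.0964,  0.085 ]), np.float64(0.101))
(array([301.7, 267.4]), np.int32(148), array([ 0.5885, -0.0659,  0.0729]), np.float64(0.093))
(array([321.2, 276.5]), np.int32(153), array([ 0.6109, -0.0246,  0.0752]), np.float64(0.093))
(array([341.3, 286.3]), np.int32(158), array([0.6336, 0.0176, 0.0743]), np.float64(0.093))
(array([283.1, 290.6]), np.int32(160), array([ 0.6502, -0.0997,  0.0745]), np.float64(0.092))
(array([396. , 292.6]), np.int32(139), array([0.6506, 0.1274, 0.087 ]), np.float64(0.099))
(array([362.3, 296.2]), np.int32(154), array([0.6571, 0.0608, 0.0764]), np.float64(0.092))
(array([302.9, 300.6]), np.int32(163), array([ 0.6727, -0.0578,  0.0744]), np.float64(0.093))
(array([323.7, 310.9]), np.int32(166), array([ 0.6958, -0.0144,  0.075 ]), np.float64(0.093))
(array([344.8, 321.3]), np.int32(166), array([0.7178, 0.0281, 0.076 ]), np.float64(0.091))
pad? [359.78300181 249.64918626] [345 238  31  24 553] [0.50980405 0.05515607 0.048     ]
top 
[... 467 characters left out ...]
t32(67), array([ 0.6477, -0.097 ,  0.0832]), np.float64(0.094))
(array([268.1, 191.6]), np.int32(49), array([0.6416, 0.1282, 0.0947]), np.float64(0.1))
(array([310.1, 195.7]), np.int32(65), array([0.6306, 0.0186, 0.0836]), np.float64(0.092))
(array([326.2, 203.6]), np.int32(66), array([ 0.6081, -0.0235,  0.0831]), np.float64(0.095))
(array([342.1, 211.6]), np.int32(63), array([ 0.5861, -0.0655,  0.0847]), np.float64(0.098))
(array([354.7, 234.1]), np.int32(47), array([ 0.5236, -0.0965,  0.091 ]), np.float64(0.099))
pad? [278.16091954 193.59770115] [273 190  12   9  87] [0.64471297 0.10480878 0.048     ]
pad? [297.79807692 242.45384615] [285 230  26  25 520] [0.51021033 0.05474709 0.048     ]
```

```bash
python3 - <<'E'
from h import *
from scipy.spatial.transform import Rotation as R
s=manip.sense(); print(R.from_quat(s["tool_rot"]).as_matrix().round(3))
c=dict(np.load("scene0.npz")); P=cloud(c)
for u in [(320,344),(325,344),(328,344),(332,345),(336,344)]: print(u,c["img"][u[1],u[0]],P[u[1],u[0]].round(3))
cv2.imwrite("pics/foot.png",cv2.resize(c["img"][310:370,280:400],None,fx=6,fy=6))
c=dict(np.load("top0.npz"));cv2.imwrite("pics/topd.png",cv2.resize(c["img"][145:285,240:390],None,fx=4,fy=4))
E
```

```text
[[-0.     0.417 -0.909]
 [ 0.001 -0.909 -0.417]
 [-1.    -0.001 -0.   ]]
(320, 344) [47 46 51] [ 0.724 -0.021 -0.   ]
(325, 344) [32 35 37] [ 0.731 -0.01   0.013]
(328, 344) [34 35 40] [ 0.731 -0.004  0.013]
(332, 345) [36 40 43] [0.734 0.004 0.016]
(336, 344) [63 65 67] [ 0.722  0.011 -0.   ]
```

View pics/foot.png

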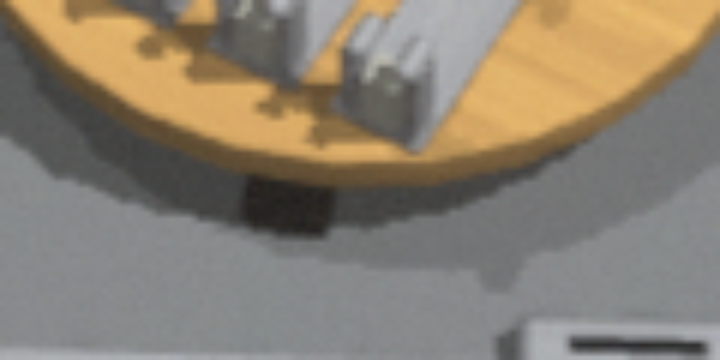

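View pics/topd.png

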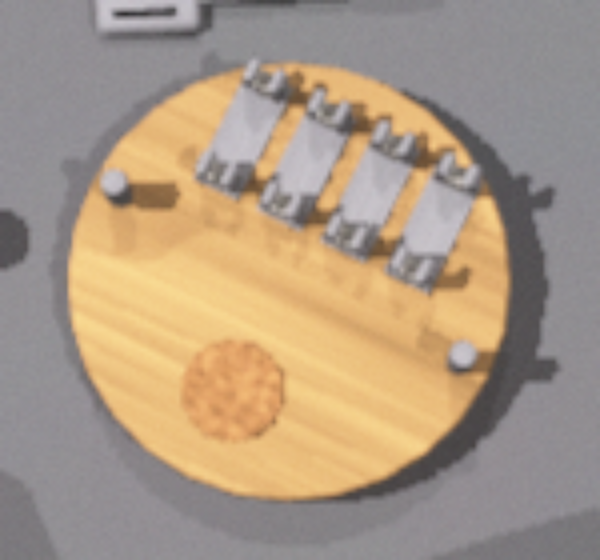

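```bash
cat >> h.py <<'E'
from scipy.spatial.transform import Rotation as Rr
def st():
    s=manip.sense(); M=Rr.from_quat(s["tool_rot"]).as_matrix()
    y=np.arctan2(M[1,1],M[0,1])
    print("t %.2f pos %s yaw %.3f q6 %.2f w %.3f F %s tilt %.3f"%(s["time"],s["ee_pos"].round(4),y,s["q"][5],s["grip_width"],s["force"].round(1),M[2,0]))
    return s,M,y
def plan(target,yaw=None,n=None,nd=4,fmt=True):
    """straight line with simultaneous turn; rows in tool axes at row start"""
    s,M,y=st(); target=np.array(target,float); p=s["ee_pos"].copy()
    dy=0 if yaw is None else yaw-y
    if n is None: n=int(max(np.ceil(np.linalg.norm(target-p)/.045),np.ceil(abs(np.degrees(dy))/8.4),1))
    rows=[];cur=p.copy();cy=y
    for i in range(1,n+1):
        want=p+(target-p)*i/n; wy=y+dy*i/n
        R=np.array([[0,np.cos(cy),np.cos(cy-np.pi/2)],[0,np.sin(cy),np.sin(cy-np.pi/2)],[-1,0,0]])
        sh=np.round(R.T@(want-cur),nd); tu=np.round(-np.degrees(wy-cy),1)
        cur=cur+R@sh; cy-=np.radians(tu); rows.append([sh.tolist(),float(tu)])
    for k in range(0,n,12): print(str(rows[k:k+12]).replace(" ",""))
    print("end",cur.round(4),round(cy,3),"q6 approx",round(np.arctan2(cur[1],cur[0])-np.arcsin(.0256/np.hypot(cur[0],cur[1]))-cy,2))
E
python3 - <<'E'
from h import *
plan([.527,-.097,.16],2.46,nd=3)
E
```

```text
t 0.10 pos [ 0.2812 -0.6134  0.1984] yaw -1.141 q6 -0.04 w 1.001 F [ 0.2 -0.3 -0.6] tilt -1.000
[[[0.002,-0.015,-0.018],-8.3],[[0.001,-0.012,-0.019],-8.2],[[0.002,-0.009,-0.021],-8.3],[[0.001,-0.006,-0.022],-8.2],[[0.002,-0.003,-0.023],-8.3],[[0.001,0.001,-0.023],-8.2],[[0.002,0.004,-0.022],-8.3],[[0.001,0.007,-0.022],-8.2],[[0.002,0.01,-0.02],-8.3],[[0.001,0.013,-0.019],-8.2],[[0.002,0.015,-0.017],-8.3],[[0.001,0.018,-0.015],-8.2]]
[[[0.002,0.02,-0.011],-8.3],[[0.001,0.021,-0.009],-8.2],[[0.002,0.022,-0.006],-8.3],[[0.002,0.023,-0.002],-8.2],[[0.001,0.023,0.0],-8.3],[[0.002,0.022,0.004],-8.3],[[0.001,0.022,0.008],-8.2],[[0.002,0.02,0.01],-8.3],[[0.001,0.019,0.013],-8.2],[[0.002,0.016,0.016],-8.3],[[0.001,0.015,0.018],-8.2],[[0.002,0.011,0.02],-8.3]]
[[[0.001,0.009,0.021],-8.2]]
end [ 0.5268 -0.0968  0.1604] 2.46 q6 approx -2.69
```

Candidates and choices:
- **Spoons:** the four brown ones at (178,235), (217,240), (459,245) and (499,247) in the scene view. The red one at (237,174) is rejected.
- **Knobs:** the post at (290,245) is knob_a and the one at (396,294) is knob_b.
- **Shaker:** (466,297), which the crop confirms.

I'll start with knob_a.

>>> servo_tool([
  [[0.002, -0.015, -0.018], -8.3],
  [[0.001, -0.012, -0.019], -8.2],
  [[0.002, -0.009, -0.021], -8.3],
  [[0.001, -0.006, -0.022], -8.2],
  [[0.002, -0.003, -0.023], -8.3],
  [[0.001, 0.001, -0.023], -8.2],
  [[0.002, 0.004, -0.022], -8.3],
  [[0.001, 0.007, -0.022], -8.2],
  [[0.002, 0.01, -0.02], -8.3],
  [[0.001, 0.013, -0.019], -8.2],
  [[0.002, 0.015, -0.017], -8.3],
  [[0.001, 0.018, -0.015], -8.2],
], gripper=0.4)

```text
time: 1.3
ee_pos: [0.3992, -0.3645, 0.1805]
tool_rot: [0.332, 0.624, -0.332, 0.624]
force: [0.3, 0.5, -0.5]
grip_width: 0.597
```

>>> servo_tool([
  [[0.002, 0.02, -0.011], -8.3],
  [[0.001, 0.021, -0.009], -8.2],
  [[0.002, 0.022, -0.006], -8.3],
  [[0.002, 0.023, -0.002], -8.2],
  [[0.001, 0.023, 0.0], -8.3],
  [[0.002, 0.022, 0.004], -8.3],
  [[0.001, 0.022, 0.008], -8.2],
  [[0.002, 0.02, 0.01], -8.3],
  [[0.001, 0.019, 0.013], -8.2],
  [[0.002, 0.016, 0.016], -8.3],
  [[0.001, 0.015, 0.018], -8.2],
  [[0.002, 0.011, 0.02], -8.3],
])

```text
time: 2.5
ee_pos: [0.5177, -0.1168, 0.1618]
tool_rot: [-0.259, 0.658, 0.26, 0.658]
force: [-1.0, -0.2, 0.6]
grip_width: 0.601
```

```bash
python3 - <<'E'
from h import *
c=grab("scene"); cv2.imwrite("pics/s1.png",c["img"])
plan([.527,-.097,.12],2.46,nd=3)
E
```

```text
t 2.55 pos [ 0.5186 -0.1146  0.1613] yaw 2.333 q6 -2.60 w 0.600 F [-0.9  1.7 -1.3] tilt -1.000
[[[0.021,0.003,0.009],-3.6],[[0.02,0.003,0.009],-3.7]]
end [ 0.5269 -0.0976  0.1203] 2.461 q6 approx -2.69
```

View pics/s1.png

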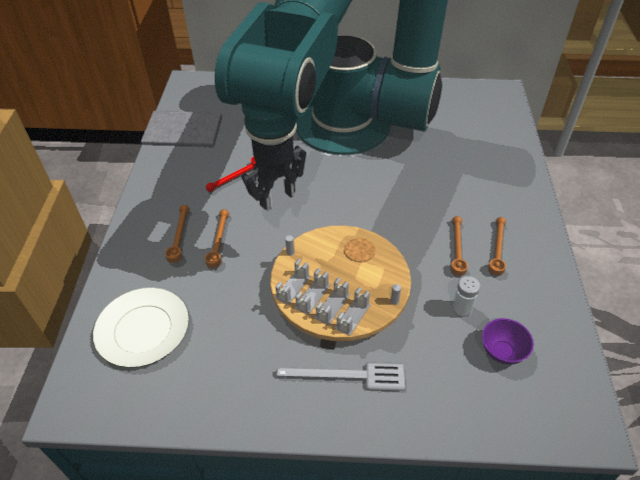

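The scene shows the gripper above and short of knob_a, with the fingertips near (268,200) and the scene undisturbed.

>>> servo_tool([
  [[0.021, 0.003, 0.009], -3.6],
  [[0.02, 0.003, 0.009], -3.7],
  [[0, 0, 0], 0],
])

```text
time: 2.85
ee_pos: [0.5251, -0.0999, 0.1182]
tool_rot: [-0.299, 0.642, 0.301, 0.639]
force: [-0.2, 0.9, -0.7]
grip_width: 0.603
```

```bash
python3 - <<'E'
from h import *
plan([.527,-.0975,.062],2.46,n=3,nd=3)
c=grab("scene"); cv2.imwrite("pics/s2.png",cv2.resize(c["img"][140:300,220:420],None,fx=4,fy=4)[:600])
c=grab("top"); cv2.imwrite("pics/t2.png",cv2.resize(c["img"][145:295,240:440],None,fx=4,fy=4))
E
```

```text
t 2.85 pos [ 0.5251 -0.0999  0.1182] yaw 2.446 q6 -2.68 w 0.603 F [-0.2  0.9 -0.7] tilt -1.000
[[[0.019,0.0,0.001],-0.3],[[0.018,0.0,0.001],-0.2],[[0.019,0.0,0.001],-0.3]]
end [ 0.527  -0.0976  0.0622] 2.46 q6 approx -2.69
```

View pics/s2.png

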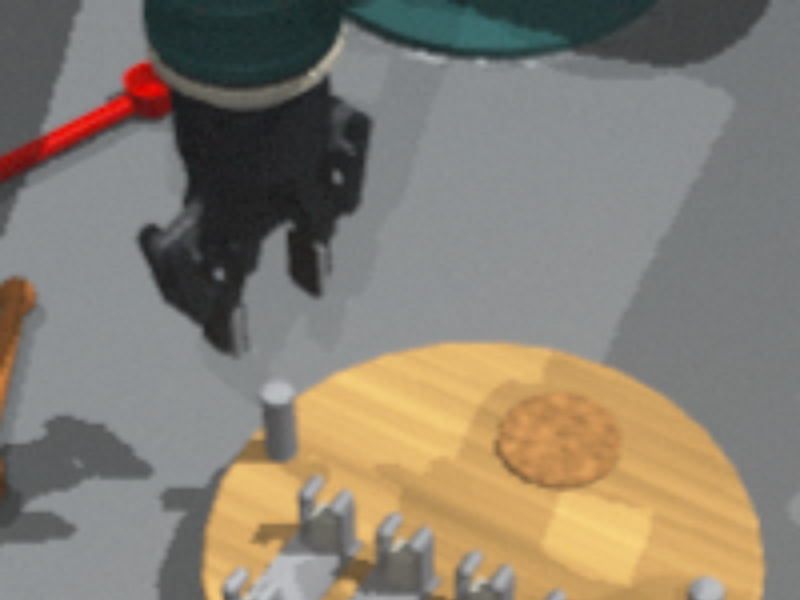

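The crop shows the open jaws straddling knob_a: tips at (279,227) and (299,214), knob top at (290,237). I'll check this by projecting the TCP into the image.

```bash
python3 - <<'E'
from h import *
c=dict(np.load("scene0.npz"))
for z in (.118,.124,.13):print(project(c,[.5255,-.099,z]))
print(project(c,[.527,-.0975,.095]))
E
```

```text
[287.86352104 231.20309784]
[287.71139009 229.28872783]
[287.55813284 227.36018481]
[289.07016714 238.96446223]
```

View pics/t2.png

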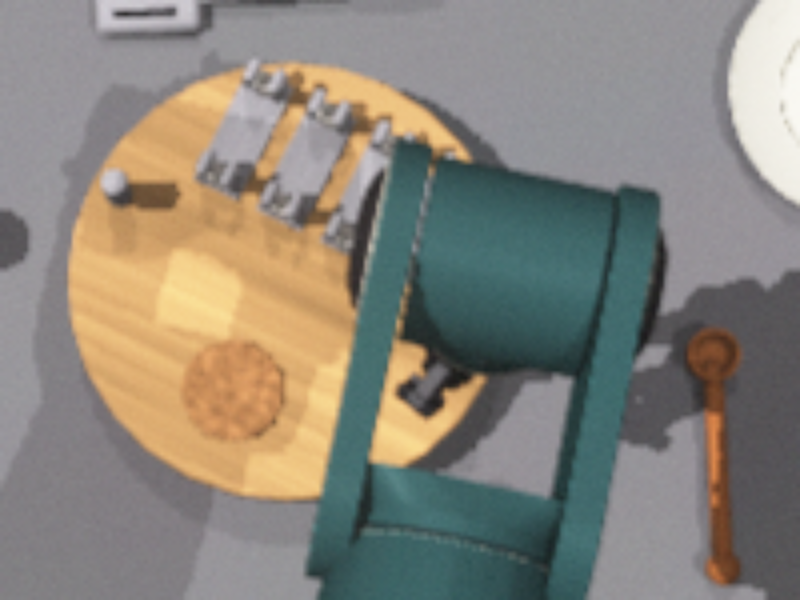

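```bash
python3 - <<'E'
from h import *
s,M,y=st()
c=grab("scene"); P=cloud(c)
sel=(np.hypot(P[...,0]-.527,P[...,1]+.0975)<.09)&(P[...,2]>.108)&(P[...,2]<.165)
p=P[sel]; q=(p-s["ee_pos"])@M  # tool coords
print(len(p))
for lo in np.arange(-.05,.015,.005):
    k=(q[:,0]>lo)&(q[:,0]<=lo+.005)
    for sg in (-1,1):
        kk=k&(np.sign(q[:,1])==sg)
        if kk.sum()>3: print(round(lo,3),sg,kk.sum(),"y",np.percentile(q[kk,1],[5,50,95]).round(3),"z",np.percentile(q[kk,2],[5,50,95]).round(3))
E
```

```text
t 2.95 pos [ 0.5259 -0.101   0.1212] yaw 2.442 q6 -2.68 w 0.599 F [ 0.3 -0.7 -0.3] tilt -1.000
31
-0.045 -1 7 y [-0.034 -0.032 -0.029] z [-0.001  0.01   0.013]
-0.045 1 15 y [0.025 0.027 0.029] z [-0.009  0.005  0.012]
-0.04 1 8 y [0.027 0.028 0.034] z [-0.009 -0.003  0.01 ]
```

```bash
python3 - <<'E'
from h import *
s,M,y=st()
for n in("scene",):
    c=grab(n); P=cloud(c)
    q=(P-s["ee_pos"])@M
    sel=(abs(q[...,1])<.07)&(abs(q[...,2])<.05)&(q[...,0]>-.12)&(q[...,0]<.015)
    p=q[sel]; v,u=np.nonzero(sel)
    for lo in np.arange(-.12,.015,.01):
        for sg in (-1,1):
            kk=(p[:,0]>lo)&(p[:,0]<=lo+.01)&(np.sign(p[:,1])==sg)
            if kk.sum()>3: print(n,round(lo,3),sg,kk.sum(),"y",np.percentile(p[kk,1],[5,50,95]).round(3),"z",np.percentile(p[kk,2],[5,50,95]).round(3),"pix",u[kk].mean().round(),v[kk].mean().round())
for uv in[(278,226),(278,222),(276,216),(298,212),(297,208)]: print(uv,P[uv[1],uv[0]],c["img"][uv[1],uv[0]])
E
```

```text
t 3.00 pos [ 0.5262 -0.1013  0.1219] yaw 2.442 q6 -2.68 w 0.601 F [0.1 0.4 0.5] tilt -1.000
scene -0.12 -1 76 y [-0.063 -0.028 -0.014] z [-0.008  0.013  0.019] pix 272.0 204.0
scene -0.12 1 82 y [0.004 0.027 0.062] z [0.001 0.012 0.019] pix 300.0 185.0
scene -0.11 -1 124 y [-0.06  -0.029 -0.018] z [-0.011  0.007  0.018] pix 273.0 205.0
scene -0.11 1 61 y [0.011 0.05  0.061] z [-0.006  0.012  0.019] pix 301.0 187.0
scene -0.1 -1 71 y [-0.058 -0.039 -0.027] z [-0.009  0.01   0.015] pix 270.0 211.0
scene -0.1 1 73 y [0.024 0.05  0.058] z [-0.007  0.008  0.015] pix 303.0 187.0
scene -0.09 -1 78 y [-0.056 -0.036 -0.026] z [-0.006  0.01   0.015] pix 272.0 213.0
scene -0.09 1 57 y [0.027 0.035 0.055] z [-0.004  0.011  0.015] pix 301.0 194.0
scene -0.08 -1 21 y [-0.04  -0.034 -0.024] z [0.006 0.011 0.014] pix 276.0 216.0
scene -0.08 1 39 y [0.025 0.028 0.035] z [-0.008  0.006  0.015] pix 297.0 199.0
scene -0.07 -1 33 y [-0.039 -0.033 -0.025] z [0.001 0.009 0.013] pix 276.0 219.0
scene -0.07 1 35 y [0.026 0.028 0.036] z [-0.01   0.006  0.012] pix 296.0 202.0
scene -0.06 -1 30 y [-0.038 -0.034 -0.026] z [-0.004  0.008  0.012] pix 275.0 222.0
scene -0.06 1 43 y [0.026 0.027 0.038] z [-0.008  0.007  0.013] pix 297.0 206.0
scene -0.05 -1 30 y [-0.037 -0.034 -0.026] z [-0.005  0.008  0.012] pix 276.0 225.0
scene -0.05 1 27 y [0.026 0.027 0.033] z [-0.007  0.006  0.013] pix 297.0 209.0
scene -0.04 1 11 y [0.026 0.028 0.029] z [-0.008 -0.001  0.011] pix 295.0 211.0
(278, 226) [ 0.55430901 -0.11370383  0.16473433] [102 102  99]
(278, 222) [ 0.55731759 -0.11238186  0.17984616] [114 114 114]
(276, 216) [ 0.56177135 -0.11438919  0.20175037] [44 48 46]
(298, 212) [ 0.50881003 -0.07727191  0.16005953] [47 48 48]
(297, 208) [ 0.51259808 -0.07837792  0.17570946] [39 40 40]
```

>>> servo_tool([
  [[0, 0, 0], 0],
  [[0, 0, 0], 0],
  [[0, 0, 0], 0],
  [[0, 0, 0], 0],
  [[0, 0, 0], 0],
  [[0, 0, 0], 0],
], gripper=1.0)

```text
time: 3.65
ee_pos: [0.5261, -0.1009, 0.121]
tool_rot: [-0.299, 0.641, 0.299, 0.641]
force: [0.4, -0.2, 0.8]
grip_width: -0.001
```

```bash
python3 - <<'E'
from h import *
s,M,y=st()
c=grab("scene"); P=cloud(c)
cv2.imwrite("pics/s3.png",cv2.resize(c["img"][140:300,220:420],None,fx=4,fy=4)[:600])
q=(P-s["ee_pos"])@M
sel=(abs(q[...,1])<.07)&(abs(q[...,2])<.05)&(q[...,0]>-.12)&(q[...,0]<.015)
p=q[sel]; v,u=np.nonzero(sel)
for lo in np.arange(-.12,.015,.01):
            kk=(p[:,0]>lo)&(p[:,0]<=lo+.01)
            if kk.sum()>3: print(round(lo,3),kk.sum(),"y",np.percentile(p[kk,1],[5,50,95]).round(3),"z",np.percentile(p[kk,2],[5,50,95]).round(3),"pix",u[kk].mean().round(),v[kk].mean().round())
print(p[:,0].max(), project(c,s["ee_pos"]))
E
```

```text
t 3.65 pos [ 0.5261 -0.1009  0.121 ] yaw 2.444 q6 -2.68 w -0.001 F [ 0.4 -0.2  0.8] tilt -1.000
-0.12 161 y [-0.054  0.004  0.054] z [0.005 0.013 0.019] pix 289.0 193.0
-0.11 119 y [-0.044  0.006  0.046] z [0.005 0.013 0.018] pix 290.0 197.0
-0.1 106 y [-0.037  0.001  0.04 ] z [-0.006  0.013  0.016] pix 288.0 200.0
-0.09 121 y [-0.029 -0.011  0.028] z [-0.006  0.012  0.015] pix 286.0 205.0
-0.08 44 y [-0.013  0.004  0.027] z [0.007 0.012 0.014] pix 290.0 207.0
-0.07 39 y [-0.012 -0.004  0.014] z [0.005 0.009 0.014] pix 288.0 212.0
-0.06 45 y [-0.013 -0.005  0.014] z [-0.002  0.009  0.013] pix 287.0 215.0
-0.05 45 y [-0.012 -0.005  0.013] z [-0.003  0.009  0.013] pix 287.0 219.0
-0.04 11 y [-0.004 -0.002  0.007] z [0.005 0.01  0.013] pix 289.0 221.0
-0.031252590273087494 [286.84959194 230.42801268]
```

View pics/s3.png

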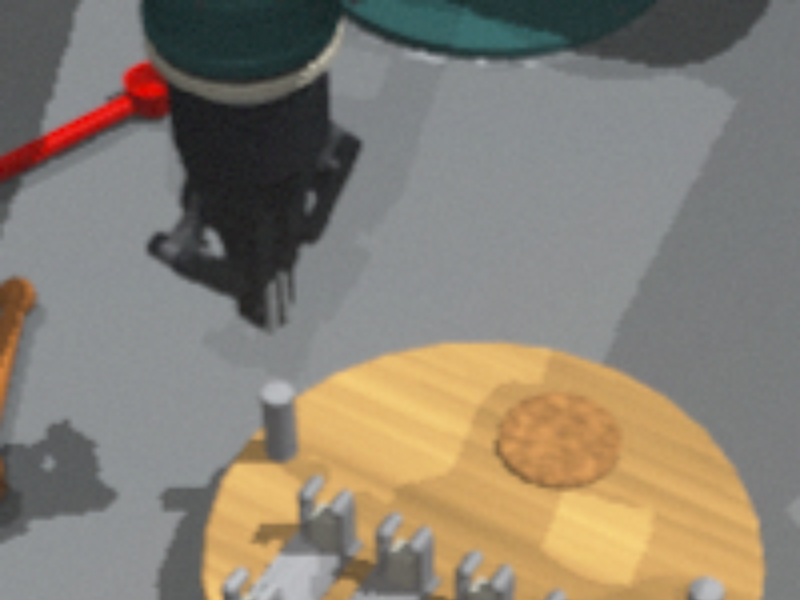

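The closed fingertips end at pixel (288,221), with range z ≈ 0.155. The reported TCP z is 0.121, so there is about a 34 mm mismatch that I need to test before relying on any height. I'll lower the open gripper to a nominal z of 0.062, close it, and see whether it meets the knob.

>>> servo_tool([
  [[0, 0, 0], 0],
  [[0, 0.001, 0.002], 0],
  [[0, 0, 0.001], 0],
  [[0.02, 0, 0], 0],
  [[0.02, 0, 0], 0],
  [[0.02, 0, 0], 0],
  [[0, 0, 0], 0],
  [[0, 0, 0], 0],
], gripper=0.4)

```text
time: 4.5
ee_pos: [0.5274, -0.0979, 0.0614]
tool_rot: [-0.299, 0.641, 0.299, 0.641]
force: [0.0, -0.6, 1.2]
grip_width: 0.606
```

```bash
python3 - <<'E'
from h import *
s,M,y=st()
c=grab("scene"); P=cloud(c)
cv2.imwrite("pics/s4.png",cv2.resize(c["img"][140:300,220:420],None,fx=4,fy=4)[:600])
E
```

```text
t 4.50 pos [ 0.5274 -0.0979  0.0614] yaw 2.444 q6 -2.68 w 0.606 F [ 0.  -0.6  1.2] tilt -1.000
```

View pics/s4.png

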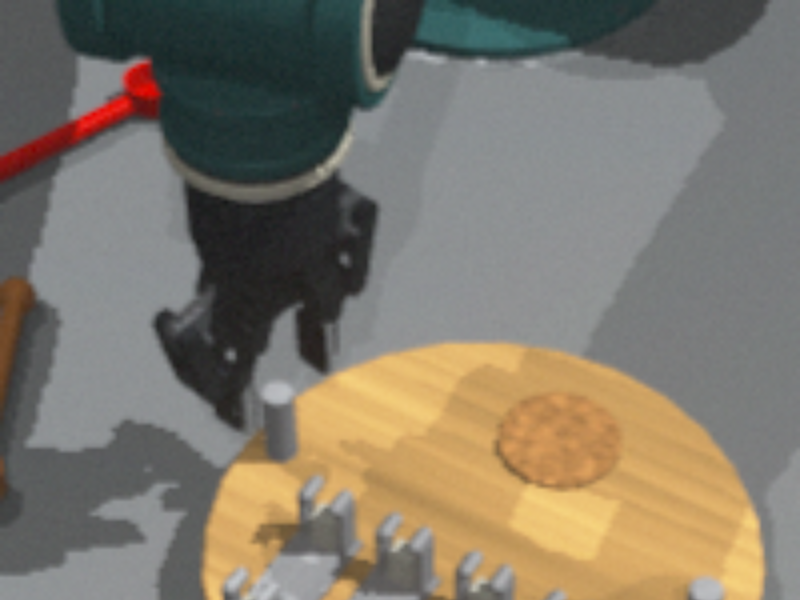

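The tips at crop (235,425) and (320,365) straddle the knob at its top height, not 14 mm above the deck. So the real fingertips sit about 35 mm behind the reported TCP. I'll go down in small steps and watch the force.

>>> servo_tool([
  [[0.006, 0, 0], 0],
  [[0.006, 0, 0], 0],
  [[0, 0, 0], 0],
])

```text
time: 4.85
ee_pos: [0.527, -0.0979, 0.0483]
tool_rot: [-0.299, 0.641, 0.299, 0.641]
force: [-0.4, 0.9, -0.3]
grip_width: 0.602
```

>>> servo_tool([
  [[0.004, 0, 0], 0],
  [[0.002, 0, 0], 0],
  [[0.002, 0, 0], 0],
])

```text
time: 5.15
ee_pos: [0.5273, -0.098, 0.0408]
tool_rot: [-0.299, 0.641, 0.299, 0.641]
force: [-0.4, -0.6, -0.1]
grip_width: 0.606
```

>>> servo_tool([
  [[0.004, 0, 0], 0],
  [[0.004, 0, 0], 0],
  [[0, 0, 0], 0],
])

```text
time: 5.45
ee_pos: [0.527, -0.0979, 0.0322]
tool_rot: [-0.299, 0.641, 0.299, 0.641]
force: [-0.3, -0.6, 0.5]
grip_width: 0.597
```

The reported z is below the deck top with no contact, so the roughly 34 mm tip offset is confirmed. Now I'll grip the knob.

>>> servo_tool([
  [[0.003, 0, 0], 0],
  [[0, 0, 0], 0],
  [[0, 0, 0], 0],
  [[0, 0, 0], 0],
  [[0, 0, 0], 0],
  [[0, 0, 0], 0],
], gripper=1.0)

```text
time: 6.05
ee_pos: [0.5273, -0.0979, 0.03]
tool_rot: [-0.299, 0.641, 0.299, 0.641]
force: [1.0, 1.4, -2.3]
grip_width: 0.191
```

```bash
python3 - <<'E'
from h import *
s,M,y=st()
c=grab("scene"); P=cloud(c)
cv2.imwrite("pics/s5.png",cv2.resize(c["img"][140:300,220:420],None,fx=4,fy=4)[:600])
E
```

```text
t 6.05 pos [ 0.5273 -0.0979  0.03  ] yaw 2.444 q6 -2.68 w 0.191 F [ 1.   1.4 -2.3] tilt -1.000
```

View pics/s5.png

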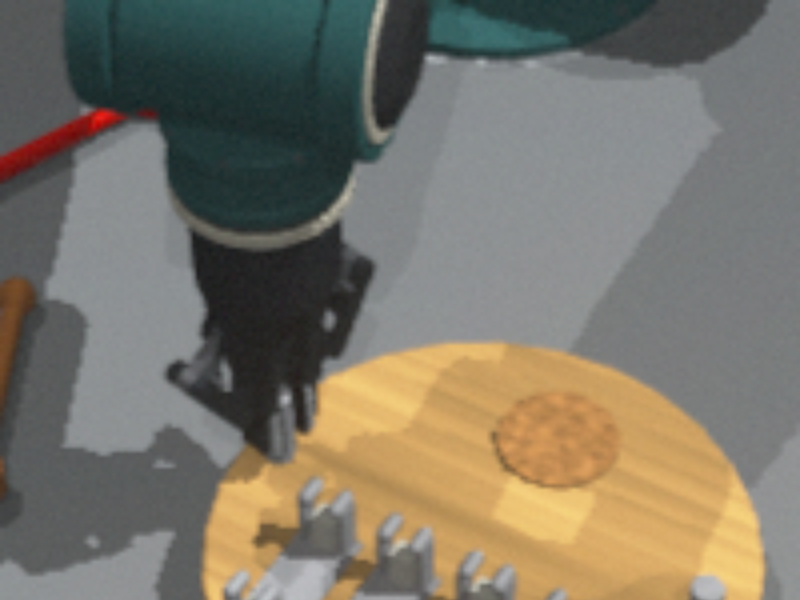

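```bash
cat >> h.py <<'E'
def arc(center,dang,n,nd=4):
    """co-rotate tool by dang(rad, ccw +) about center in n rows, xy only"""
    s,M,y=st(); p=s["ee_pos"][:2].copy(); c=np.array(center); cur=p.copy(); cy=y; rows=[]
    for i in range(1,n+1):
        a=dang*i/n; R2=np.array([[np.cos(a),-np.sin(a)],[np.sin(a),np.cos(a)]])
        want=c+R2@(p-c); B=np.array([[np.cos(cy),np.sin(cy)],[np.sin(cy),-np.cos(cy)]])
        sh=np.round(B.T@(want-cur),nd); tu=np.round(-np.degrees(y+a-cy),1)
        cur=cur+B@sh; cy-=np.radians(tu); rows.append([[0]+sh.tolist(),float(tu)])
    for k in range(0,n,12): print(str(rows[k:k+12]).replace(" ",""))
    print("end",cur.round(4),cy)
E
python3 - <<'E'
from h import *
arc([.5869,.0154],-np.radians(72),12)
E
```

```text
t 6.10 pos [ 0.5273 -0.0979  0.03  ] yaw 2.444 q6 -2.68 w 0.192 F [ 0.7  0.7 -2.1] tilt -1.000
[[[0,0.0132,-0.0021],6.0],[[0,0.0133,-0.0022],6.0],[[0,0.0132,-0.0021],6.0],[[0,0.0132,-0.0022],6.0],[[0,0.0132,-0.0021],6.0],[[0,0.0133,-0.0022],6.0],[[0,0.0132,-0.0021],6.0],[[0,0.0132,-0.0022],6.0],[[0,0.0132,-0.0021],6.0],[[0,0.0133,-0.0022],6.0],[[0,0.0132,-0.0021],6.0],[[0,0.0132,-0.0022],6.0]]
end [0.4607 0.0371] 1.1872821547952404
```

>>> servo_tool([
  [[0, 0.0132, -0.0021], 6.0],
  [[0, 0.0133, -0.0022], 6.0],
  [[0, 0.0132, -0.0021], 6.0],
  [[0, 0.0132, -0.0022], 6.0],
])

```text
time: 6.5
ee_pos: [0.4859, -0.064, 0.03]
tool_rot: [-0.158, 0.689, 0.157, 0.689]
force: [5.7, 2.0, -4.1]
grip_width: 0.192
```

>>> servo_tool([
  [[0, 0.0132, -0.0021], 6.0],
  [[0, 0.0133, -0.0022], 6.0],
  [[0, 0.0132, -0.0021], 6.0],
  [[0, 0.0132, -0.0022], 6.0],
  [[0, 0.0132, -0.0021], 6.0],
  [[0, 0.0133, -0.0022], 6.0],
  [[0, 0.0132, -0.0021], 6.0],
  [[0, 0.0132, -0.0022], 6.0],
])

```text
time: 7.3
ee_pos: [0.461, 0.0367, 0.03]
tool_rot: [0.136, 0.693, -0.137, 0.694]
force: [13.0, -11.3, -10.4]
grip_width: 0.192
```

```bash
python3 - <<'E'
from h import *
arc([.5869,.0154],-np.radians(2),1)
E
```

```text
t 7.30 pos [0.461  0.0367 0.03  ] yaw 1.183 q6 -1.16 w 0.192 F [ 13.  -11.3 -10.4] tilt -1.000
[[[0,0.0044,-0.0009],2.0]]
end [0.4619 0.0411] 1.1476353600979947
```

>>> servo_tool([
  [[0, 0.0132, -0.0021], 6.0],
  [[0, 0.0133, -0.0022], 6.0],
  [[0, 0.0132, -0.0021], 6.0],
  [[0, 0.0132, -0.0022], 6.0],
  [[0, 0.0132, -0.0021], 6.0],
  [[0, 0.0133, -0.0022], 6.0],
  [[0, 0.0132, -0.0021], 6.0],
  [[0, 0.0132, -0.0022], 6.0],
])

```text
time: 8.1
ee_pos: [0.5199, 0.1216, 0.03]
tool_rot: [0.406, 0.577, -0.408, 0.58]
force: [11.5, -27.5, -4.7]
grip_width: 0.191
```

```bash
python3 - <<'E'
from h import *
s,M,y=st(); k=s["ee_pos"][:2]-[.5869,.0154]; print(np.hypot(*k),np.arctan2(k[1],k[0])-np.pi/2)
E
```

```text
t 8.10 pos [0.5199 0.1216 0.03  ] yaw 0.344 q6 -0.16 w 0.191 F [ 11.5 -27.5  -4.7] tilt -1.000
0.125575352117073 0.5632189645932097
```

```bash
python3 - <<'E'
from h import *
from scipy.optimize import least_squares
p=np.array([[.5273,-.0979],[.4859,-.064],[.461,.0367],[.5199,.1216]])
r=least_squares(lambda c:np.hypot(*(p-c).T)-.128,[.587,.015]); print(r.x,r.fun)
r=least_squares(lambda c:np.hypot(*(p-c[:2]).T)-c[2],[.587,.015,.128]); print(r.x,r.fun)
s,M,y=st()
E
```

```text
[0.58766655 0.01401595] [-0.00084144  0.00022994  0.0006817  -0.00085193]
[0.58445087 0.01388174 0.12556875] [-2.44122846e-05  4.11228958e-05 -2.67647093e-05  1.00619695e-05]
t 8.10 pos [0.5199 0.1216 0.03  ] yaw 0.344 q6 -0.16 w 0.191 F [ 11.5 -27.5  -4.7] tilt -1.000
```

```bash
python3 - <<'E'
from h import *
arc([.5845,.0139],-np.radians(38),7)
E
```

```text
t 8.10 pos [0.5199 0.1216 0.03  ] yaw 0.344 q6 -0.16 w 0.191 F [ 11.5 -27.5  -4.7] tilt -1.000
[[[0,0.0118,-0.0018],5.4],[[0,0.0117,-0.0017],5.5],[[0,0.0118,-0.0018],5.4],[[0,0.0118,-0.0018],5.4],[[0,0.0117,-0.0017],5.4],[[0,0.0118,-0.0018],5.5],[[0,0.0117,-0.0017],5.4]]
end [0.5998 0.1385] -0.31882103708250015
```

>>> servo_tool([
  [[0, 0.0118, 0.0007], 5.4],
  [[0, 0.0117, -0.0017], 5.5],
  [[0, 0.0118, -0.0018], 5.4],
  [[0, 0.0118, -0.0018], 5.4],
  [[0, 0.0117, -0.0017], 5.4],
  [[0, 0.0118, -0.0018], 5.5],
  [[0, 0.0117, -0.0017], 5.4],
  [[0, 0, 0], 0],
])

```text
time: 8.9
ee_pos: [0.6001, 0.1386, 0.03]
tool_rot: [0.573, 0.415, -0.572, 0.415]
force: [2.3, 2.4, -0.6]
grip_width: 0.193
```

```bash
python3 - <<'E'
from h import *
s,M,y=st(); k=s["ee_pos"][:2]-[.5845,.0139]; print(np.hypot(*k),np.arctan2(k[1],k[0])-np.pi/2)
E
```

```text
t 8.90 pos [0.6001 0.1386 0.03  ] yaw -0.316 q6 0.50 w 0.193 F [ 2.3  2.4 -0.6] tilt -1.000
0.12568163543324645 -0.12414360904038446
```

>>> servo_tool([
  [[0, 0, 0], 0],
  [[0, 0, 0], 0],
  [[0, 0, 0], 0],
  [[-0.03, 0, 0], 0],
  [[-0.04, 0, 0], 0],
  [[-0.04, 0, 0], 0],
  [[0, 0, 0], 0],
], gripper=0.5)

```text
time: 9.6
ee_pos: [0.6011, 0.139, 0.1465]
tool_rot: [0.574, 0.415, -0.569, 0.417]
force: [-0.0, -0.2, -0.1]
grip_width: 0.502
```

```bash
python3 - <<'E'
from h import *
for n in("scene","top"):
    c=grab(n); np.savez(f"{n}1.npz",**{k:np.array(v) for k,v in c.items()})
    cv2.imwrite(f"pics/{n}1.png",c["img"])
    o,comps,(pm,P)=deck(c); print(n,o)
    for k in comps: print(k)
    nn,l,st_,ce=cv2.connectedComponentsWithStats(pm)
    for i in range(1,nn):
        if st_[i,4]>60: print("pad?",ce[i],st_[i],ray(c,ce[i],.048))
E
```

```text
scene (array([0.59020325, 0.01498626]), np.float64(0.1490958529665598), 286)
(array([413.7, 103.9]), np.int32(17453), array([0.6086, 0.1246, 0.4987]), np.float64(0.561))
(array([317.1, 225.7]), np.int32(118), array([ 0.4698, -0.0415,  0.0739]), np.float64(0.091))
(array([338.2, 228.4]), np.int32(113), array([0.4757, 0.0055, 0.0745]), np.float64(0.092))
(array([359.7, 231.3]), np.int32(116), array([0.4827, 0.0534, 0.0739]), np.float64(0.093))
(array([381.3, 233.8]), np.int32(119), array([0.4882, 0.1009, 0.0752]), np.float64(0.092))
(array([310.8, 249.1]), np.int32(129), array([ 0.5392, -0.0506,  0.0733]), np.float64(0.092))
(array([332.6, 252.2]), np.int32(129), array([ 0.5459, -0.0046,  0.0728]), np.float64(0.092))
(array([355.2, 255.1]), np.int32(124), array([0.5509, 0.0447, 0.0743]), np.float64(0.092))
(array([281.2, 258.5]), np.int32(125), array([ 0.5738, -0.1101,  0.0858]), np.float64(0.099))
(array([377.2, 258. ]), np.int32(122), array([0.5577, 0.0914, 0.0753]), np.float64(0.093))
(array([402.2, 275.3]), np.int32(133), array([0.6059, 0.1416, 0.0866]), np.float64(0.1))
pad? [332.
[... 197 characters left out ...]
rray([0.5286, 0.119 , 0.517 ]), np.float64(0.564))
(array([359.4, 217.4]), np.int32(47), array([ 0.5671, -0.1091,  0.0936]), np.float64(0.105))
(array([300.9, 226.8]), np.int32(65), array([0.548 , 0.0446, 0.0844]), np.float64(0.101))
(array([318.7, 228.5]), np.int32(62), array([ 0.5419, -0.0017,  0.0841]), np.float64(0.095))
(array([336.9, 230.5]), np.int32(62), array([ 0.5356, -0.0505,  0.0848]), np.float64(0.094))
(array([316.1, 254.9]), np.int32(63), array([0.4724, 0.0068, 0.0848]), np.float64(0.097))
(array([334.4, 256.7]), np.int32(63), array([ 0.4662, -0.0407,  0.084 ]), np.float64(0.096))
pad? [334.77182685 210.01100514] [ 295  172   72   88 2726] [ 0.59537847 -0.04701421  0.048     ]
```

View pics/scene1.png

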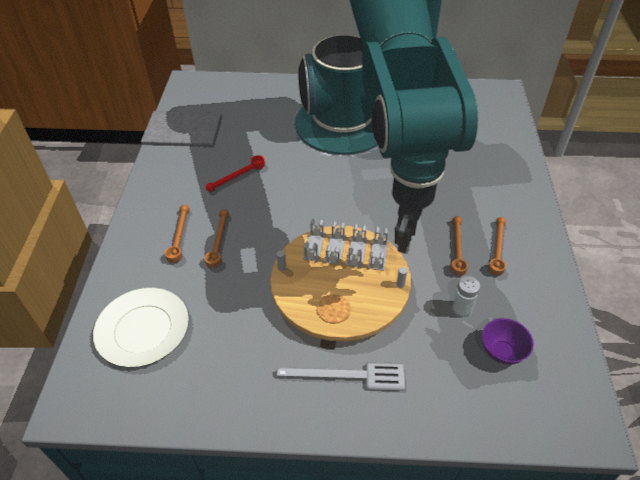

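The scene shows the clip row facing the robot: near jaws at (317,226) to (381,234), pad at (332,308). The deck angle is about -0.128, which matches the black block's direction. To confirm it is in the detent, I'll nudge the deck by about 0.03 rad and see whether it springs back.

>>> servo_tool([
  [[0.04, 0, 0], 0],
  [[0.04, 0, 0], 0],
  [[0.03, 0, 0], 0],
  [[0.007, 0, 0], 0],
  [[0, 0, 0], 0],
], gripper=0.5)

```text
time: 10.2
ee_pos: [0.5983, 0.1385, 0.0216]
tool_rot: [-0.571, -0.416, 0.573, -0.415]
force: [0.7, 0.3, 0.3]
grip_width: 0.504
```

>>> servo_tool([
  [[0, 0, 0], 0],
  [[0, 0, 0], 0],
  [[0, 0, 0], 0],
  [[0, 0, 0], 0],
  [[0, -0.002, 0], 0],
  [[0, -0.002, 0], 0],
  [[0, 0, 0], 0],
], gripper=1.0)

```text
time: 10.9
ee_pos: [0.5969, 0.1391, 0.025]
tool_rot: [0.573, 0.415, -0.571, 0.417]
force: [4.0, -8.0, 7.3]
grip_width: 0.194
```

```bash
cat >> h.py <<'E'
def dang(c=None):
    c=grab("scene") if c is None else c
    o,comps,_=deck(c)
    k=[x for x in comps if 80<x[1]<220 and x[3]<.097 and x[2][2]<.08]
    pts=np.array([x[2] for x in k]); print(len(pts))
    near=pts[pts[:,0]<.515]; far=pts[pts[:,0]>=.515]
    for g in(near,far):
        if len(g)>2:
            f=np.polyfit(g[:,1],g[:,0],1); print("row slope -> ang",-np.arctan(f[0]).round(4))
E
python3 - <<'E'
from h import *
st(); dang(); dang()
E
```

```text
t 10.90 pos [0.5969 0.1391 0.025 ] yaw -0.313 q6 0.50 w 0.194 F [ 4.  -8.   7.3] tilt -1.000
8
row slope -> ang -0.1033
row slope -> ang -0.0976
8
row slope -> ang -0.1074
row slope -> ang -0.1017
```

>>> servo_tool([
  [[0, 0, 0], 0],
  [[0, 0, 0], 0],
  [[0, 0, 0], 0],
  [[0, 0, 0], 0],
  [[0, 0, 0], 0],
], gripper=0.5)

```text
time: 11.5
ee_pos: [0.5954, 0.1399, 0.0229]
tool_rot: [-0.572, -0.416, 0.572, -0.416]
force: [0.2, 0.1, 0.5]
grip_width: 0.501
```

```bash
python3 - <<'E'
from h import *
st(); dang();dang()
E
```

```text
t 11.50 pos [0.5954 0.1399 0.0229] yaw -0.314 q6 0.50 w 0.501 F [0.2 0.1 0.5] tilt -1.000
7
row slope -> ang -0.104
row slope -> ang -0.1039
7
row slope -> ang -0.0994
row slope -> ang -0.1018
```

```bash
python3 - <<'E'
from h import *
dang(dict(np.load("scene1.npz")))
c=grab("top"); o,comps,_=deck(c)
for k in comps: print(k)
E
```

```text
8
row slope -> ang -0.1302
row slope -> ang -0.1265
(array([259.9, 225.4]), np.int32(7280), array([0.5126, 0.1187, 0.4149]), np.float64(0.498))
(array([359.6, 216.2]), np.int32(49), array([ 0.5706, -0.1107,  0.0934]), np.float64(0.101))
(array([301.1, 227.3]), np.int32(64), array([0.5462, 0.0446, 0.0846]), np.float64(0.093))
(array([319.1, 228.4]), np.int32(63), array([ 0.5421, -0.0031,  0.0831]), np.float64(0.095))
(array([337.2, 229.7]), np.int32(62), array([ 0.5379, -0.0506,  0.0828]), np.float64(0.097))
(array([317.3, 254.7]), np.int32(62), array([0.4727, 0.004 , 0.0843]), np.float64(0.095))
(array([335.8, 255.9]), np.int32(58), array([ 0.4683, -0.0459,  0.0848]), np.float64(0.096))
```

>>> servo_tool([
  [[0, 0, 0], 0],
  [[0, 0, 0], 0],
  [[0, 0, 0], 0],
  [[0, 0, 0], 0],
  [[0, 0, 0], 0],
  [[0, 0, 0], 0],
  [[0, 0, 0], 0],
  [[0, 0, 0], 0],
  [[0, 0, 0], 0],
  [[0, 0, 0], 0],
])

```text
time: 12.65
ee_pos: [0.5955, 0.1398, 0.023]
tool_rot: [0.572, 0.416, -0.572, 0.416]
force: [-0.1, -0.5, -0.7]
grip_width: 0.495
```

```bash
python3 - <<'E'
from h import *
s,M,y=st()
c=grab("scene"); dang(c); dang()
P=cloud(c); q=(P-s["ee_pos"])@M
cv2.imwrite("pics/s6.png",cv2.resize(c["img"][170:320,260:460],None,fx=4,fy=4))
E
```

```text
t 12.65 pos [0.5955 0.1398 0.023 ] yaw -0.314 q6 0.50 w 0.495 F [-0.1 -0.5 -0.7] tilt -1.000
8
row slope -> ang -0.1022
row slope -> ang -0.1065
8
row slope -> ang -0.1037
row slope -> ang -0.1012
```

View pics/s6.png

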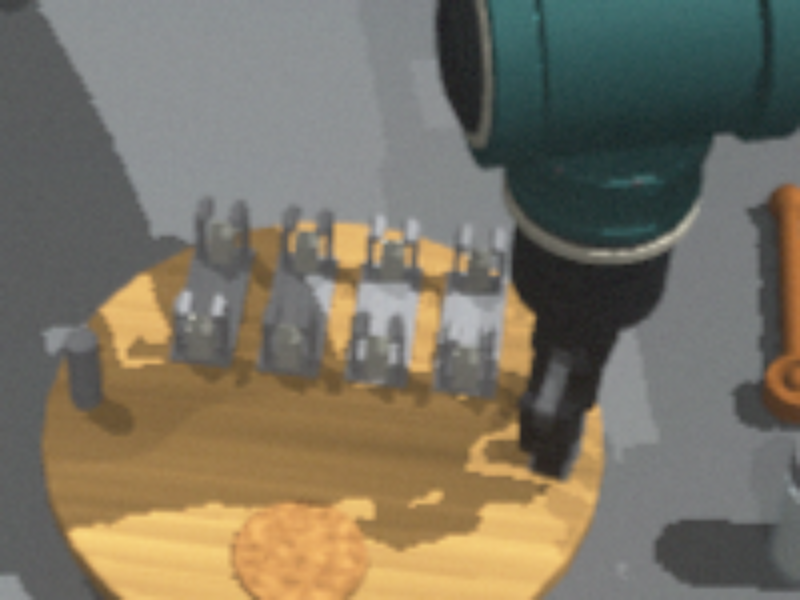

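The deck stayed at about -0.103, so neither spot was the detent. I'll search either side with grip, turn and release.

```bash
python3 - <<'E'
from h import *
arc([.5845,.0139],.09,3)
arc([.5845,.0139],-.09,3)
E
```

```text
t 12.75 pos [0.5954 0.1398 0.023 ] yaw -0.314 q6 0.50 w 0.502 F [-0.9 -0.5  0.1] tilt -1.000
[[[0,-0.0037,0.0009],-1.7],[[0,-0.0037,0.0009],-1.7],[[0,-0.0036,0.0009],-1.8]]
end [0.5841 0.1403] -0.2229620703275385
t 12.75 pos [0.5954 0.1398 0.023 ] yaw -0.314 q6 0.50 w 0.502 F [-0.9 -0.5  0.1] tilt -1.000
[[[0,0.0037,-0.0008],1.7],[[0,0.0037,-0.0008],1.7],[[0,0.0037,-0.0008],1.8]]
end [0.6067 0.1384] -0.4044763125349487
```

>>> servo_tool([
  [[0, 0, 0], 0],
  [[0, 0, 0], 0],
  [[0, 0, 0], 0],
  [[0, 0, 0], 0],
], gripper=1.0)

```text
time: 13.15
ee_pos: [0.5958, 0.1397, 0.0233]
tool_rot: [0.572, 0.416, -0.572, 0.416]
force: [2.6, -2.1, 1.5]
grip_width: 0.198
```

>>> servo_tool([
  [[0, -0.0037, 0.0009], -1.7],
  [[0, -0.0037, 0.0009], -1.7],
  [[0, -0.0036, 0.0009], -1.8],
  [[0, 0, 0], 0],
  [[0, 0, 0], 0],
])

```text
time: 13.65
ee_pos: [0.584, 0.1402, 0.0233]
tool_rot: [-0.552, -0.441, 0.553, -0.441]
force: [0.4, -4.5, 5.9]
grip_width: 0.195
```

```bash
python3 - <<'E'
from h import *
st(); dang()
E
```

```text
t 13.65 pos [0.584  0.1402 0.0233] yaw -0.223 q6 0.42 w 0.195 F [ 0.4 -4.5  5.9] tilt -1.000
8
row slope -> ang -0.0
row slope -> ang -0.0013
```

>>> servo_tool([
  [[0, 0, 0], 0],
  [[0, 0, 0], 0],
  [[0, 0, 0], 0],
  [[0, 0, 0], 0],
  [[0, 0, 0], 0],
], gripper=0.5)

```text
time: 14.2
ee_pos: [0.5841, 0.1404, 0.0229]
tool_rot: [-0.552, -0.441, 0.553, -0.441]
force: [0.1, 0.3, -0.0]
grip_width: 0.503
```

```bash
python3 - <<'E'
from h import *
st(); dang()
E
```

```text
t 14.20 pos [0.5841 0.1404 0.0229] yaw -0.223 q6 0.42 w 0.503 F [ 0.1  0.3 -0. ] tilt -1.000
8
row slope -> ang -0.0031
row slope -> ang 0.006
```

>>> servo_tool([
  [[0, 0, 0], 0],
  [[0, 0, 0], 0],
  [[0, 0, 0], 0],
  [[0, 0, 0], 0],
  [[0, -0.0037, 0.0009], -1.7],
  [[0, -0.0037, 0.0009], -1.7],
  [[0, -0.0037, 0.0009], -1.8],
  [[0, 0, 0], 0],
  [[0, 0, 0], 0],
], gripper=1.0)

```text
time: 15.15
ee_pos: [0.5726, 0.1398, 0.0231]
tool_rot: [0.532, 0.466, -0.532, 0.466]
force: [-0.4, -1.1, 3.3]
grip_width: 0.193
```

```bash
python3 - <<'E'
from h import *
st(); dang()
E
```

```text
t 15.15 pos [0.5726 0.1398 0.0231] yaw -0.132 q6 0.33 w 0.193 F [-0.4 -1.1  3.3] tilt -1.000
8
row slope -> ang 0.1002
row slope -> ang 0.092
```

>>> servo_tool([
  [[0, 0, 0], 0],
  [[0, 0, 0], 0],
  [[0, 0, 0], 0],
  [[0, 0, 0], 0],
  [[0, 0, 0], 0],
], gripper=0.5)

```text
time: 15.7
ee_pos: [0.5727, 0.1398, 0.0229]
tool_rot: [-0.532, -0.466, 0.532, -0.466]
force: [-0.1, 0.1, 0.1]
grip_width: 0.501
```

```bash
python3 - <<'E'
from h import *
st(); dang()
E
```

```text
t 15.70 pos [0.5727 0.1398 0.0229] yaw -0.132 q6 0.33 w 0.501 F [-0.1  0.1  0.1] tilt -1.000
8
row slope -> ang 0.0928
row slope -> ang 0.0899
```

>>> servo_tool([
  [[0, 0, 0], 0],
  [[0, 0, 0], 0],
  [[0, 0, 0], 0],
  [[0, 0, 0], 0],
  [[0, -0.0037, 0.0009], -1.7],
  [[0, -0.0037, 0.0009], -1.7],
  [[0, -0.0037, 0.0009], -1.8],
  [[0, 0, 0], 0],
  [[0, 0, 0], 0],
], gripper=1.0)

```text
time: 16.65
ee_pos: [0.5613, 0.1382, 0.0231]
tool_rot: [0.51, 0.489, -0.51, 0.49]
force: [-0.4, -0.0, 3.7]
grip_width: 0.195
```

```bash
python3 - <<'E'
from h import *
st(); dang()
E
```

```text
t 16.65 pos [0.5613 0.1382 0.0231] yaw -0.042 q6 0.24 w 0.195 F [-0.4 -0.   3.7] tilt -1.000
8
row slope -> ang 0.1869
row slope -> ang 0.1848
```

>>> servo_tool([
  [[0, 0, 0], 0],
  [[0, 0, 0], 0],
  [[0, 0, 0], 0],
  [[0, 0, 0], 0],
  [[0, 0, 0], 0],
], gripper=0.5)

```text
time: 17.2
ee_pos: [0.5614, 0.1383, 0.023]
tool_rot: [-0.51, -0.49, 0.51, -0.49]
force: [0.4, 0.5, 0.6]
grip_width: 0.498
```

```bash
python3 - <<'E'
from h import *
st(); dang()
E
```

```text
t 17.20 pos [0.5614 0.1383 0.023 ] yaw -0.041 q6 0.24 w 0.498 F [0.4 0.5 0.6] tilt -1.000
8
row slope -> ang 0.1823
row slope -> ang 0.1798
```

```bash
python3 - <<'E'
from h import *
arc([.5845,.0139],-.39,5)
E
```

```text
t 17.25 pos [0.5614 0.1383 0.0229] yaw -0.041 q6 0.24 w 0.498 F [ 0.2 -0.5  0.4] tilt -1.000
[[[0,0.0097,-0.0018],4.5],[[0,0.0097,-0.0019],4.4],[[0,0.0097,-0.0018],4.5],[[0,0.0097,-0.0018],4.5],[[0,0.0097,-0.0018],4.4]]
end [0.6104 0.1377] -0.43068007783795975
```

>>> servo_tool([
  [[0, 0, 0], 0],
  [[0, 0, 0], 0],
  [[0, 0, 0], 0],
  [[0, 0, 0], 0],
  [[0, 0.0097, -0.0018], 4.5],
  [[0, 0.0097, -0.0019], 4.4],
  [[0, 0.0097, -0.0018], 4.5],
  [[0, 0.0097, -0.0018], 4.5],
  [[0, 0.0097, -0.0018], 4.4],
  [[0, 0, 0], 0],
  [[0, 0, 0], 0],
], gripper=1.0)

```text
time: 18.35
ee_pos: [0.6107, 0.1377, 0.0232]
tool_rot: [0.595, 0.382, -0.595, 0.382]
force: [5.4, 0.2, 2.1]
grip_width: 0.189
```

```bash
python3 - <<'E'
from h import *
st(); dang()
E
```

```text
t 18.35 pos [0.6107 0.1377 0.0232] yaw -0.429 q6 0.61 w 0.189 F [5.4 0.2 2.1] tilt -1.000
7
row slope -> ang -0.2183
row slope -> ang -0.2124
```

>>> servo_tool([
  [[0, 0, 0], 0],
  [[0, 0, 0], 0],
  [[0, 0, 0], 0],
  [[0, 0, 0], 0],
  [[0, 0, 0], 0],
], gripper=0.5)

```text
time: 18.9
ee_pos: [0.6103, 0.1377, 0.023]
tool_rot: [-0.595, -0.382, 0.595, -0.382]
force: [-1.0, -0.2, -0.2]
grip_width: 0.502
```

```bash
python3 - <<'E'
from h import *
st(); dang()
E
```

```text
t 18.90 pos [0.6103 0.1377 0.023 ] yaw -0.430 q6 0.61 w 0.502 F [-1.  -0.2 -0.2] tilt -1.000
7
row slope -> ang -0.2026
row slope -> ang -0.2081
```

>>> servo_tool([
  [[0, 0, 0], 0],
  [[0, 0, 0], 0],
  [[0, 0, 0], 0],
  [[0, 0, 0], 0],
  [[0, -0.002, 0], 0],
  [[0, -0.002, 0], 0],
  [[0, 0, 0], 0],
], gripper=1.0)

```text
time: 19.65
ee_pos: [0.6069, 0.1383, 0.0231]
tool_rot: [-0.595, -0.381, 0.595, -0.382]
force: [0.7, -9.1, 2.8]
grip_width: 0.189
```

```bash
python3 - <<'E'
from h import *
st(); dang();dang()
E
```

```text
t 19.65 pos [0.6069 0.1383 0.0231] yaw -0.430 q6 0.62 w 0.189 F [ 0.7 -9.1  2.8] tilt -1.000
7
row slope -> ang -0.179
row slope -> ang -0.1827
7
row slope -> ang -0.1841
row slope -> ang -0.1824
```

>>> servo_tool([
  [[0, 0, 0], 0],
  [[0, 0, 0], 0],
  [[0, 0, 0], 0],
  [[0, 0, 0], 0],
  [[0, 0, 0], 0],
], gripper=0.5)

```text
time: 20.25
ee_pos: [0.6068, 0.1394, 0.023]
tool_rot: [-0.595, -0.382, 0.595, -0.382]
force: [-0.1, 0.3, -0.7]
grip_width: 0.503
```

```bash
python3 - <<'E'
from h import *
st(); dang();dang()
E
```

```text
t 20.25 pos [0.6068 0.1394 0.023 ] yaw -0.431 q6 0.62 w 0.503 F [-0.1  0.3 -0.7] tilt -1.000
7
row slope -> ang -0.1769
row slope -> ang -0.1748
7
row slope -> ang -0.1823
row slope -> ang -0.1798
```

```bash
python3 - <<'E'
from h import *
arc([.5845,.0139],.13,3)
E
```

```text
t 20.35 pos [0.6068 0.1394 0.023 ] yaw -0.431 q6 0.62 w 0.495 F [-0.1  0.3 -1.1] tilt -1.000
[[[0,-0.0053,0.0015],-2.5],[[0,-0.0053,0.0015],-2.5],[[0,-0.0053,0.0015],-2.4]]
end [0.5904 0.1412] -0.30146026880849325
```

>>> servo_tool([
  [[0, 0, 0], 0],
  [[0, 0, 0], 0],
  [[0, 0, 0], 0],
  [[0, 0, 0], 0],
  [[0, -0.0053, 0.0015], -2.5],
  [[0, -0.0053, 0.0015], -2.5],
  [[0, -0.0053, 0.0015], -2.4],
  [[0, 0, 0], 0],
  [[0, 0, 0], 0],
], gripper=1.0)

```text
time: 21.25
ee_pos: [0.5901, 0.1412, 0.0231]
tool_rot: [-0.569, -0.419, 0.57, -0.419]
force: [-5.9, -0.8, 5.4]
grip_width: 0.193
```

```bash
python3 - <<'E'
from h import *
st(); dang()
E
```

```text
t 21.25 pos [0.5901 0.1412 0.0231] yaw -0.303 q6 0.50 w 0.193 F [-5.9 -0.8  5.4] tilt -1.000
8
row slope -> ang -0.0494
row slope -> ang -0.0401
```

>>> servo_tool([
  [[0, 0, 0], 0],
  [[0, 0, 0], 0],
  [[0, 0, 0], 0],
  [[0, 0, 0], 0],
  [[0, 0, 0], 0],
], gripper=0.5)

```text
time: 21.8
ee_pos: [0.5904, 0.1412, 0.023]
tool_rot: [0.569, 0.419, -0.569, 0.419]
force: [-0.3, 0.5, -0.1]
grip_width: 0.499
```

```bash
python3 - <<'E'
from h import *
st(); dang();dang()
E
```

```text
t 21.80 pos [0.5904 0.1412 0.023 ] yaw -0.302 q6 0.49 w 0.499 F [-0.3  0.5 -0.1] tilt -1.000
8
row slope -> ang -0.0432
row slope -> ang -0.0393
7
row slope -> ang -0.0473
row slope -> ang -0.0389
```

>>> servo_tool([
  [[0, 0, 0], 0],
  [[0, 0, 0], 0],
  [[0, 0, 0], 0],
  [[0, 0, 0], 0],
  [[0, -0.0037, 0.0009], -1.7],
  [[0, -0.0037, 0.0009], -1.7],
  [[0, -0.0036, 0.0009], -1.8],
  [[0, 0, 0], 0],
  [[0, 0, 0], 0],
], gripper=1.0)

```text
time: 22.8
ee_pos: [0.5789, 0.1413, 0.0232]
tool_rot: [-0.55, -0.445, 0.55, -0.445]
force: [-1.7, -3.9, 4.1]
grip_width: 0.194
```

```bash
python3 - <<'E'
from h import *
st(); dang()
E
```

```text
t 22.80 pos [0.5789 0.1413 0.0232] yaw -0.211 q6 0.41 w 0.194 F [-1.7 -3.9  4.1] tilt -1.000
7
row slope -> ang 0.0483
row slope -> ang 0.0466
```

>>> servo_tool([
  [[0, 0, 0], 0],
  [[0, 0, 0], 0],
  [[0, 0, 0], 0],
  [[0, 0, 0], 0],
  [[0, 0, 0], 0],
], gripper=0.5)

```text
time: 23.35
ee_pos: [0.579, 0.1416, 0.0229]
tool_rot: [-0.55, -0.445, 0.55, -0.445]
force: [0.4, 0.8, 0.8]
grip_width: 0.503
```

```bash
python3 - <<'E'
from h import *
st(); dang();dang()
E
```

```text
t 23.35 pos [0.579  0.1416 0.0229] yaw -0.211 q6 0.41 w 0.503 F [0.4 0.8 0.8] tilt -1.000
8
row slope -> ang 0.041
row slope -> ang 0.0415
8
row slope -> ang 0.0412
row slope -> ang 0.0451
```

>>> servo_tool([
  [[0, 0, 0], 0],
  [[0, 0, 0], 0],
  [[0, 0, 0], 0],
  [[0, 0, 0], 0],
  [[0, -0.0037, 0.0009], -1.7],
  [[0, -0.0037, 0.0009], -1.7],
  [[0, -0.0036, 0.0009], -1.8],
  [[0, 0, 0], 0],
  [[0, 0, 0], 0],
], gripper=1.0)

```text
time: 24.35
ee_pos: [0.5677, 0.1406, 0.0232]
tool_rot: [-0.529, -0.469, 0.529, -0.469]
force: [0.2, -4.7, 4.1]
grip_width: 0.196
```

>>> servo_tool([
  [[0, 0, 0], 0],
  [[0, 0, 0], 0],
  [[0, 0, 0], 0],
  [[0, 0, 0], 0],
], gripper=0.5)

```text
time: 24.75
ee_pos: [0.5677, 0.141, 0.0229]
tool_rot: [-0.529, -0.469, 0.529, -0.469]
force: [0.0, -0.4, 0.1]
grip_width: 0.498
```

```bash
python3 - <<'E'
from h import *
st(); dang();dang()
E
```

```text
t 24.75 pos [0.5677 0.141  0.0229] yaw -0.120 q6 0.32 w 0.498 F [ 0.  -0.4  0.1] tilt -1.000
8
row slope -> ang 0.1384
row slope -> ang 0.134
8
row slope -> ang 0.1403
row slope -> ang 0.1361
```

>>> servo_tool([
  [[0, 0, 0], 0],
  [[0, 0, 0], 0],
  [[0, 0, 0], 0],
  [[0, 0, 0], 0],
  [[0, -0.0041, 0.001], -1.9],
  [[0, -0.0041, 0.001], -1.9],
  [[0, -0.0041, 0.001], -1.9],
  [[0, 0, 0], 0],
  [[0, 0, 0], 0],
], gripper=1.0)

```text
time: 25.75
ee_pos: [0.5555, 0.1387, 0.0231]
tool_rot: [-0.505, -0.494, 0.505, -0.495]
force: [1.2, -5.2, 2.1]
grip_width: 0.198
```

```bash
python3 - <<'E'
from h import *
st(); dang();dang()
E
```

```text
t 25.75 pos [0.5555 0.1387 0.0231] yaw -0.022 q6 0.22 w 0.198 F [ 1.2 -5.2  2.1] tilt -1.000
8
row slope -> ang 0.226
row slope -> ang 0.2292
8
row slope -> ang 0.2295
row slope -> ang 0.2301
```

>>> servo_tool([
  [[0, 0, 0], 0],
  [[0, 0, 0], 0],
  [[0, 0, 0], 0],
  [[0, 0, 0], 0],
], gripper=0.5)

```text
time: 26.25
ee_pos: [0.5552, 0.1391, 0.0229]
tool_rot: [0.505, 0.495, -0.505, 0.495]
force: [-0.6, 0.4, 0.1]
grip_width: 0.501
```

```bash
python3 - <<'E'
from h import *
st(); dang();dang()
E
```

```text
t 26.25 pos [0.5552 0.1391 0.0229] yaw -0.021 q6 0.22 w 0.501 F [-0.6  0.4  0.1] tilt -1.000
8
row slope -> ang 0.2243
row slope -> ang 0.2312
8
row slope -> ang 0.2293
row slope -> ang 0.2315
```

No drawing-in was seen anywhere at about 0.045 rad spacing across ±0.23. That disagrees with the text, so I'll go back to -0.128, in line with the fixed block on the foot, and do a clean force and release test with the fingers right away from the deck.

```bash
python3 - <<'E'
from h import *
c=grab("scene");o,comps,_=deck(c)
for k in comps: print(k)
cv2.imwrite("pics/s7.png",cv2.resize(c["img"][200:350,260:460],None,fx=4,fy=4))
P=cloud(c)
hs=c["img"].max(2)
sel=(P[...,2]>.006)&(P[...,2]<.03)&(P[...,0]>.70)&(P[...,0]<.76)&(abs(P[...,1])<.05)
v,u=np.nonzero(sel); print(len(v),np.median(P[sel],0),P[sel].min(0),P[sel].max(0))
E
```

```text
(array([406.3, 142.2]), np.int32(13564), array([0.5583, 0.1267, 0.3837]), np.float64(0.476))
(array([363., 226.]), np.int32(124), array([0.4642, 0.0609, 0.0727]), np.float64(0.092))
(array([342. , 228.3]), np.int32(122), array([0.475 , 0.0145, 0.0742]), np.float64(0.092))
(array([320.3, 231.3]), np.int32(122), array([ 0.4863, -0.034 ,  0.0756]), np.float64(0.091))
(array([299.1, 233.9]), np.int32(115), array([ 0.4969, -0.078 ,  0.076 ]), np.float64(0.092))
(array([370. , 249.2]), np.int32(135), array([0.5324, 0.0766, 0.0727]), np.float64(0.091))
(array([348.4, 251.9]), np.int32(127), array([0.5428, 0.0297, 0.0771]), np.float64(0.093))
(array([326.3, 255.4]), np.int32(138), array([ 0.5542, -0.0171,  0.0746]), np.float64(0.093))
(array([303.9, 258.3]), np.int32(127), array([ 0.5648, -0.0635,  0.0744]), np.float64(0.091))
(array([280. , 275.9]), np.int32(138), array([ 0.6194, -0.1083,  0.086 ]), np.float64(0.101))
126 [ 0.72938285 -0.00455394  0.01208781] [ 0.71713178 -0.04507093  0.00609215] [0.73886931 0.04723143 0.02986052]
```

View pics/s7.png

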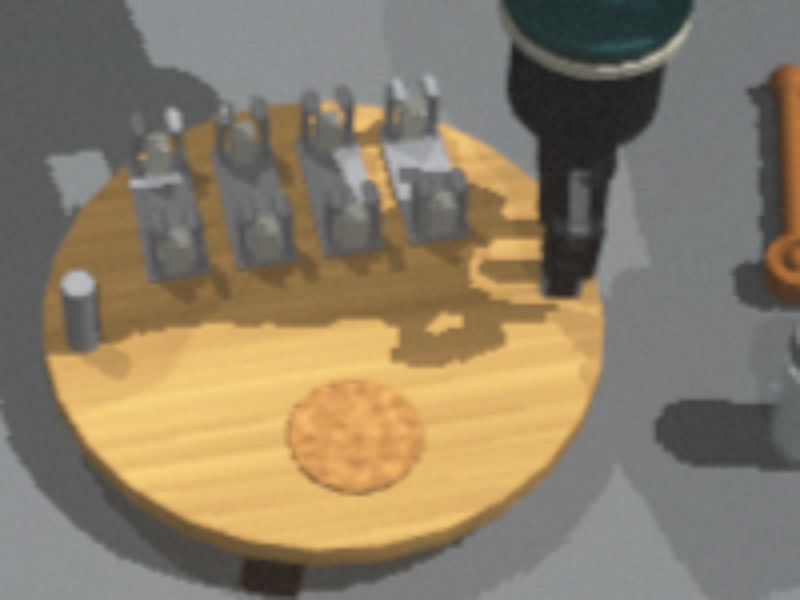

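```bash
python3 - <<'E'
from h import *
arc([.5845,.0139],-.28,4)
E
```

```text
t 26.40 pos [0.5552 0.139  0.023 ] yaw -0.021 q6 0.22 w 0.502 F [ 0.1 -0.6 -0.8] tilt -1.000
[[[0,0.0088,-0.0019],4.0],[[0,0.0088,-0.0019],4.0],[[0,0.0088,-0.002],4.0],[[0,0.0087,-0.0019],4.0]]
end [0.5909 0.1423] -0.29976201444467343
```

>>> servo_tool([
  [[0, 0, 0], 0],
  [[0, 0, 0], 0],
  [[0, 0, 0], 0],
  [[0, 0, 0], 0],
  [[0, 0.0088, -0.0019], 4.0],
  [[0, 0.0088, -0.0019], 4.0],
  [[0, 0.0088, -0.0019], 4.0],
  [[0, 0.0087, -0.0019], 4.0],
  [[0, 0, 0], 0],
], gripper=1.0)

```text
time: 27.3
ee_pos: [0.5918, 0.1421, 0.0232]
tool_rot: [0.57, 0.419, -0.569, 0.419]
force: [0.6, 1.2, 3.1]
grip_width: 0.191
```

>>> servo_tool([
  [[0, 0, 0], 0],
  [[0, 0, 0], 0],
  [[0, 0.004, -0.001], 0],
  [[0, 0.002, 0], 0],
  [[0, 0, 0], 0],
], gripper=0.65)

```text
time: 27.8
ee_pos: [0.5972, 0.1412, 0.023]
tool_rot: [0.569, 0.42, -0.569, 0.42]
force: [-1.0, 0.0, -0.7]
grip_width: 0.352
```

>>> servo_tool([
  [[0, 0.0015, -0.0003], 0.7],
  [[0, 0, 0], 0],
])

```text
time: 28.0
ee_pos: [0.5984, 0.141, 0.0229]
tool_rot: [-0.572, -0.416, 0.572, -0.416]
force: [-1.3, -0.0, 0.6]
grip_width: 0.346
```

>>> servo_tool([
  [[0, 0.0015, -0.0003], 0.7],
  [[0, 0, 0], 0],
])

```text
time: 28.2
ee_pos: [0.6001, 0.1409, 0.023]
tool_rot: [0.574, 0.413, -0.574, 0.413]
force: [-0.7, -0.6, -0.1]
grip_width: 0.349
```

>>> servo_tool([
  [[0, 0.0015, -0.0003], 0.7],
  [[0, 0, 0], 0],
])

```text
time: 28.4
ee_pos: [0.6018, 0.1408, 0.023]
tool_rot: [0.577, 0.409, -0.577, 0.409]
force: [-0.2, -0.8, 0.8]
grip_width: 0.351
```

```bash
python3 - <<'E'
from h import *
st(); dang()
E
```

```text
t 28.40 pos [0.6018 0.1408 0.023 ] yaw -0.337 q6 0.53 w 0.351 F [-0.2 -0.8  0.8] tilt -1.000
7
row slope -> ang -0.092
row slope -> ang -0.0898
```

>>> servo_tool([
  [[0, 0.0015, -0.0003], 0.7],
  [[0, 0, 0], 0],
])

```text
time: 28.65
ee_pos: [0.6033, 0.1406, 0.0231]
tool_rot: [0.579, 0.405, -0.579, 0.406]
force: [0.9, -0.0, -0.0]
grip_width: 0.354
```

>>> servo_tool([
  [[0, 0.0015, -0.0003], 0.7],
  [[0, 0, 0], 0],
])

```text
time: 28.85
ee_pos: [0.6048, 0.1403, 0.0231]
tool_rot: [0.582, 0.402, -0.582, 0.402]
force: [-0.3, -1.0, -0.6]
grip_width: 0.351
```

>>> servo_tool([
  [[0, 0.0015, -0.0003], 0.7],
  [[0, 0, 0], 0],
])

```text
time: 29.05
ee_pos: [0.6063, 0.14, 0.023]
tool_rot: [0.584, 0.398, -0.584, 0.398]
force: [0.0, 0.4, -0.6]
grip_width: 0.348
```

```bash
python3 - <<'E'
from h import *
st(); dang()
E
```

```text
t 29.05 pos [0.6063 0.14   0.023 ] yaw -0.374 q6 0.56 w 0.348 F [ 0.   0.4 -0.6] tilt -1.000
7
row slope -> ang -0.1339
row slope -> ang -0.1246
```

>>> servo_tool([
  [[0, 0.0015, -0.0003], 0.7],
  [[0, 0, 0], 0],
])

```text
time: 29.3
ee_pos: [0.6077, 0.1397, 0.023]
tool_rot: [0.587, 0.395, -0.587, 0.395]
force: [-0.2, -1.0, -0.2]
grip_width: 0.352
```

>>> servo_tool([
  [[0, 0.0015, -0.0003], 0.7],
  [[0, 0, 0], 0],
])

```text
time: 29.5
ee_pos: [0.6092, 0.1395, 0.023]
tool_rot: [0.589, 0.391, -0.589, 0.391]
force: [-0.1, -0.2, 0.5]
grip_width: 0.346
```

>>> servo_tool([
  [[0, 0.0015, -0.0003], 0.7],
  [[0, 0, 0], 0],
])

```text
time: 29.7
ee_pos: [0.6104, 0.1392, 0.023]
tool_rot: [-0.591, -0.388, 0.592, -0.387]
force: [-3.2, 0.1, 0.7]
grip_width: 0.35
```

```bash
python3 - <<'E'
from h import *
st(); dang(); dang()
E
```

```text
t 29.70 pos [0.6104 0.1392 0.023 ] yaw -0.410 q6 0.59 w 0.350 F [-3.2  0.1  0.7] tilt -1.000
7
row slope -> ang -0.1507
row slope -> ang -0.1588
7
row slope -> ang -0.1609
row slope -> ang -0.1576
```

>>> servo_tool([
  [[0, 0.0015, -0.0003], 0.7],
  [[0, 0, 0], 0],
])

```text
time: 30.0
ee_pos: [0.612, 0.1389, 0.023]
tool_rot: [-0.594, -0.384, 0.594, -0.384]
force: [-3.7, 0.6, 1.1]
grip_width: 0.351
```

>>> servo_tool([
  [[0, 0.0015, -0.0003], 0.7],
  [[0, 0, 0], 0],
])

```text
time: 30.2
ee_pos: [0.6135, 0.1385, 0.023]
tool_rot: [-0.596, -0.381, 0.596, -0.38]
force: [-2.4, -0.1, 0.7]
grip_width: 0.346
```

```bash
python3 - <<'E'
from h import *
st(); dang(); dang()
E
```

```text
t 30.20 pos [0.6135 0.1385 0.023 ] yaw -0.434 q6 0.62 w 0.346 F [-2.4 -0.1  0.7] tilt -1.000
7
row slope -> ang -0.175
row slope -> ang -0.1854
7
row slope -> ang -0.1822
row slope -> ang -0.1818
```

>>> servo_tool([
  [[0, -0.004, 0], 0],
  [[0, 0, 0], 0],
  [[0, 0, 0], 0],
])

```text
time: 30.6
ee_pos: [0.61, 0.1403, 0.0231]
tool_rot: [0.596, 0.381, -0.596, 0.381]
force: [-0.6, -0.2, 0.1]
grip_width: 0.351
```

```bash
python3 - <<'E'
from h import *
st(); dang(); dang()
E
```

```text
t 30.60 pos [0.61   0.1403 0.0231] yaw -0.434 q6 0.62 w 0.351 F [-0.6 -0.2  0.1] tilt -1.000
7
row slope -> ang -0.1938
row slope -> ang -0.1844
7
row slope -> ang -0.1846
row slope -> ang -0.1774
```

Resistance peaks at 3.7 N near -0.165, then drops and the deck stays put. That is the lip of a detent centred around -0.12, with a small friction dead zone, so the earlier ±0.013 spots could not move. I'll verify by pushing the deck back in.

>>> servo_tool([
  [[0, -0.004, 0.0005], 0],
  [[0, -0.004, 0.0005], 0],
  [[0, -0.002, 0], 0],
  [[0, 0, 0], 0],
  [[0, 0, 0], 0],
])

```text
time: 31.2
ee_pos: [0.6004, 0.1436, 0.0231]
tool_rot: [0.596, 0.381, -0.596, 0.381]
force: [0.7, 0.5, -0.1]
grip_width: 0.352
```

```bash
python3 - <<'E'
from h import *
st(); dang(); dang()
E
```

```text
t 31.20 pos [0.6004 0.1436 0.0231] yaw -0.434 q6 0.63 w 0.352 F [ 0.7  0.5 -0.1] tilt -1.000
7
row slope -> ang -0.1634
row slope -> ang -0.1597
7
row slope -> ang -0.1571
row slope -> ang -0.1607
```

>>> servo_tool([
  [[0, -0.002, 0.0005], -0.7],
  [[0, 0, 0], 0],
])

```text
time: 31.5
ee_pos: [0.5982, 0.1439, 0.023]
tool_rot: [-0.593, -0.384, 0.594, -0.384]
force: [0.4, 0.0, 0.0]
grip_width: 0.349
```

```bash
python3 - <<'E'
from h import *
st(); dang(); dang()
E
```

```text
t 31.50 pos [0.5982 0.1439 0.023 ] yaw -0.421 q6 0.62 w 0.349 F [0.4 0.  0. ] tilt -1.000
7
row slope -> ang -0.1399
row slope -> ang -0.1379
8
row slope -> ang -0.1421
row slope -> ang -0.1432
```

>>> servo_tool([
  [[0, -0.002, 0.0005], -0.7],
  [[0, 0, 0], 0],
])

```text
time: 31.8
ee_pos: [0.5963, 0.1443, 0.023]
tool_rot: [0.591, 0.388, -0.591, 0.388]
force: [0.2, 0.2, 0.3]
grip_width: 0.347
```

```bash
python3 - <<'E'
from h import *
st(); dang(); dang()
E
```

```text
t 31.80 pos [0.5963 0.1443 0.023 ] yaw -0.409 q6 0.60 w 0.347 F [0.2 0.2 0.3] tilt -1.000
8
row slope -> ang -0.1299
row slope -> ang -0.1287
8
row slope -> ang -0.126
row slope -> ang -0.134
```

>>> servo_tool([
  [[0, -0.002, 0.0005], -0.9],
  [[0, 0, 0], 0],
])

```text
time: 32.1
ee_pos: [0.5944, 0.1444, 0.023]
tool_rot: [0.588, 0.392, -0.588, 0.393]
force: [2.2, -1.9, -1.2]
grip_width: 0.352
```

```bash
cat >> h.py <<'E'
def da(n=2,verb=True):
    r=[]
    for _ in range(n):
        c=grab("scene"); o,comps,_x=deck(c)
        pts=np.array([x[2] for x in comps if 80<x[1]<220 and x[3]<.097 and x[2][2]<.08])
        for g in (pts[pts[:,0]<.515],pts[pts[:,0]>=.515]):
            if len(g)>2: r.append(-np.arctan(np.polyfit(g[:,1],g[:,0],1)[0]))
    print("ang %.4f +- %.4f"%(np.mean(r),np.std(r)/np.sqrt(len(r)))); return np.mean(r)
E
python3 - <<'E'
from h import *
st(); da()
E
```

```text
t 32.10 pos [0.5944 0.1444 0.023 ] yaw -0.393 q6 0.59 w 0.352 F [ 2.2 -1.9 -1.2] tilt -1.000
ang -0.1196 +- 0.0009
```

>>> servo_tool([
  [[0, -0.002, 0.0005], -0.9],
  [[0, 0, 0], 0],
])

```text
time: 32.4
ee_pos: [0.5922, 0.1448, 0.023]
tool_rot: [-0.585, -0.397, 0.585, -0.397]
force: [2.2, -1.7, -0.5]
grip_width: 0.355
```

```bash
python3 - <<'E'
from h import *
st(); da()
E
```

```text
t 32.40 pos [0.5922 0.1448 0.023 ] yaw -0.378 q6 0.58 w 0.355 F [ 2.2 -1.7 -0.5] tilt -1.000
ang -0.1022 +- 0.0012
```

>>> servo_tool([
  [[0, -0.002, 0.0005], -0.9],
  [[0, 0, 0], 0],
])

```text
time: 32.7
ee_pos: [0.5901, 0.1452, 0.023]
tool_rot: [-0.582, -0.402, 0.582, -0.402]
force: [0.5, -1.7, 0.2]
grip_width: 0.349
```

```bash
python3 - <<'E'
from h import *
st(); da()
E
```

```text
t 32.70 pos [0.5901 0.1452 0.023 ] yaw -0.362 q6 0.56 w 0.349 F [ 0.5 -1.7  0.2] tilt -1.000
ang -0.0891 +- 0.0021
```

>>> servo_tool([
  [[0, -0.002, 0.0005], -0.9],
  [[0, 0, 0], 0],
])

```text
time: 33.0
ee_pos: [0.5879, 0.1456, 0.023]
tool_rot: [-0.579, -0.407, 0.579, -0.406]
force: [0.3, -0.1, -0.3]
grip_width: 0.349
```

```bash
python3 - <<'E'
from h import *
st(); da()
E
```

```text
t 33.00 pos [0.5879 0.1456 0.023 ] yaw -0.346 q6 0.55 w 0.349 F [ 0.3 -0.1 -0.3] tilt -1.000
ang -0.0664 +- 0.0012
```

Pushing both ways is now consistent. There is resistance beyond about -0.145 going clockwise and about -0.125 going counter-clockwise. The detent is therefore centred at ψ ≈ -0.137, which agrees with the block direction, and friction nearly balances its pull. I'll set the deck there accurately.

>>> servo_tool([
  [[0, 0.002, -0.0035], 0],
  [[0, 0.002, 0], 0],
  [[0, 0.002, 0], 0],
  [[0, 0, 0], 0],
  [[0, 0, 0], 0],
  [[0, 0, 0], 0],
], gripper=1.0)

```text
time: 33.7
ee_pos: [0.595, 0.1475, 0.0233]
tool_rot: [0.579, 0.407, -0.579, 0.406]
force: [-3.3, 4.2, 4.0]
grip_width: 0.195
```

```bash
python3 - <<'E'
from h import *
st(); a=da(3); 
E
```

```text
t 33.70 pos [0.595  0.1475 0.0233] yaw -0.347 q6 0.55 w 0.195 F [-3.3  4.2  4. ] tilt -1.000
ang -0.0710 +- 0.0010
```

>>> servo_tool([
  [[0, 0.003, -0.0006], 1.3],
  [[0, 0.003, -0.0006], 1.3],
  [[0, 0.0028, -0.0006], 1.2],
  [[0, 0, 0], 0],
  [[0, 0, 0], 0],
])

```text
time: 34.35
ee_pos: [0.604, 0.1465, 0.0233]
tool_rot: [0.592, 0.387, -0.592, 0.386]
force: [-3.1, 8.4, 3.6]
grip_width: 0.19
```

```bash
python3 - <<'E'
from h import *
st(); a=da(3); 
E
```

```text
t 34.35 pos [0.604  0.1465 0.0233] yaw -0.413 q6 0.61 w 0.190 F [-3.1  8.4  3.6] tilt -1.000
ang -0.1308 +- 0.0013
```

>>> servo_tool([
  [[0, 0, 0], 0],
  [[0, 0, 0], 0],
  [[0, 0, 0], 0],
  [[0, 0, 0], 0],
], gripper=0.5)

```text
time: 34.9
ee_pos: [0.6039, 0.1451, 0.023]
tool_rot: [-0.592, -0.387, 0.592, -0.387]
force: [0.2, 0.2, 0.9]
grip_width: 0.501
```

```bash
python3 - <<'E'
from h import *
st(); a=da(3); 
E
```

```text
t 34.90 pos [0.6039 0.1451 0.023 ] yaw -0.413 q6 0.61 w 0.501 F [0.2 0.2 0.9] tilt -1.000
ang -0.1318 +- 0.0011
```

>>> servo_tool([
  [[-0.04, 0, 0], 0],
  [[-0.04, 0, 0], 0],
  [[-0.04, 0, 0], 0],
  [[0, 0, 0], 0],
])

```text
time: 35.45
ee_pos: [0.606, 0.1456, 0.1495]
tool_rot: [0.595, 0.386, -0.589, 0.388]
force: [1.1, 0.2, -0.1]
grip_width: 0.5
```

```bash
cat >> h.py <<'E'
CEN=np.array([.5847,.0140])
OFF=dict(scene=np.array([-.005,-.001]),top=np.array([0,-.0015]))
def spoonpos():
    res=[]
    for n in("scene","top"):
        c=grab(n); P=cloud(c)
        for ce,a,p in spoons(c,P):
            if a<200: continue
            m,d,t,w=desc(p)
            if d[0]<0: d=-d; t=-t
            mid=m+d*(t.max()+t.min())/2-.0055*d+OFF[n]
            # handle line: use points of middle part
            k=abs(t-(t.max()+t.min())/2)<.045
            q=p[k][:,:2]; mm=q.mean(0); dd=np.linalg.svd(q-mm,full_matrices=False)[2][0]; dd=dd*np.sign(dd[0])
            g=mm+dd*((mid-mm-OFF[n])@dd)+OFF[n]
            print(n,ce.round(),a,"len %.3f grip %s yaw %.3f zmed %.3f"%(np.ptp(t),g.round(4),np.arctan2(dd[1],dd[0]),np.median(p[k][:,2])))
def clip(i,a):
    y=[-.072,-.024,.024,.072][i-1]; R=np.array([[np.cos(a),-np.sin(a)],[np.sin(a),np.cos(a)]])
    return CEN+R@np.array([-.075,y])
E
python3 - <<'E'
from h import *
da(3); spoonpos()
for i in 1,2,3,4: print(i,clip(i,-.133).round(4))
plan([.45,.281,.12],1.503,nd=3)
E
```

```text
ang -0.1312 +- 0.0011
scene [177. 237.] 410 len 0.173 grip [ 0.4407 -0.3687] yaw 0.054 zmed 0.019
scene [217. 242.] 370 len 0.168 grip [ 0.4525 -0.2736] yaw 0.008 zmed 0.019
scene [458. 249.] 347 len 0.173 grip [0.4464 0.2798] yaw -0.069 zmed 0.019
scene [498. 249.] 361 len 0.167 grip [0.4433 0.3738] yaw -0.216 zmed 0.019
top [419. 254.] 345 len 0.174 grip [ 0.4566 -0.2739] yaw -0.002 zmed 0.018
top [454. 258.] 359 len 0.169 grip [ 0.4432 -0.3693] yaw 0.052 zmed 0.016
top [215. 265.] 274 len 0.169 grip [0.4501 0.28  ] yaw -0.073 zmed 0.018
top [182. 264.] 335 len 0.170 grip [0.4472 0.374 ] yaw -0.202 zmed 0.019
1 [ 0.5008 -0.0474]
2 [5.072e-01 2.000e-04]
3 [0.5135 0.0477]
4 [0.5199 0.0953]
t 35.70 pos [0.6033 0.145  0.1415] yaw -0.413 q6 0.61 w 0.499 F [0.4 0.6 0.3] tilt -1.000
[[[0.002,-0.014,-0.004],-7.8],[[0.001,-0.013,-0.007],-7.9],[[0.002,-0.012,-0.008],-7.8],[[0.001,-0.011,-0.01],-7.9],[[0.002,-0.01,-0.011],-7.8],[[0.001,-0.008,-0.012],-7.9],[[0.002,-0.006,-0.013],-7.8],[[0.001,-0.004,-0.014],-7.8],[[0.002,-0.003,-0.015],-7.9],[[0.001,-0.0,-0.014],-7.8],[[0.002,0.002,-0.015],-7.9],[[0.001,0.003,-0.014],-7.8]]
[[[0.002,0.006,-0.014],-7.9],[[0.001,0.007,-0.012],-7.8]]
end [0.4505 0.281  0.1205] 1.503 q6 approx -0.99
```

>>> servo_tool([
  [[0.002, -0.014, -0.004], -7.8],
  [[0.001, -0.013, -0.007], -7.9],
  [[0.002, -0.012, -0.008], -7.8],
  [[0.001, -0.011, -0.01], -7.9],
  [[0.002, -0.01, -0.011], -7.8],
  [[0.001, -0.008, -0.012], -7.9],
  [[0.002, -0.006, -0.013], -7.8],
  [[0.001, -0.004, -0.014], -7.8],
  [[0.002, -0.003, -0.015], -7.9],
  [[0.001, 0, -0.014], -7.8],
  [[0.002, 0.002, -0.015], -7.9],
  [[0.001, 0.003, -0.014], -7.8],
], gripper=0.5)

```text
time: 36.9
ee_pos: [0.4716, 0.2617, 0.1236]
tool_rot: [0.118, 0.698, -0.119, 0.697]
force: [0.2, 0.3, 0.2]
grip_width: 0.497
```

>>> servo_tool([
  [[0.002, 0.006, -0.014], -7.9],
  [[0.001, 0.007, -0.012], -7.8],
  [[0, 0, 0], 0],
  [[0, 0, 0], 0],
])

```text
time: 37.3
ee_pos: [0.4509, 0.281, 0.1213]
tool_rot: [0.025, 0.707, -0.025, 0.706]
force: [0.9, 0.6, 0.1]
grip_width: 0.498
```

```bash
python3 - <<'E'
from h import *
plan([.4495,.2805,.0],1.503,n=4,nd=4)
c=grab("scene"); cv2.imwrite("pics/s8.png",cv2.resize(c["img"][130:280,380:580],None,fx=4,fy=4))
E
```

```text
t 37.30 pos [0.4509 0.281  0.1213] yaw 1.500 q6 -0.99 w 0.498 F [0.9 0.6 0.1] tilt -1.000
[[[0.0303,-0.0001,-0.0003],-0.0],[[0.0304,-0.0002,-0.0004],-0.1],[[0.0303,-0.0001,-0.0003],-0.0],[[0.0303,-0.0002,-0.0004],-0.1]]
end [0.4495 0.2805 0.    ] 1.504 q6 approx -0.99
```

View pics/s8.png

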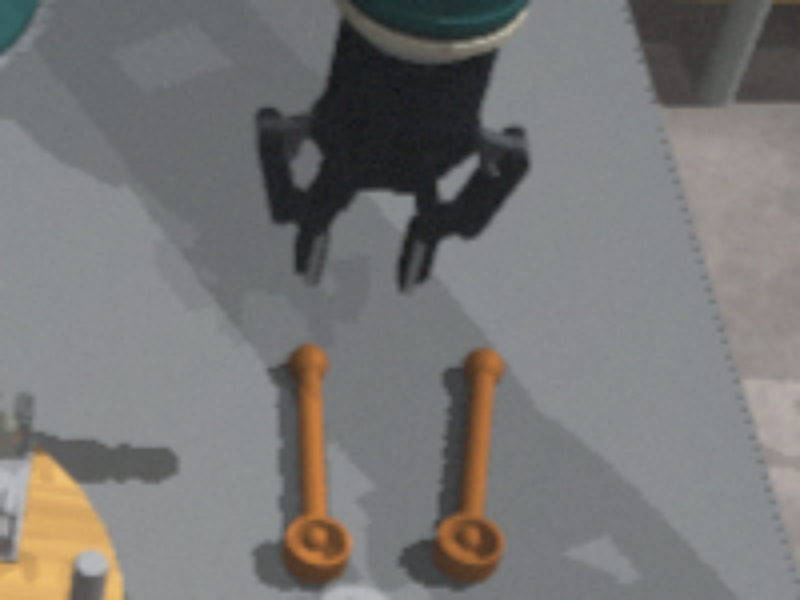

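```bash
python3 - <<'E'
from h import *
c=dict(np.load("scene1.npz"))
print(project(c,[.451,.281,.16]),project(c,[.4495,.2805,.0]),project(c,[.4495,.2805,.012]))
E
```

```text
[468.75009048 198.24716932] [456.07619282 246.75130505] [456.92647321 243.37920688]
```

>>> servo_tool([
  [[0.03, -0.0001, -0.0003], 0],
  [[0.03, -0.0002, -0.0004], -0.1],
  [[0.03, -0.0001, -0.0003], 0],
  [[0.02, -0.0002, -0.0004], -0.1],
  [[0, 0, 0], 0],
])

```text
time: 37.85
ee_pos: [0.4485, 0.2793, 0.009]
tool_rot: [0.023, 0.708, -0.025, 0.705]
force: [0.6, 0.0, -0.2]
grip_width: 0.503
```

```bash
python3 - <<'E'
from h import *
st()
c=grab("scene"); cv2.imwrite("pics/s9.png",cv2.resize(c["img"][150:300,380:580],None,fx=4,fy=4))
E
```

```text
t 37.85 pos [0.4485 0.2793 0.009 ] yaw 1.504 q6 -0.99 w 0.503 F [ 0.6  0.  -0.2] tilt -1.000
```

View pics/s9.png

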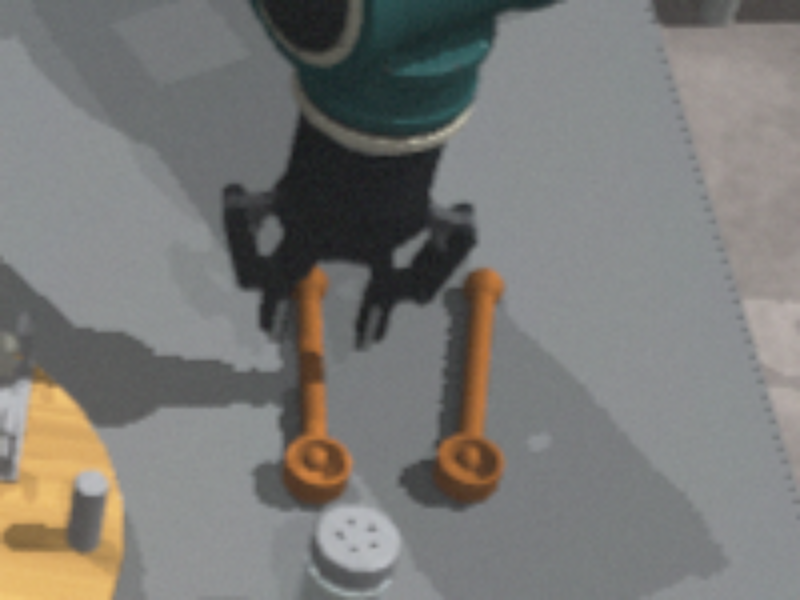

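The jaws straddle the spoon handle at crop (313,340), with the tips at (272,335) and (368,345). I'm lowering with force checks.

>>> servo_tool([
  [[0.015, 0.0005, 0.001], 0],
  [[0.012, 0, 0], 0],
  [[0, 0, 0], 0],
])

```text
time: 38.2
ee_pos: [0.45, 0.2807, -0.0165]
tool_rot: [0.022, 0.707, -0.023, 0.706]
force: [0.1, -1.0, 0.2]
grip_width: 0.496
```

>>> servo_tool([
  [[0.003, 0, 0], 0],
  [[0.002, 0, 0], 0],
  [[0, 0, 0], 0],
], gripper=0.7)

```text
time: 38.5
ee_pos: [0.4506, 0.2811, -0.0199]
tool_rot: [0.023, 0.707, -0.023, 0.707]
force: [-0.3, 0.5, -0.5]
grip_width: 0.3
```

>>> servo_tool([
  [[0.003, 0, 0], 0],
  [[0.002, 0, 0], 0],
  [[0, 0, 0], 0],
])

```text
time: 38.8
ee_pos: [0.4505, 0.281, -0.0253]
tool_rot: [0.023, 0.707, -0.023, 0.707]
force: [-0.2, -0.5, -0.3]
grip_width: 0.301
```

>>> servo_tool([
  [[0.003, 0, 0], 0],
  [[0, 0, 0], 0],
])

```text
time: 39.0
ee_pos: [0.4505, 0.281, -0.0284]
tool_rot: [0.023, 0.707, -0.023, 0.707]
force: [0.5, 1.3, -0.1]
grip_width: 0.3
```

>>> servo_tool([
  [[0.003, 0, 0], 0],
  [[0, 0, 0], 0],
])

```text
time: 39.2
ee_pos: [0.4504, 0.281, -0.0314]
tool_rot: [0.023, 0.707, -0.023, 0.707]
force: [-0.6, 0.0, 0.1]
grip_width: 0.303
```

>>> servo_tool([
  [[0.002, 0, 0], 0],
  [[0, 0, 0], 0],
])

```text
time: 39.4
ee_pos: [0.4508, 0.2812, -0.0325]
tool_rot: [0.023, 0.707, -0.023, 0.707]
force: [-2.3, -1.7, 8.3]
grip_width: 0.301
```

```bash
python3 - <<'E'
from h import *
st()
c=grab("scene"); cv2.imwrite("pics/s10.png",cv2.resize(c["img"][180:300,400:560],None,fx=5,fy=5))
E
```

```text
t 39.40 pos [ 0.4508  0.2812 -0.0325] yaw 1.507 q6 -1.00 w 0.301 F [-2.3 -1.7  8.3] tilt -1.000
```

View pics/s10.png

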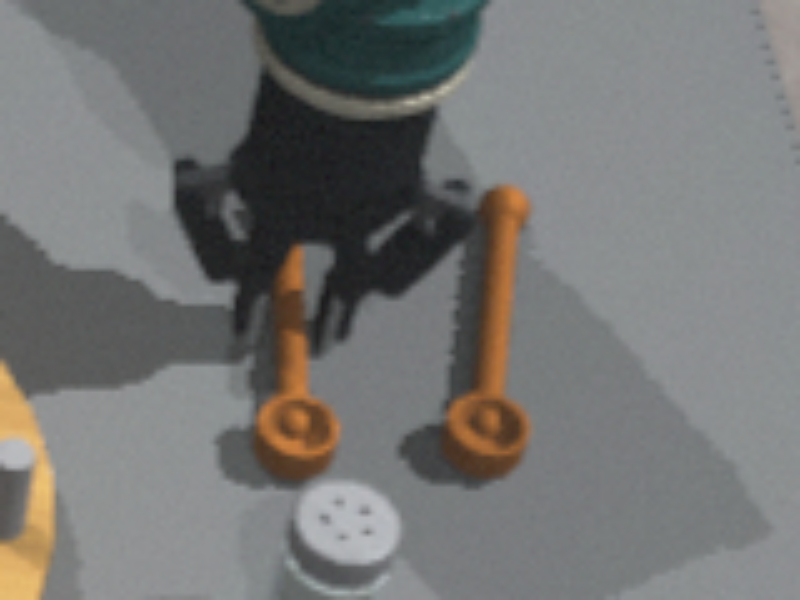

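Contact with the table comes at a reported z of about -0.032, which fixes the tip offset at about 33 mm. I'll rise 4 mm and close.

>>> servo_tool([
  [[-0.004, 0, 0], 0],
  [[0, 0, 0], 0],
])

```text
time: 39.65
ee_pos: [0.4509, 0.2812, -0.0285]
tool_rot: [0.023, 0.707, -0.023, 0.707]
force: [-0.2, -0.5, 0.8]
grip_width: 0.295
```

>>> servo_tool([
  [[0, 0, 0], 0],
  [[0, 0, 0], 0],
  [[0, 0, 0], 0],
  [[0, 0, 0], 0],
], gripper=1.0)

```text
time: 40.05
ee_pos: [0.4508, 0.2812, -0.0288]
tool_rot: [0.023, 0.707, -0.023, 0.707]
force: [-0.8, -0.9, 5.5]
grip_width: 0.132
```

>>> servo_tool([
  [[-0.03, 0, 0], 0],
  [[-0.04, 0, 0], 0],
  [[-0.04, 0, 0], 0],
  [[-0.04, 0, 0], 0],
  [[0, 0, 0], 0],
])

```text
time: 40.55
ee_pos: [0.4524, 0.2821, 0.1266]
tool_rot: [0.024, 0.704, -0.021, 0.709]
force: [-0.4, -0.2, -0.3]
grip_width: 0.134
```

```bash
python3 - <<'E'
from h import *
c=grab("scene"); cv2.imwrite("pics/s11.png",cv2.resize(c["img"][120:270,380:580],None,fx=4,fy=4))
p3=clip(3,-.133)
plan([p3[0],p3[1],.12],-.133+np.pi/2,nd=3)
E
```

```text
t 40.60 pos [0.4516 0.2817 0.1234] yaw 1.507 q6 -1.00 w 0.136 F [-0.8 -0.1 -0.7] tilt -1.000
[[[0.001,-0.038,0.013],0.7],[[0.0,-0.038,0.013],0.6],[[0.001,-0.038,0.014],0.7],[[0.0,-0.038,0.014],0.6],[[0.001,-0.038,0.014],0.7],[[0.0,-0.037,0.015],0.6]]
end [0.5132 0.0479 0.1204] 1.439 q6 approx -1.4
```

View pics/s11.png

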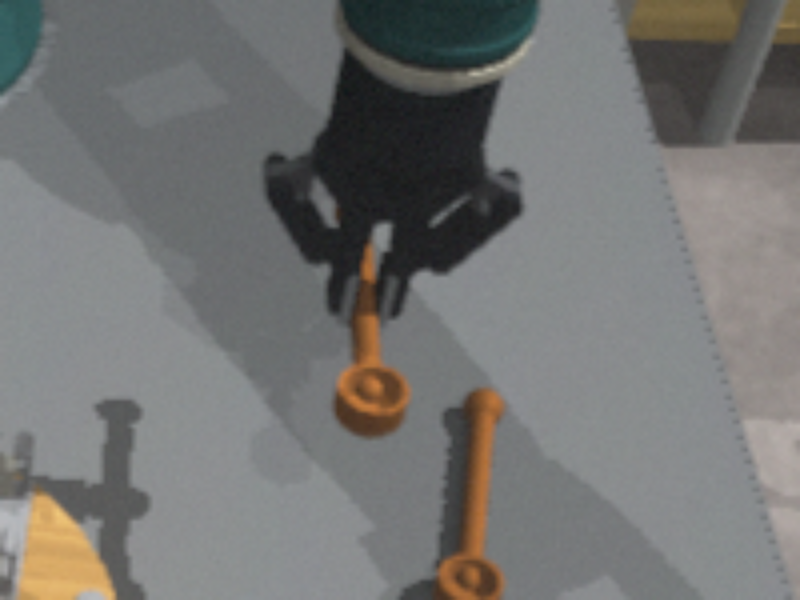

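The spoon is held level, scoop forward at crop (370,395), grip width 0.134. I'm carrying it over clip 3.

>>> servo_tool([
  [[0.001, -0.038, 0.013], 0.7],
  [[0, -0.038, 0.013], 0.6],
  [[0.001, -0.038, 0.014], 0.7],
  [[0, -0.038, 0.014], 0.6],
  [[0.001, -0.038, 0.014], 0.7],
  [[0, -0.037, 0.015], 0.6],
  [[0, 0, 0], 0],
  [[0, 0, 0], 0],
])

```text
time: 41.4
ee_pos: [0.5117, 0.0467, 0.1164]
tool_rot: [0.047, 0.706, -0.047, 0.705]
force: [-0.2, 0.2, -0.5]
grip_width: 0.136
```

```bash
python3 - <<'E'
from h import *
a=da(3)
p3=clip(3,a)
plan([p3[0],p3[1],.068],a+np.pi/2,n=3,nd=4)
c=grab("scene"); cv2.imwrite("pics/s12.png",cv2.resize(c["img"][150:300,260:460],None,fx=4,fy=4))
c=grab("top"); cv2.imwrite("pics/t12.png",cv2.resize(c["img"][160:310,230:430],None,fx=4,fy=4))
E
```

```text
ang -0.1338 +- 0.0007
t 41.55 pos [0.5118 0.0482 0.1173] yaw 1.440 q6 -1.40 w 0.132 F [-0.1 -0.5  0. ] tilt -1.000
[[[0.0164,-0.0001,0.0006],0.1],[[0.0165,-0.0,0.0006],0.0],[[0.0164,-0.0001,0.0006],0.1]]
end [0.5135 0.0478 0.068 ] 1.436 q6 approx -1.39
```

View pics/s12.png

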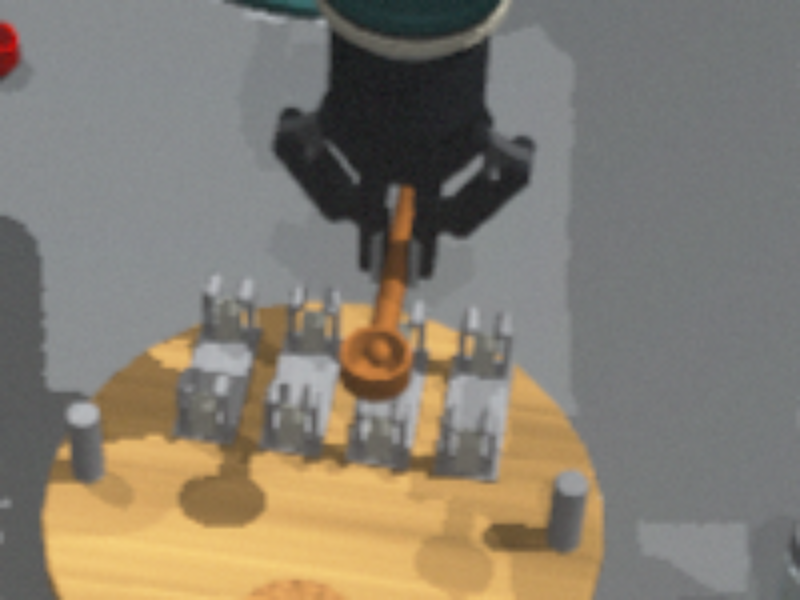

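The spoon is above clip 3's jaws (crop near (390,330), far (380,440)). I'm lowering it to just above the mouth and checking sideways alignment.

>>> servo_tool([
  [[0.0164, -0.0001, 0.0006], 0.1],
  [[0.0165, 0, 0.0006], 0],
  [[0.0164, -0.0001, 0.0006], 0.1],
  [[0, 0, 0], 0],
  [[0, 0, 0], 0],
])

```text
time: 42.15
ee_pos: [0.5137, 0.0469, 0.0681]
tool_rot: [0.048, 0.706, -0.048, 0.705]
force: [0.7, 0.6, 0.5]
grip_width: 0.135
```

```bash
cat >> h.py <<'E'
def seat(a,i=None):
    """spoon vs clip in deck coordinates, scene and top cameras"""
    R=np.array([[np.cos(a),-np.sin(a)],[np.sin(a),np.cos(a)]])
    for n in("scene","top"):
        c=grab(n); P=cloud(c); hsv=cv2.cvtColor(c["img"],cv2.COLOR_BGR2HSV)
        m=((hsv[...,0]>=4)&(hsv[...,0]<=14)&(hsv[...,1]>170)&(hsv[...,2]>40)&(P[...,2]>.063)&(P[...,2]<.2)&(np.hypot(P[...,0]-.53,P[...,1]-.02)<.17)).astype(np.uint8)
        k,l,s_,ce=cv2.connectedComponentsWithStats(m)
        for j in range(1,k):
            if s_[j,4]<12: continue
            p=P[l==j]; q=(p[:,:2]-CEN)@R
            print(n,"px",ce[j].round(),s_[j,4],"x %.4f..%.4f"%(q[:,0].min(),q[:,0].max()),"y med %.4f  w %.3f"%(np.median(q[:,1]),np.ptp(q[:,1])),"zmax-ish %.4f med %.4f"%(np.percentile(p[:,2],95),np.median(p[:,2])))
        o,comps,_=deck(c)
        for x in comps:
            if 30<x[1]<220 and x[3]<.12:
                print("   steel",x[0],((x[2][:2]-CEN)@R).round(4),x[2][2])
E
python3 - <<'E'
from h import *
st();seat(-.1335)
E
```

```text
t 42.15 pos [0.5137 0.0469 0.0681] yaw 1.435 q6 -1.39 w 0.135 F [0.7 0.6 0.5] tilt -1.000
scene px [355. 245.] 28 x -0.0484..-0.0156 y med 0.0250  w 0.008 zmax-ish 0.1219 med 0.1157
scene px [353. 253.] 14 x -0.0157..-0.0053 y med 0.0245  w 0.011 zmax-ish 0.1202 med 0.1159
scene px [349. 258.] 39 x -0.0109..0.0162 y med 0.0176  w 0.019 zmax-ish 0.1215 med 0.1096
   steel [317.2 225.8] [-0.1066 -0.0704] 0.0738
   steel [381.4 234.2] [-0.1064  0.0734] 0.0749
   steel [311.  249.1] [-0.037 -0.07 ] 0.075
   steel [333.1 252.2] [-0.0368 -0.0218] 0.0738
   steel [281.2 258.6] [ 0.0051 -0.1247] 0.0858
   steel [377.6 257.9] [-0.0372  0.0736] 0.0794
   steel [402.2 275.7] [0.0051 0.1292] 0.0851
   steel [359.4 217.9] [-0.0027 -0.1256] 0.0923
```

Lateral agreement is within 1 mm: handle at 0.0250 and clip 3 in the same camera at about 0.0257. Now I'll press it in.

>>> servo_tool([
  [[0.006, 0, 0], 0],
  [[0.006, 0, 0], 0],
  [[0.005, 0, 0], 0],
  [[0, 0, 0], 0],
])

```text
time: 42.65
ee_pos: [0.5137, 0.047, 0.0509]
tool_rot: [0.048, 0.706, -0.048, 0.705]
force: [0.0, 0.2, 0.6]
grip_width: 0.135
```

>>> servo_tool([
  [[0.004, 0, 0], 0],
  [[0.004, 0, 0], 0],
  [[0, 0, 0], 0],
])

```text
time: 42.95
ee_pos: [0.5143, 0.047, 0.0436]
tool_rot: [0.048, 0.705, -0.048, 0.706]
force: [4.5, 1.3, -1.8]
grip_width: 0.139
```

>>> servo_tool([
  [[0.003, 0, 0], 0],
  [[0.003, 0, 0], 0],
  [[0, 0, 0], 0],
])

```text
time: 43.25
ee_pos: [0.5135, 0.0468, 0.0369]
tool_rot: [0.048, 0.706, -0.048, 0.705]
force: [-0.1, 1.5, -3.8]
grip_width: 0.138
```

```bash
python3 - <<'E'
from h import *
st()
c=grab("scene"); cv2.imwrite("pics/s13.png",cv2.resize(c["img"][150:300,260:460],None,fx=4,fy=4))
E
```

```text
t 43.25 pos [0.5135 0.0468 0.0369] yaw 1.435 q6 -1.39 w 0.138 F [-0.1  1.5 -3.8] tilt -1.000
```

View pics/s13.png

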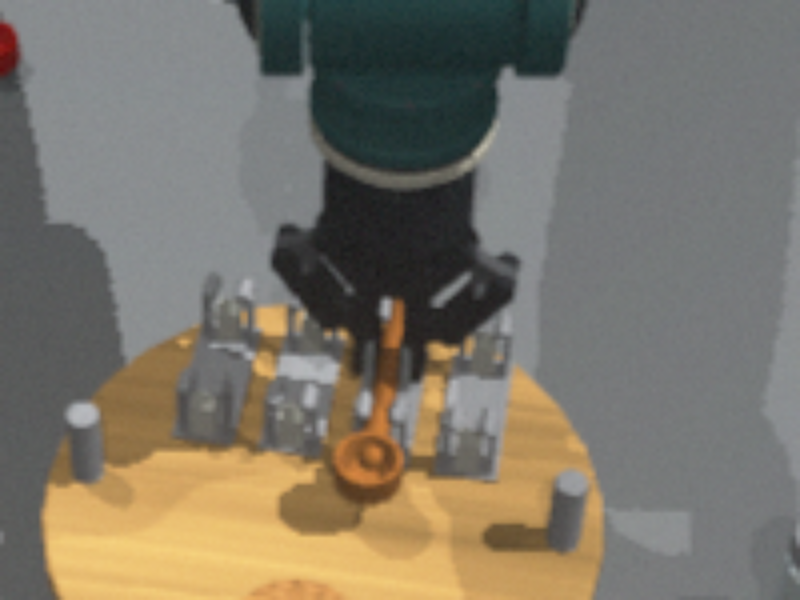

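It snapped past the lips, and the force is now slightly downward. I'll press to the rests, then release narrowly and rise.

>>> servo_tool([
  [[0.0015, 0, 0], 0],
  [[0, 0, 0], 0],
])

```text
time: 43.5
ee_pos: [0.514, 0.0468, 0.0363]
tool_rot: [0.048, 0.705, -0.048, 0.706]
force: [0.4, -1.0, 0.3]
grip_width: 0.135
```

>>> servo_tool([
  [[0, 0, 0], 0],
  [[0, 0, 0], 0],
  [[0, 0, 0], 0],
], gripper=0.68)

```text
time: 43.8
ee_pos: [0.514, 0.0468, 0.0363]
tool_rot: [0.048, 0.705, -0.048, 0.706]
force: [-0.4, -0.2, -0.4]
grip_width: 0.317
```

>>> servo_tool([
  [[-0.03, 0, 0], 0],
  [[-0.04, 0, 0], 0],
  [[-0.04, 0, 0], 0],
  [[0, 0, 0], 0],
])

```text
time: 44.2
ee_pos: [0.516, 0.047, 0.152]
tool_rot: [0.048, 0.703, -0.048, 0.708]
force: [-0.0, -0.2, -0.4]
grip_width: 0.321
```

```bash
python3 - <<'E'
from h import *
a=da(3); seat(a); spoonpos()
c=grab("scene"); cv2.imwrite("pics/s14.png",cv2.resize(c["img"][150:300,260:460],None,fx=4,fy=4))
E
```

```text
ang -0.1328 +- 0.0019
scene px [358. 239.] 83 x -0.1355..-0.0215 y med 0.0254  w 0.008 zmax-ish 0.0878 med 0.0843
scene px [350. 268.] 51 x -0.0075..0.0146 y med 0.0187  w 0.031 zmax-ish 0.0926 med 0.0816
   steel [317.2 225.8] [-0.1065 -0.0702] 0.0737
   steel [338.6 228.5] [-0.1067 -0.0208] 0.0741
   steel [381.3 234. ] [-0.1066  0.0733] 0.076
   steel [311. 249.] [-0.0373 -0.0698] 0.0757
   steel [332.8 252.1] [-0.0368 -0.022 ] 0.0748
   steel [281.1 258.6] [ 0.0058 -0.1248] 0.0853
   steel [377.5 258.1] [-0.0367  0.0735] 0.0774
   steel [402.2 275.7] [0.0055 0.1299] 0.0869
   steel [359.4 217.6] [-0.0015 -0.1243] 0.0926
   steel [280.  251.2] [-0.1107  0.0735] 0.0831
scene [177. 237.] 403 len 0.172 grip [ 0.4398 -0.3688] yaw 0.052 zmed 0.018
scene [217. 241.] 367 len 0.171 grip [ 0.4518 -0.2732] yaw 0.001 zmed 0.019
scene [355. 250.] 453 len 0.172 grip [0.5105 0.0465] yaw -0.166 zmed 0.084
scene [498. 248.] 353 len 0.169 grip [0.444  0.3737] yaw -0.219 zmed 0.018
top [419. 255.] 350 len 0.169 grip [ 0.4539 -0.2737] yaw -0.001 zmed 0.017
top [454. 258.] 371 len 0.171 grip [ 0.4441 -0.3688] yaw 0.051 zmed 0.018
top [182. 264.] 329 len 0.170 grip [0.447  0.3746] yaw -0.211 zmed 0.018
```

View pics/s14.png

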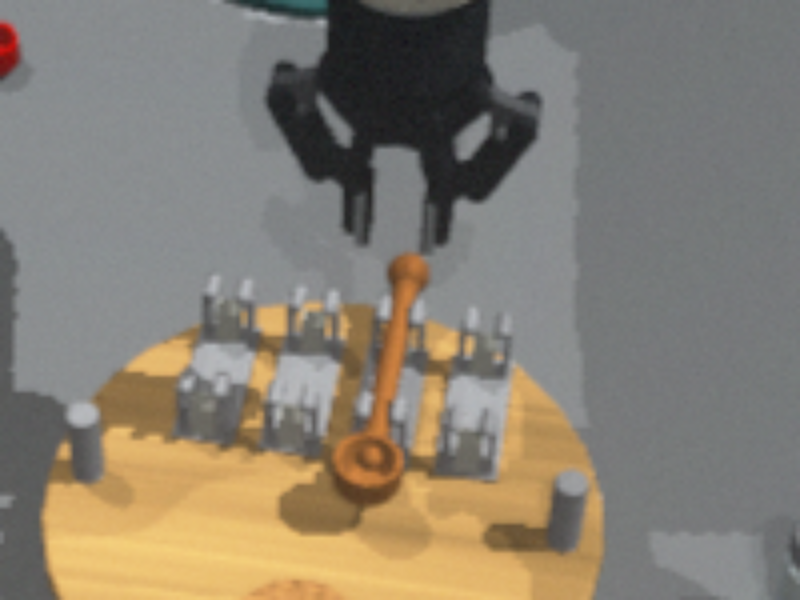

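Spoon 1 is seated in clip 3: handle top at z 0.084, lengthwise centred within about 2 mm. Next is the spoon at (498,248), which goes to clip 4.

```bash
python3 - <<'E'
from h import *
plan([.4478,.3742,.05],1.359,nd=3)
E
```

```text
t 44.60 pos [0.5136 0.0469 0.1452] yaw 1.435 q6 -1.39 w 0.321 F [-0.2  0.2  0.2] tilt -1.000
[[[0.012,0.039,-0.014],0.5],[[0.012,0.04,-0.014],0.6],[[0.012,0.039,-0.014],0.5],[[0.012,0.039,-0.015],0.6],[[0.012,0.039,-0.015],0.5],[[0.011,0.039,-0.016],0.6],[[0.012,0.038,-0.016],0.5],[[0.012,0.039,-0.016],0.6]]
end [0.4477 0.3747 0.0502] 1.358 q6 approx -0.71
```

>>> servo_tool([
  [[0.012, 0.039, -0.014], 0.5],
  [[0.012, 0.04, -0.014], 0.6],
  [[0.012, 0.039, -0.014], 0.5],
  [[0.012, 0.039, -0.015], 0.6],
  [[0.012, 0.039, -0.015], 0.5],
  [[0.011, 0.039, -0.016], 0.6],
  [[0.012, 0.038, -0.016], 0.5],
  [[0.012, 0.039, -0.016], 0.6],
  [[0, 0, 0], 0],
  [[0, 0, 0], 0],
], gripper=0.55)

```text
time: 45.6
ee_pos: [0.4474, 0.375, 0.0502]
tool_rot: [0.074, 0.704, -0.075, 0.703]
force: [0.1, 0.5, 0.1]
grip_width: 0.449
```

```bash
python3 - <<'E'
from h import *
plan([.4478,.3742,-.0285],1.359,n=4,nd=4)
spoonpos()
c=grab("scene"); cv2.imwrite("pics/s15.png",cv2.resize(c["img"][150:300,380:580],None,fx=4,fy=4))
E
```

```text
t 45.60 pos [0.4474 0.375  0.0502] yaw 1.360 q6 -0.71 w 0.449 F [0.1 0.5 0.1] tilt -1.000
[[[0.0197,-0.0002,0.0001],0.0],[[0.0197,-0.0001,0.0002],0.0],[[0.0197,-0.0002,0.0001],0.0],[[0.0196,-0.0002,0.0001],0.1]]
end [ 0.4478  0.3742 -0.0285] 1.358 q6 approx -0.71
scene [177. 237.] 407 len 0.169 grip [ 0.442  -0.3685] yaw 0.051 zmed 0.019
scene [217. 242.] 401 len 0.170 grip [ 0.4512 -0.2731] yaw -0.004 zmed 0.019
scene [355. 250.] 441 len 0.169 grip [0.5111 0.0463] yaw -0.167 zmed 0.084
scene [498. 249.] 348 len 0.169 grip [0.4444 0.3738] yaw -0.222 zmed 0.020
top [301. 232.] 379 len 0.177 grip [0.5189 0.0463] yaw -0.135 zmed 0.082
top [419. 255.] 363 len 0.169 grip [ 0.4538 -0.2737] yaw -0.005 zmed 0.017
top [454. 258.] 364 len 0.169 grip [ 0.4428 -0.3693] yaw 0.050 zmed 0.017
```

View pics/s15.png

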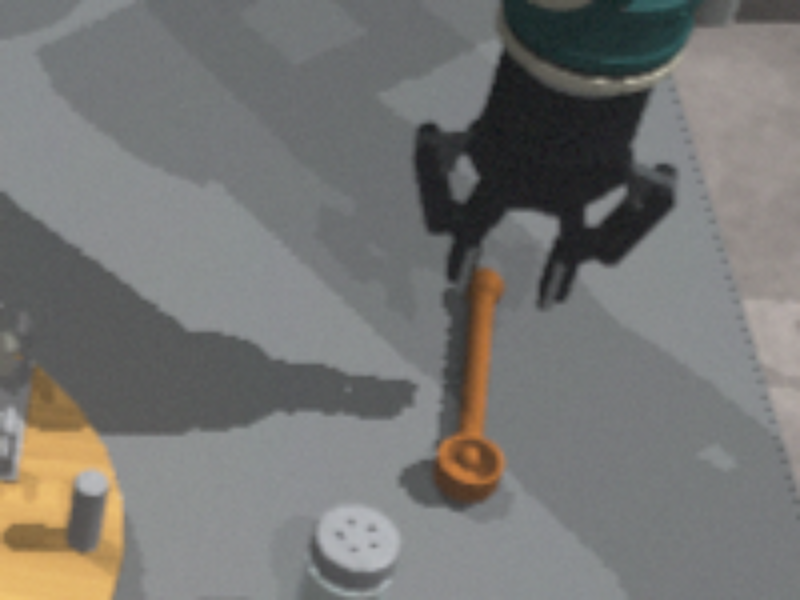

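>>> servo_tool([
  [[0.0197, -0.0002, 0.0001], 0],
  [[0.0197, -0.0001, 0.0002], 0],
  [[0.0197, -0.0002, 0.0001], 0],
  [[0.0196, -0.0002, 0.0001], 0],
  [[0, 0, 0], 0],
])

```text
time: 46.25
ee_pos: [0.4478, 0.3721, -0.0295]
tool_rot: [0.075, 0.704, -0.076, 0.702]
force: [0.2, -0.5, 0.7]
grip_width: 0.451
```

>>> servo_tool([
  [[0, 0, 0], 0],
  [[0, 0, 0], 0],
  [[0, 0, 0], 0],
  [[0, 0, 0], 0],
  [[0, 0, 0], 0],
], gripper=1.0)

```text
time: 46.75
ee_pos: [0.4493, 0.3742, -0.0259]
tool_rot: [0.075, 0.702, -0.075, 0.704]
force: [1.6, -2.7, 7.5]
grip_width: 0.128
```

>>> servo_tool([
  [[-0.03, 0, 0], 0],
  [[-0.04, 0, 0], 0],
  [[-0.04, 0, 0], 0],
  [[-0.03, 0, 0], 0],
  [[0, 0, 0], 0],
])

```text
time: 47.25
ee_pos: [0.45, 0.3751, 0.1181]
tool_rot: [0.077, 0.701, -0.073, 0.705]
force: [0.3, -0.1, 0.6]
grip_width: 0.135
```

```bash
python3 - <<'E'
from h import *
p=clip(4,-.133)
plan([p[0],p[1],.12],-.133+np.pi/2,nd=3)
E
```

```text
t 47.25 pos [0.45   0.3751 0.1181] yaw 1.358 q6 -0.71 w 0.135 F [ 0.3 -0.1  0.6] tilt -1.000
[[[-0.0,-0.037,0.018],-0.6],[[-0.001,-0.037,0.018],-0.7],[[0.0,-0.038,0.017],-0.6],[[-0.0,-0.037,0.017],-0.7],[[-0.0,-0.038,0.017],-0.6],[[-0.001,-0.038,0.016],-0.7],[[0.0,-0.038,0.016],-0.6]]
end [0.5203 0.0951 0.1201] 1.437 q6 approx -1.3
```

>>> servo_tool([
  [[0, -0.037, 0.018], -0.6],
  [[-0.001, -0.037, 0.018], -0.7],
  [[0, -0.038, 0.017], -0.6],
  [[0, -0.037, 0.017], -0.7],
  [[0, -0.038, 0.017], -0.6],
  [[-0.001, -0.038, 0.016], -0.7],
  [[0, -0.038, 0.016], -0.6],
  [[0, 0, 0], 0],
  [[0, 0, 0], 0],
  [[0, 0, 0], 0],
])

```text
time: 48.25
ee_pos: [0.5185, 0.0945, 0.1143]
tool_rot: [0.047, 0.706, -0.047, 0.705]
force: [-0.1, -0.1, 0.3]
grip_width: 0.133
```

```bash
python3 - <<'E'
from h import *
a=da(3)
p=clip(4,a)
plan([p[0],p[1],.07],a+np.pi/2,n=3,nd=4)
E
```

```text
ang nan +- nan
t 48.40 pos [0.5185 0.0948 0.1145] yaw 1.438 q6 -1.31 w 0.130 F [ 0.6  0.  -0.2] tilt -1.000
[[[nan,nan,nan],nan],[[nan,nan,nan],nan],[[nan,nan,nan],nan]]
end [nan nan nan] nan q6 approx nan
  return _methods._mean(a, axis=axis, dtype=dtype,
  ret = ret.dtype.type(ret / rcount)
  ret = _var(a, axis=axis, dtype=dtype, out=out, ddof=ddof,
  arrmean = um.true_divide(arrmean, div, out=arrmean,
  ret = ret.dtype.type(ret / rcount)
```

```bash
cat >> h.py <<'E'
def da(n=2,a0=-.133,verb=True):
    """rigid fit of visible steel parts (scene) to the model"""
    model=np.array([[-.075+s,y] for y in(-.072,-.024,.024,.072) for s in(-.035,.035)])
    kn=np.array([[0,.128],[0,-.128]]); r=[]
    for _ in range(n):
        c=grab("scene"); o,comps,_x=deck(c)
        A=[];B=[]
        for x in comps:
            if not(60<x[1]<220 and x[3]<.11): continue
            p=x[2][:2]; mm=kn if x[2][2]>.081 else model
            q=CEN+[.004,.001]+mm@np.array([[np.cos(a0),np.sin(a0)],[-np.sin(a0),np.cos(a0)]])
            d=np.hypot(*(q-p).T)
            if d.min()<.013: A.append(mm[d.argmin()]);B.append(p)
        A=np.array(A);B=np.array(B)
        if len(A)<3: continue
        a_=A-A.mean(0);b_=B-B.mean(0); r.append(np.arctan2((a_[:,0]*b_[:,1]-a_[:,1]*b_[:,0]).sum(),(a_*b_).sum()))
    print("ang %.4f sd %.4f npts %d"%(np.mean(r),np.std(r),len(A))); return np.mean(r)
E
python3 - <<'E'
from h import *
a=da(3)
p=clip(4,-.133)
plan([p[0],p[1],.07],-.133+np.pi/2,n=3,nd=4)
c=grab("scene"); cv2.imwrite("pics/s16.png",cv2.resize(c["img"][150:300,260:460],None,fx=4,fy=4))
E
```

```text
ang -0.1346 sd 0.0005 npts 6
t 48.55 pos [0.5186 0.0945 0.1145] yaw 1.438 q6 -1.31 w 0.134 F [ 0.5  0.  -1. ] tilt -1.000
[[[0.0148,0.0003,0.0004],0.0],[[0.0149,0.0003,0.0004],0.0],[[0.0148,0.0004,0.0004],0.0]]
end [0.5199 0.0953 0.07  ] 1.438 q6 approx -1.3
```

View pics/s16.png

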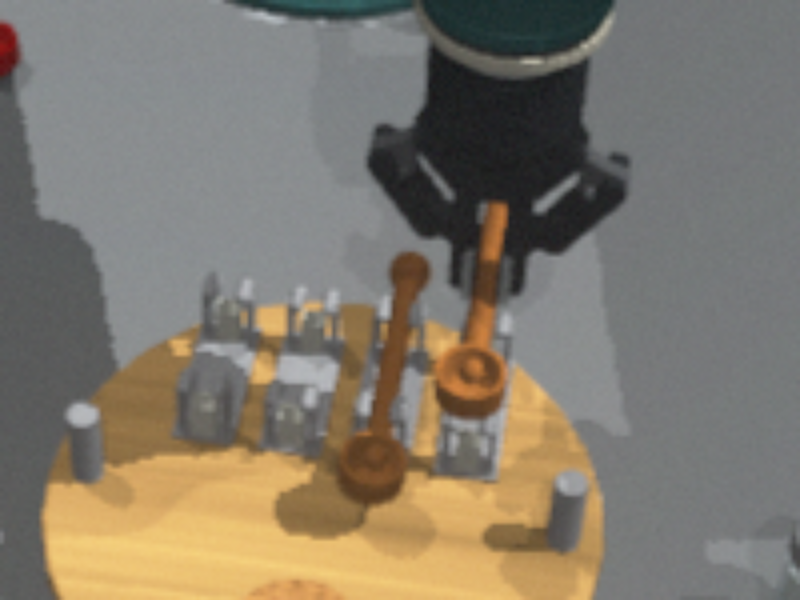

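>>> servo_tool([
  [[0.0148, 0.0003, 0.0004], 0],
  [[0.0149, 0.0003, 0.0004], 0],
  [[0.0148, 0.0004, 0.0004], 0],
  [[0, 0, 0], 0],
  [[0, 0, 0], 0],
])

```text
time: 49.1
ee_pos: [0.5199, 0.0947, 0.0694]
tool_rot: [0.047, 0.706, -0.047, 0.705]
force: [-0.1, 0.4, -0.1]
grip_width: 0.128
```

```bash
python3 - <<'E'
from h import *
st();seat(-.1335)
E
```

```text
t 49.10 pos [0.5199 0.0947 0.0694] yaw 1.437 q6 -1.30 w 0.128 F [-0.1  0.4 -0.1] tilt -1.000
scene px [382. 223.] 23 x -0.1239..-0.0847 y med 0.0730  w 0.007 zmax-ish 0.1177 med 0.1150
scene px [360. 231.] 29 x -0.1268..-0.0836 y med 0.0255  w 0.008 zmax-ish 0.0870 med 0.0838
scene px [378. 247.] 39 x -0.0543..-0.0185 y med 0.0731  w 0.009 zmax-ish 0.1210 med 0.1152
scene px [355. 254.] 35 x -0.0515..-0.0169 y med 0.0259  w 0.010 zmax-ish 0.0913 med 0.0855
scene px [374. 260.] 61 x -0.0185..0.0132 y med 0.0667  w 0.032 zmax-ish 0.1216 med 0.1156
scene px [377. 256.] 14 x -0.0172..-0.0071 y med 0.0724  w 0.009 zmax-ish 0.1172 med 0.1143
scene px [349. 266.] 41 x -0.0157..0.0145 y med 0.0166  w 0.020 zmax-ish 0.0941 med 0.0882
   steel [317.  225.8] [-0.1062 -0.0704] 0.0733
   steel [338.6 228.5] [-0.1062 -0.0208] 0.0748
   steel [311.  249.1] [-0.037  -0.0699] 0.0749
   steel [332.9 252.2] [-0.0364 -0.0218] 0.0745
   steel [281.1 258.6] [ 0.0055 -0.1248] 0.0861
   steel [402.1 275.6] [0.005  0.1295] 0.0864
   steel [359.4 217.7] [-0.0019 -0.1252] 0.095
   steel [318.7 228.5] [-0.0401 -0.0224] 0.0853
   steel [336.8 230.6] [-0.0405 -0.0705] 0.0841
   steel [334.2 256.8] [-0.11   -0.0698] 0.0846
```

Sideways alignment is within 1 mm again. Pressing in.

>>> servo_tool([
  [[0.006, 0, 0], 0],
  [[0.006, 0, 0], 0],
  [[0.005, 0, 0], 0],
  [[0.004, 0, 0], 0],
  [[0.003, 0, 0], 0],
  [[0, 0, 0], 0],
])

```text
time: 49.8
ee_pos: [0.5202, 0.0947, 0.0455]
tool_rot: [0.047, 0.705, -0.047, 0.706]
force: [4.1, 0.1, -3.7]
grip_width: 0.132
```

>>> servo_tool([
  [[0.003, 0, 0], 0],
  [[0.003, 0, 0], 0],
  [[0, 0, 0], 0],
])

```text
time: 50.1
ee_pos: [0.5198, 0.0947, 0.0395]
tool_rot: [0.047, 0.706, -0.047, 0.705]
force: [-0.5, 0.4, -0.6]
grip_width: 0.13
```

>>> servo_tool([
  [[0.002, 0, 0], 0],
  [[0, 0, 0], 0],
])

```text
time: 50.3
ee_pos: [0.5206, 0.095, 0.039]
tool_rot: [0.048, 0.705, -0.047, 0.706]
force: [-2.4, 2.2, 9.8]
grip_width: 0.136
```

>>> servo_tool([
  [[-0.0015, 0, 0], 0],
  [[0, 0, 0], 0],
  [[0, 0, 0], 0],
  [[0, 0, 0], 0],
], gripper=0.68)

```text
time: 50.7
ee_pos: [0.52, 0.0947, 0.0393]
tool_rot: [0.047, 0.706, -0.047, 0.705]
force: [0.6, 0.1, 0.2]
grip_width: 0.321
```

>>> servo_tool([
  [[-0.03, 0, 0], 0],
  [[-0.04, 0, 0], 0],
  [[-0.04, 0, 0], 0],
  [[0, 0, 0], 0],
])

```text
time: 51.1
ee_pos: [0.522, 0.095, 0.1552]
tool_rot: [0.048, 0.703, -0.047, 0.708]
force: [-0.2, -1.4, 0.7]
grip_width: 0.317
```

```bash
python3 - <<'E'
from h import *
a=da(3); spoonpos()
plan([.4540,-.2735,.06],1.569,nd=3)
E
```

```text
ang -0.1467 sd 0.0008 npts 6
scene [177. 237.] 414 len 0.170 grip [ 0.4413 -0.3685] yaw 0.051 zmed 0.019
scene [217. 241.] 344 len 0.171 grip [ 0.4506 -0.2735] yaw 0.005 zmed 0.019
scene [356. 250.] 443 len 0.170 grip [0.5109 0.0481] yaw -0.158 zmed 0.084
scene [378. 252.] 454 len 0.170 grip [0.5155 0.0947] yaw -0.159 zmed 0.084
top [419. 255.] 335 len 0.169 grip [ 0.454  -0.2736] yaw -0.005 zmed 0.019
top [454. 258.] 365 len 0.170 grip [ 0.4434 -0.3693] yaw 0.058 zmed 0.017
t 51.35 pos [0.5196 0.0946 0.1481] yaw 1.437 q6 -1.31 w 0.318 F [0.6 0.1 1.2] tilt -1.000
[[[0.01,-0.042,-0.002],-0.8],[[0.01,-0.041,-0.002],-0.9],[[0.009,-0.041,-0.003],-0.8],[[0.01,-0.042,-0.004],-0.9],[[0.01,-0.041,-0.004],-0.8],[[0.01,-0.041,-0.005],-0.8],[[0.01,-0.042,-0.005],-0.9],[[0.009,-0.041,-0.006],-0.8],[[0.01,-0.041,-0.007],-0.9]]
end [ 0.4536 -0.2737  0.0601] 1.57 q6 approx -2.16
```

>>> servo_tool([
  [[0.01, -0.042, -0.002], -0.8],
  [[0.01, -0.041, -0.002], -0.9],
  [[0.009, -0.041, -0.003], -0.8],
  [[0.01, -0.042, -0.004], -0.9],
  [[0.01, -0.041, -0.004], -0.8],
  [[0.01, -0.041, -0.005], -0.8],
  [[0.01, -0.042, -0.005], -0.9],
  [[0.009, -0.041, -0.006], -0.8],
  [[0.01, -0.041, -0.007], -0.9],
  [[0, 0, 0], 0],
  [[0, 0, 0], 0],
], gripper=0.55)

```text
time: 52.45
ee_pos: [0.4533, -0.2738, 0.0601]
tool_rot: [0.002, 0.708, -0.001, 0.706]
force: [-0.0, -1.3, 0.7]
grip_width: 0.453
```

```bash
python3 - <<'E'
from h import *
seat(-.1335); spoonpos()
plan([.4538,-.2735,-.0285],1.569,n=5,nd=4)
c=grab("scene"); cv2.imwrite("pics/s17.png",cv2.resize(c["img"][150:300,150:350],None,fx=4,fy=4))
E
```

```text
scene px [363. 219.] 26 x -0.1514..-0.1198 y med 0.0279  w 0.008 zmax-ish 0.0906 med 0.0851
scene px [380. 242.] 75 x -0.1350..-0.0266 y med 0.0740  w 0.007 zmax-ish 0.0875 med 0.0846
scene px [357. 246.] 61 x -0.1002..-0.0167 y med 0.0270  w 0.009 zmax-ish 0.0880 med 0.0847
scene px [350. 268.] 34 x -0.0076..0.0146 y med 0.0219  w 0.022 zmax-ish 0.0930 med 0.0790
scene px [374. 271.] 41 x -0.0086..0.0138 y med 0.0703  w 0.031 zmax-ish 0.0913 med 0.0813
   steel [317.8 225.6] [-0.1077 -0.0682] 0.0741
   steel [334.2 226.1] [-0.1071 -0.0321] 0.0863
   steel [340.9 229.4] [-0.1075 -0.0164] 0.0718
   steel [311.4 249. ] [-0.0378 -0.0684] 0.0733
   steel [333.3 252. ] [-0.0376 -0.0201] 0.0739
   steel [281.3 258.2] [ 0.0048 -0.1247] 0.0861
   steel [402.2 275.9] [0.0058 0.1296] 0.0877
   steel [263.3 207.7] [-0.0022  0.1289] 0.0926
   steel [359.3 217.9] [-0.003  -0.1244] 0.0938
   steel [318.7 228.7] [-0.0398 -0.0225] 0.0845
   steel [336.8 230.7] [-0.0407 -0.0704] 0.0836
   steel [315.9 254.8] [-0.11  -0.022] 0.0837
   steel [334.  256.7] [-0.1103 -0.0697] 0.085
scene [177. 238.] 413 len 0.173 grip [ 0.4401 -0.3687] yaw 0.050 zmed 0.019
scene [217. 244.] 379 len 0.163 grip [ 0.4542 -0.2727] yaw -0.007 zmed 0.019
scene [356. 249.] 444 len 0.173 grip [0.5103 0.0485] yaw -0.137 zmed 0.084
scene [378. 251.] 451 len 0.172 grip [0.5158 0.0947] yaw -0.158 zmed 0.084
top [282. 230.] 370 len 0.178 grip [0.5229 0.0947] yaw -0.117 zmed 0.083
top [300. 233.] 390 len 0.177 grip [0.516 0.048] yaw -0.128 zmed 0.083
t 52.65 pos [ 0.4545 -0.2727  0.0616] yaw 1.571 q6 -2.16 w 0.451 F [-0.4 -0.5  0.1] tilt -1.000
[[[0.018,-0.0002,-0.0001],0.0],[[0.018,-0.0001,-0.0002],0.0],[[0.0181,-0.0002,-0.0001],0.1],[[0.018,-0.0001,-0.0001],-0.0],[[0.018,-0.0002,-0.0002],-0.0]]
end [ 0.4538 -0.2735 -0.0285] 1.569 q6 approx -2.16
```

View pics/s17.png

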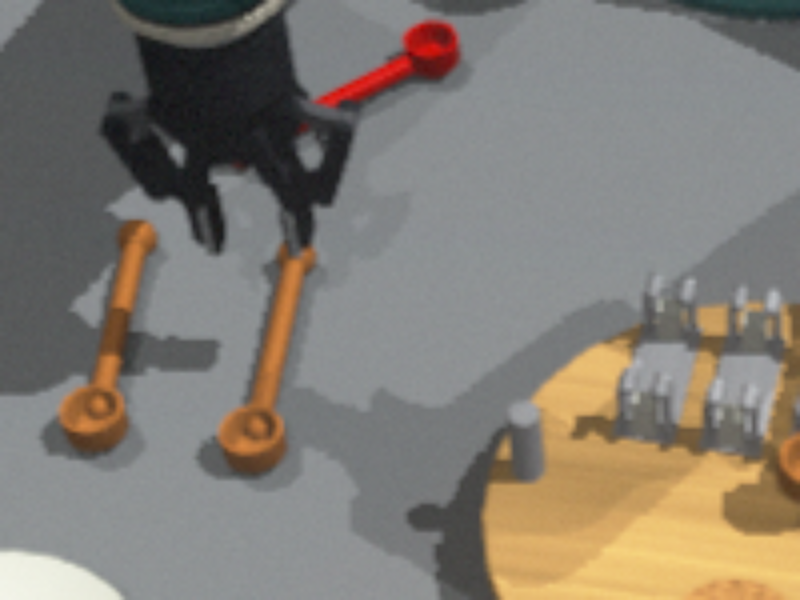

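```bash
cat >> h.py <<'E'
def ka(n=3):
    """deck angle from both knobs, each camera"""
    for nme in("scene","top"):
        r=[]
        for _ in range(n):
            o,comps,_x=deck(grab(nme))
            k=[x[2] for x in comps if 35<x[1]<220 and x[3]<.11 and abs(np.hypot(*(x[2][:2]-CEN-[.003,0]))-.128)<.01 and x[2][2]>.081]
            if len(k)==2:
                k.sort(key=lambda v:v[1]); d=k[1]-k[0]; r.append(np.arctan2(d[1],d[0])-np.pi/2)
        if r: print("knob ang",nme,np.mean(r).round(4),np.std(r).round(4),len(r))
E
python3 - <<'E'
from h import *
c=dict(np.load("scene1.npz")); print(project(c,[.4545,-.2727,.097]))
ka()
E
```

```text
[213.58903862 211.10624215]
knob ang scene -0.1368 0.0016 3
```

>>> servo_tool([
  [[0.018, -0.0002, -0.0001], 0],
  [[0.018, -0.0001, -0.0002], 0],
  [[0.0181, -0.0002, -0.0001], 0.1],
  [[0.018, -0.0001, -0.0001], 0],
  [[0.018, -0.0002, -0.0002], 0],
  [[0, 0, 0], 0],
])

```text
time: 53.6
ee_pos: [0.4523, -0.2736, -0.0308]
tool_rot: [0.002, 0.708, -0.0, 0.706]
force: [0.7, -0.5, 0.2]
grip_width: 0.451
```

```bash
python3 - <<'E'
from h import *
st()
c=grab("scene"); cv2.imwrite("pics/s18.png",cv2.resize(c["img"][150:300,150:350],None,fx=4,fy=4))
E
```

```text
t 53.60 pos [ 0.4523 -0.2736 -0.0308] yaw 1.568 q6 -2.16 w 0.451 F [ 0.7 -0.5  0.2] tilt -1.000
```

View pics/s18.png

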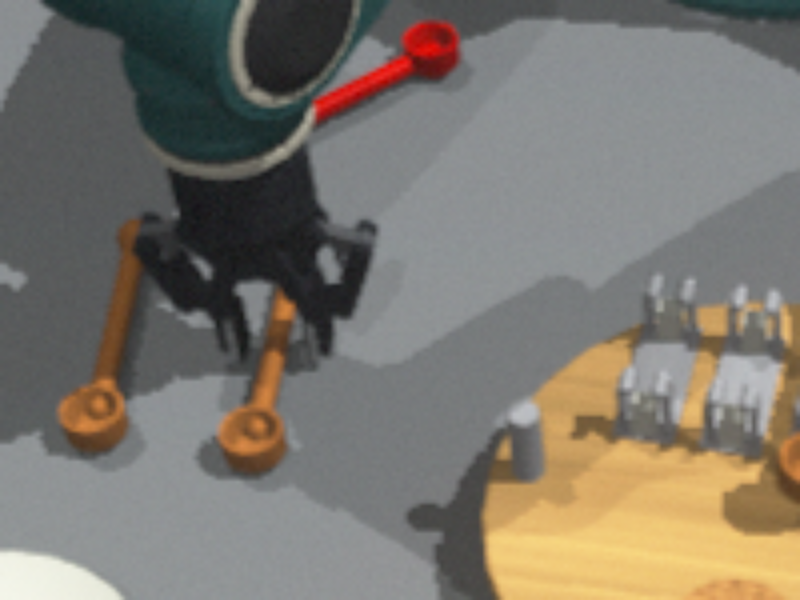

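The jaws straddle the spoon handle at crop (280,330). The deck angle is -0.137, which is the detent centre.

>>> servo_tool([
  [[0, 0, 0], 0],
  [[0, 0, 0], 0],
  [[0, 0, 0], 0],
  [[0, 0, 0], 0],
  [[0, 0, 0], 0],
], gripper=1.0)

```text
time: 54.15
ee_pos: [0.4541, -0.2749, -0.0273]
tool_rot: [0.001, 0.707, -0.001, 0.708]
force: [-1.5, 0.4, 7.1]
grip_width: 0.132
```

>>> servo_tool([
  [[-0.03, 0, 0], 0],
  [[-0.04, 0, 0], 0],
  [[-0.04, 0, 0], 0],
  [[-0.04, 0, 0], 0],
  [[0, 0, 0], 0],
])

```text
time: 54.65
ee_pos: [0.4553, -0.2757, 0.1279]
tool_rot: [-0.001, 0.705, -0.003, 0.71]
force: [0.2, 0.0, -1.2]
grip_width: 0.133
```

```bash
python3 - <<'E'
from h import *
p=clip(2,-.137)
plan([p[0],p[1],.12],-.137+np.pi/2,nd=3)
E
```

```text
t 54.65 pos [ 0.4553 -0.2757  0.1279] yaw 1.568 q6 -2.16 w 0.133 F [ 0.2  0.  -1.2] tilt -1.000
[[[0.001,0.039,0.007],1.1],[[0.001,0.04,0.007],1.1],[[0.001,0.04,0.006],1.1],[[0.001,0.04,0.005],1.1],[[0.002,0.04,0.004],1.1],[[0.001,0.04,0.003],1.1],[[0.001,0.04,0.003],1.1]]
end [0.5072 0.0009 0.1199] 1.433 q6 approx -1.48
```

>>> servo_tool([
  [[0.001, 0.039, 0.007], 1.1],
  [[0.001, 0.04, 0.007], 1.1],
  [[0.001, 0.04, 0.006], 1.1],
  [[0.001, 0.04, 0.005], 1.1],
  [[0.002, 0.04, 0.004], 1.1],
  [[0.001, 0.04, 0.003], 1.1],
  [[0.001, 0.04, 0.003], 1.1],
  [[0, 0, 0], 0],
  [[0, 0, 0], 0],
])

```text
time: 55.55
ee_pos: [0.5052, 0.0028, 0.1131]
tool_rot: [0.048, 0.706, -0.048, 0.705]
force: [-0.0, -0.2, -0.7]
grip_width: 0.13
```

```bash
python3 - <<'E'
from h import *
ka(); p=clip(2,-.136)
plan([p[0],p[1],.07],-.136+np.pi/2,n=3,nd=4)
c=grab("scene"); cv2.imwrite("pics/s19.png",cv2.resize(c["img"][150:300,260:460],None,fx=4,fy=4))
E
```

```text
knob ang scene -0.1376 0.0003 3
knob ang top -0.1391 0.0013 3
t 55.85 pos [0.5053 0.0013 0.1134] yaw 1.432 q6 -1.48 w 0.135 F [ 0.5  0.3 -0.9] tilt -1.000
[[[0.0145,-0.0002,0.0007],-0.1],[[0.0145,-0.0002,0.0006],-0.0],[[0.0144,-0.0002,0.0007],-0.1]]
end [5.072e-01 4.000e-04 7.000e-02] 1.436 q6 approx -1.49
```

View pics/s19.png

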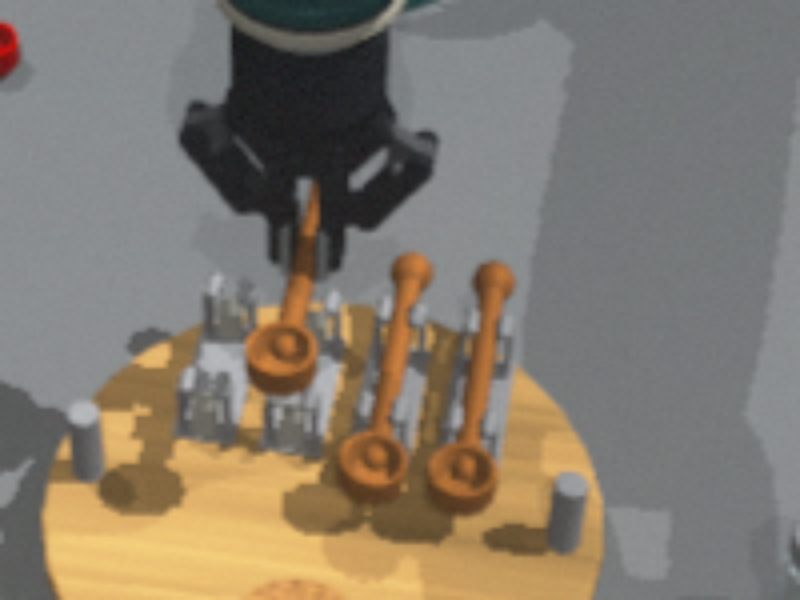

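>>> servo_tool([
  [[0.0145, -0.0002, 0.0007], -0.1],
  [[0.0145, -0.0002, 0.0006], 0],
  [[0.0144, -0.0002, 0.0007], -0.1],
  [[0, 0, 0], 0],
  [[0, 0, 0], 0],
])

```text
time: 56.4
ee_pos: [0.507, 0.0013, 0.0694]
tool_rot: [0.047, 0.706, -0.047, 0.705]
force: [1.1, 0.3, -1.5]
grip_width: 0.135
```

```bash
python3 - <<'E'
from h import *
st();seat(-.1375)
E
```

```text
t 56.40 pos [0.507  0.0013 0.0694] yaw 1.437 q6 -1.48 w 0.135 F [ 1.1  0.3 -1.5] tilt -1.000
scene px [362. 222.] 14 x -0.1407..-0.1196 y med 0.0275  w 0.008 zmax-ish 0.0866 med 0.0833
scene px [380. 241.] 69 x -0.1400..-0.0379 y med 0.0736  w 0.008 zmax-ish 0.0869 med 0.0843
scene px [357. 244.] 67 x -0.1094..-0.0188 y med 0.0264  w 0.009 zmax-ish 0.0869 med 0.0839
scene px [333. 241.] 51 x -0.0563..-0.0155 y med -0.0212  w 0.014 zmax-ish 0.1209 med 0.1165
scene px [331. 250.] 14 x -0.0160..-0.0082 y med -0.0215  w 0.009 zmax-ish 0.1180 med 0.1148
scene px [328. 255.] 56 x -0.0096..0.0171 y med -0.0267  w 0.033 zmax-ish 0.1233 med 0.1124
scene px [351. 266.] 74 x -0.0173..0.0155 y med 0.0228  w 0.031 zmax-ish 0.0918 med 0.0832
scene px [373. 268.] 51 x -0.0225..0.0143 y med 0.0661  w 0.021 zmax-ish 0.0911 med 0.0851
   steel [311.4 249. ] [-0.0369 -0.0684] 0.0746
   steel [281.2 258. ] [ 0.0051 -0.1247] 0.088
   steel [402.2 275.9] [0.005  0.1297] 0.0857
   steel [263.2 207.4] [-0.0016  0.1289] 0.0944
   steel [359.3 218.1] [-0.0028 -0.1245] 0.0927
```

>>> servo_tool([
  [[0.006, 0, 0], 0],
  [[0.006, 0, 0], 0],
  [[0.005, 0, 0], 0],
  [[0.004, 0, 0], 0],
  [[0.004, 0, 0], 0],
  [[0, 0, 0], 0],
])

```text
time: 57.1
ee_pos: [0.5073, 0.0011, 0.0445]
tool_rot: [0.047, 0.705, -0.047, 0.706]
force: [3.7, -2.4, -3.1]
grip_width: 0.138
```

>>> servo_tool([
  [[0.003, 0, 0], 0],
  [[0.003, 0, 0], 0],
  [[0, 0, 0], 0],
])

```text
time: 57.4
ee_pos: [0.5068, 0.0014, 0.0383]
tool_rot: [0.047, 0.706, -0.047, 0.705]
force: [-0.2, -0.0, -0.8]
grip_width: 0.135
```

>>> servo_tool([
  [[0.002, 0, 0], 0],
  [[0, 0, 0], 0],
])

```text
time: 57.6
ee_pos: [0.5074, 0.0013, 0.0377]
tool_rot: [0.047, 0.705, -0.047, 0.706]
force: [-4.0, 0.1, 5.9]
grip_width: 0.135
```

Seated on the rests. I'm releasing, rising, and heading for the last spoon.

>>> servo_tool([
  [[-0.0015, 0, 0], 0],
  [[0, 0, 0], 0],
  [[0, 0, 0], 0],
  [[0, 0, 0], 0],
], gripper=0.68)

```text
time: 58.0
ee_pos: [0.5072, 0.0013, 0.0384]
tool_rot: [0.047, 0.706, -0.047, 0.705]
force: [0.4, 0.5, -0.6]
grip_width: 0.317
```

>>> servo_tool([
  [[-0.03, 0, 0], 0],
  [[-0.04, 0, 0], 0],
  [[-0.04, 0, 0], 0],
  [[0, 0, 0], 0],
])

```text
time: 58.4
ee_pos: [0.5092, 0.0012, 0.1542]
tool_rot: [0.047, 0.703, -0.047, 0.708]
force: [0.3, 0.0, -0.1]
grip_width: 0.317
```

```bash
python3 - <<'E'
from h import *
ka(); spoonpos()
plan([.4435,-.369,.06],1.622,nd=3)
E
```

```text
knob ang scene -0.1486 0.0018 3
scene [177. 236.] 341 len 0.171 grip [ 0.4403 -0.3687] yaw 0.050 zmed 0.019
scene [334. 247.] 443 len 0.169 grip [0.5044 0.0007] yaw -0.159 zmed 0.084
scene [356. 250.] 454 len 0.169 grip [0.5109 0.049 ] yaw -0.148 zmed 0.084
scene [378. 253.] 450 len 0.169 grip [0.5166 0.0951] yaw -0.176 zmed 0.084
top [454. 257.] 340 len 0.169 grip [ 0.4432 -0.3691] yaw 0.051 zmed 0.018
t 58.80 pos [0.5069 0.0013 0.1475] yaw 1.437 q6 -1.48 w 0.322 F [ 0.3 -0.1 -0.4] tilt -1.000
[[[0.01,-0.042,-0.001],-1.2],[[0.009,-0.041,-0.003],-1.2],[[0.01,-0.042,-0.003],-1.1],[[0.01,-0.042,-0.004],-1.2],[[0.01,-0.041,-0.005],-1.2],[[0.009,-0.041,-0.006],-1.2],[[0.01,-0.042,-0.006],-1.2],[[0.01,-0.041,-0.008],-1.1],[[0.01,-0.041,-0.008],-1.2]]
end [ 0.4437 -0.3695  0.0595] 1.622 q6 approx -2.36
```

>>> servo_tool([
  [[0.01, -0.042, -0.001], -1.2],
  [[0.009, -0.041, -0.003], -1.2],
  [[0.01, -0.042, -0.003], -1.1],
  [[0.01, -0.042, -0.004], -1.2],
  [[0.01, -0.041, -0.005], -1.2],
  [[0.009, -0.041, -0.006], -1.2],
  [[0.01, -0.042, -0.006], -1.2],
  [[0.01, -0.041, -0.008], -1.1],
  [[0.01, -0.041, -0.008], -1.2],
  [[0, 0, 0], 0],
  [[0, 0, 0], 0],
], gripper=0.55)

```text
time: 59.9
ee_pos: [0.4434, -0.3697, 0.0595]
tool_rot: [-0.017, 0.707, 0.018, 0.706]
force: [0.7, 0.0, -1.2]
grip_width: 0.452
```

```bash
python3 - <<'E'
from h import *
ka(); spoonpos()
plan([.4435,-.369,-.0285],1.622,n=5,nd=4)
c=grab("scene"); cv2.imwrite("pics/s20.png",cv2.resize(c["img"][150:300,120:320],None,fx=4,fy=4))
E
```

```text
knob ang scene -0.149 0.0009 3
scene [177. 239.] 397 len 0.170 grip [ 0.442 -0.368] yaw 0.053 zmed 0.019
scene [334. 247.] 449 len 0.169 grip [5.05e-01 5.00e-04] yaw -0.170 zmed 0.084
scene [356. 250.] 460 len 0.170 grip [0.5116 0.0484] yaw -0.175 zmed 0.084
scene [378. 252.] 449 len 0.167 grip [0.5165 0.0951] yaw -0.173 zmed 0.084
top [282. 230.] 368 len 0.177 grip [0.5225 0.0954] yaw -0.138 zmed 0.083
top [300. 232.] 379 len 0.180 grip [0.5177 0.0487] yaw -0.140 zmed 0.084
top [318. 234.] 388 len 0.178 grip [0.5109 0.0009] yaw -0.131 zmed 0.083
t 60.30 pos [ 0.4443 -0.369   0.0608] yaw 1.623 q6 -2.36 w 0.451 F [ 0.5 -0.3 -0.9] tilt -1.000
[[[0.0179,0.0,-0.0002],0.0],[[0.0178,0.0,-0.0001],0.0],[[0.0179,0.0,-0.0002],0.0],[[0.0179,0.0,-0.0002],0.0],[[0.0178,0.0,-0.0001],0.0]]
end [ 0.4435 -0.369  -0.0285] 1.623 q6 approx -2.36
```

View pics/s20.png

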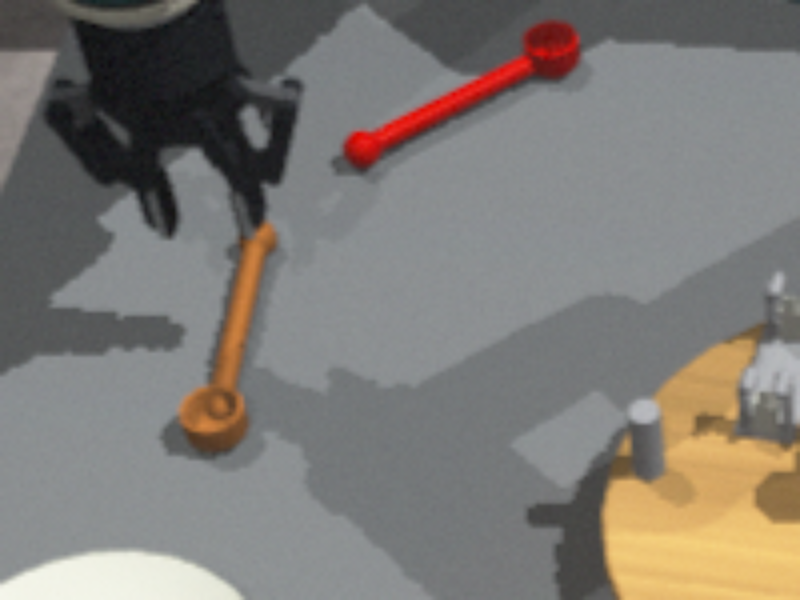

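>>> servo_tool([
  [[0.0179, 0, -0.0002], 0],
  [[0.0178, 0, -0.0001], 0],
  [[0.0179, 0, -0.0002], 0],
  [[0.0179, 0, -0.0002], 0],
  [[0.0178, 0, -0.0001], 0],
  [[0, 0, 0], 0],
])

```text
time: 60.95
ee_pos: [0.4423, -0.3684, -0.031]
tool_rot: [-0.017, 0.708, 0.019, 0.706]
force: [0.1, -0.2, -0.3]
grip_width: 0.452
```

>>> servo_tool([
  [[0, 0, 0], 0],
  [[0, 0, 0], 0],
  [[0, 0, 0], 0],
  [[0, 0, 0], 0],
  [[0, 0, 0], 0],
], gripper=1.0)

```text
time: 61.45
ee_pos: [0.4438, -0.37, -0.0275]
tool_rot: [-0.019, 0.706, 0.018, 0.707]
force: [-0.3, 1.4, 7.2]
grip_width: 0.132
```

>>> servo_tool([
  [[-0.03, 0, 0], 0],
  [[-0.04, 0, 0], 0],
  [[-0.04, 0, 0], 0],
  [[-0.04, 0, 0], 0],
  [[0, 0, 0], 0],
])

```text
time: 61.95
ee_pos: [0.4449, -0.371, 0.1278]
tool_rot: [-0.02, 0.705, 0.016, 0.709]
force: [0.7, -0.1, -0.8]
grip_width: 0.13
```

```bash
python3 - <<'E'
from h import *
p=clip(1,-.147); print(p)
plan([p[0],p[1],.12],-.147+np.pi/2,nd=3)
c=grab("scene"); cv2.imwrite("pics/s21.png",cv2.resize(c["img"][120:270,120:320],None,fx=4,fy=4))
E
```

```text
[ 0.49996296 -0.04623814]
t 61.95 pos [ 0.4449 -0.371   0.1278] yaw 1.622 q6 -2.36 w 0.130 F [ 0.7 -0.1 -0.8] tilt -1.000
[[[0.001,0.04,0.009],1.4],[[0.001,0.041,0.008],1.4],[[0.001,0.04,0.007],1.5],[[0.001,0.041,0.006],1.4],[[0.001,0.041,0.005],1.4],[[0.001,0.041,0.004],1.4],[[0.001,0.041,0.003],1.4],[[0.001,0.041,0.001],1.4]]
end [ 0.4996 -0.0462  0.1198] 1.425 q6 approx -1.57
```

View pics/s21.png

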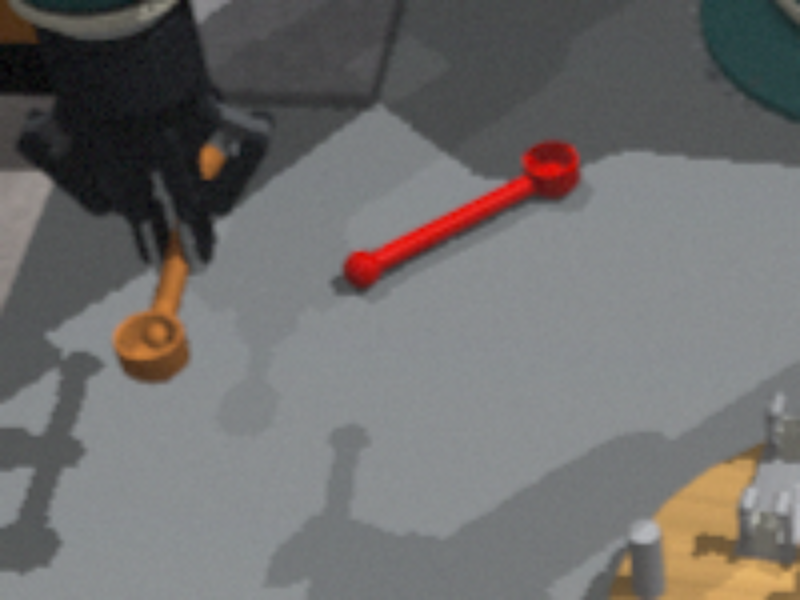

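The spoon is held level, scoop forward. I'm carrying it to clip 1.

>>> servo_tool([
  [[0.001, 0.04, 0.009], 1.4],
  [[0.001, 0.041, 0.008], 1.4],
  [[0.001, 0.04, 0.007], 1.5],
  [[0.001, 0.041, 0.006], 1.4],
  [[0.001, 0.041, 0.005], 1.4],
  [[0.001, 0.041, 0.004], 1.4],
  [[0.001, 0.041, 0.003], 1.4],
  [[0.001, 0.041, 0.001], 1.4],
  [[0, 0, 0], 0],
  [[0, 0, 0], 0],
])

```text
time: 63.0
ee_pos: [0.4975, -0.044, 0.1122]
tool_rot: [0.051, 0.706, -0.051, 0.705]
force: [0.5, -0.8, 0.2]
grip_width: 0.132
```

```bash
python3 - <<'E'
from h import *
ka(); p=clip(1,-.147)
plan([p[0],p[1],.07],-.147+np.pi/2,n=3,nd=4)
E
```

```text
knob ang scene -0.148 0.0015 3
t 63.30 pos [ 0.4977 -0.0455  0.113 ] yaw 1.423 q6 -1.57 w 0.133 F [ 0.2 -0.4 -0.4] tilt -1.000
[[[0.0143,-0.0001,0.0008],-0.0],[[0.0144,-0.0002,0.0008],-0.0],[[0.0143,-0.0001,0.0007],-0.0]]
end [ 0.4999 -0.0462  0.07  ] 1.423 q6 approx -1.57
```

>>> servo_tool([
  [[0.0143, -0.0001, 0.0008], 0],
  [[0.0144, -0.0002, 0.0008], 0],
  [[0.0143, -0.0001, 0.0007], 0],
  [[0, 0, 0], 0],
  [[0, 0, 0], 0],
])

```text
time: 63.8
ee_pos: [0.4999, -0.0454, 0.0697]
tool_rot: [0.052, 0.706, -0.052, 0.705]
force: [-0.7, 1.1, -0.4]
grip_width: 0.136
```

```bash
python3 - <<'E'
from h import *
st();seat(-.147)
c=grab("scene"); cv2.imwrite("pics/s22.png",cv2.resize(c["img"][150:300,240:440],None,fx=4,fy=4))
E
```

```text
t 63.80 pos [ 0.4999 -0.0454  0.0697] yaw 1.425 q6 -1.57 w 0.136 F [-0.7  1.1 -0.4] tilt -1.000
scene px [338. 229.] 100 x -0.1502..-0.0413 y med -0.0218  w 0.013 zmax-ish 0.0886 med 0.0847
scene px [363. 220.] 33 x -0.1526..-0.1059 y med 0.0271  w 0.011 zmax-ish 0.0902 med 0.0856
scene px [311. 237.] 40 x -0.0558..-0.0159 y med -0.0689  w 0.009 zmax-ish 0.1218 med 0.1160
scene px [359. 239.] 12 x -0.0855..-0.0713 y med 0.0264  w 0.006 zmax-ish 0.0877 med 0.0858
scene px [380. 246.] 48 x -0.0967..-0.0354 y med 0.0740  w 0.010 zmax-ish 0.0869 med 0.0840
scene px [306. 250.] 62 x -0.0135..0.0167 y med -0.0737  w 0.031 zmax-ish 0.1228 med 0.1187
scene px [356. 251.] 33 x -0.0691..-0.0178 y med 0.0264  w 0.008 zmax-ish 0.0893 med 0.0848
scene px [309. 247.] 13 x -0.0158..-0.0085 y med -0.0680  w 0.007 zmax-ish 0.1176 med 0.1152
scene px [327. 264.] 44 x -0.0110..0.0146 y med -0.0291  w 0.026 zmax-ish 0.0914 med 0.0829
scene px [350. 267.] 56 x -0.0148..0.0162 y med 0.0197  w 0.026 zmax-ish 0.0927 med 0.0847
scene px [371. 269.] 33 x -0.0172..0.0134 y med 0.0628  w 0.015 zmax-ish 0.0922 med 0.0875
   steel [281.3 257.8] [ 0.0047 -0.1251] 0.0869
   steel [402.1 276.4] [0.0053 0.1291] 0.0857
   steel [263.4 207.1] [-0.0025  0.1289] 0.0935
```

View pics/s22.png

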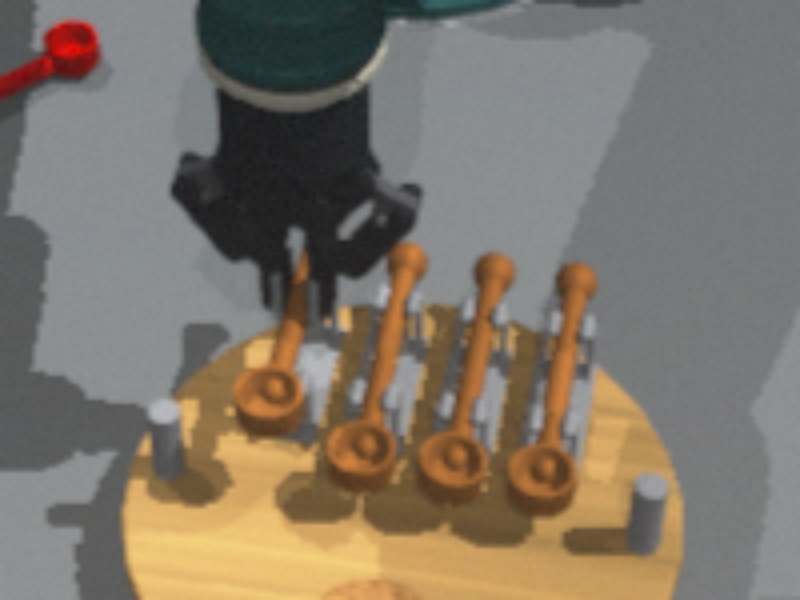

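>>> servo_tool([
  [[0.006, -0.0008, 0], 0],
  [[0.006, 0, 0], 0],
  [[0.005, 0, 0], 0],
  [[0.004, 0, 0], 0],
  [[0.004, 0, 0], 0],
  [[0, 0, 0], 0],
])

```text
time: 64.55
ee_pos: [0.5001, -0.0462, 0.0448]
tool_rot: [0.052, 0.705, -0.052, 0.705]
force: [3.9, 0.3, -4.2]
grip_width: 0.135
```

>>> servo_tool([
  [[0.003, 0, 0], 0],
  [[0.003, 0, 0], 0],
  [[0, 0, 0], 0],
])

```text
time: 64.85
ee_pos: [0.4995, -0.0461, 0.0385]
tool_rot: [0.052, 0.706, -0.052, 0.705]
force: [-0.4, 0.5, 0.1]
grip_width: 0.133
```

>>> servo_tool([
  [[0.002, 0, 0], 0],
  [[0, 0, 0], 0],
])

```text
time: 65.05
ee_pos: [0.5001, -0.0463, 0.0375]
tool_rot: [0.052, 0.705, -0.052, 0.705]
force: [-0.5, -1.5, 2.9]
grip_width: 0.134
```

>>> servo_tool([
  [[-0.001, 0, 0], 0],
  [[0, 0, 0], 0],
  [[0, 0, 0], 0],
  [[0, 0, 0], 0],
], gripper=0.68)

```text
time: 65.45
ee_pos: [0.4999, -0.0462, 0.0382]
tool_rot: [0.052, 0.705, -0.052, 0.705]
force: [-0.9, -0.4, 0.4]
grip_width: 0.321
```

>>> servo_tool([
  [[-0.03, 0, 0], 0],
  [[-0.04, 0, 0], 0],
  [[-0.04, 0, 0], 0],
  [[0, 0, 0], 0],
])

```text
time: 65.85
ee_pos: [0.5019, -0.0464, 0.1539]
tool_rot: [0.051, 0.703, -0.052, 0.708]
force: [0.6, 1.0, -1.0]
grip_width: 0.323
```

```bash
python3 - <<'E'
from h import *
ka(); seat(-.147)
for n in("scene","top"):
    c=grab(n); P=cloud(c)
    m=(np.hypot(P[...,0]-.63,P[...,1]-.272)<.05)
    hi=m&(P[...,2]>.082)
    p=P[hi]; cc,r=cv2.minEnclosingCircle(p[:,:2].astype(np.float32)); print(n,hi.sum(),"cap mean",p.mean(0).round(4),"mid",((p.max(0)+p.min(0))/2).round(4),np.ptp(p,axis=0).round(3),cc,r, "zmax",np.percentile(p[:,2],95))
    mm=hi.astype(np.uint8); v,u=np.nonzero(hi); print(u.mean(),v.mean(),ray(c,(u.mean(),v.mean()),.089))
c=grab("scene"); cv2.imwrite("pics/s23.png",cv2.resize(c["img"][200:350,260:460],None,fx=4,fy=4))
cv2.imwrite("pics/s24.png",cv2.resize(c["img"][260:380,420:560],None,fx=4,fy=4))
E
```

```text
knob ang scene -0.1482 0.0004 3
scene px [338. 229.] 92 x -0.1512..-0.0506 y med -0.0222  w 0.010 zmax-ish 0.0888 med 0.0847
scene px [315. 234.] 101 x -0.1369..-0.0181 y med -0.0698  w 0.009 zmax-ish 0.0873 med 0.0843
scene px [359. 240.] 18 x -0.0941..-0.0649 y med 0.0276  w 0.006 zmax-ish 0.0867 med 0.0856
scene px [382. 237.] 13 x -0.1032..-0.0847 y med 0.0744  w 0.006 zmax-ish 0.0865 med 0.0846
scene px [379. 248.] 41 x -0.0815..-0.0417 y med 0.0732  w 0.009 zmax-ish 0.0865 med 0.0844
scene px [333. 252.] 14 x -0.0431..-0.0236 y med -0.0215  w 0.008 zmax-ish 0.0868 med 0.0842
scene px [301. 256.] 14 x -0.0139..0.0045 y med -0.0845  w 0.005 zmax-ish 0.0915 med 0.0883
scene px [355. 257.] 13 x -0.0371..-0.0171 y med 0.0255  w 0.008 zmax-ish 0.0918 med 0.0855
scene px [327. 264.] 50 x -0.0112..0.0177 y med -0.0280  w 0.029 zmax-ish 0.0917 med 0.0846
scene px [306. 262.] 33 x -0.0071..0.0155 y med -0.0736  w 0.023 zmax-ish 0.0912 med 0.0788
scene px [354. 263.] 12 x -0.0152..-0.0062 y med 0.0273  w 0.007 zmax-ish 0.0878 med 0.0832
scene px [351. 268.] 35 x -0.0081..0.0164 y med 0.0225  w 0.025 zmax-ish 0.0933 med 0.0776
scene px [372. 270.] 32 x -0.0114..0.0135 y med 0.0643  w 0.023 zmax-ish 0.0913 med 0.0858
   steel [281.3 257.8] [ 0.0049 -0.1248] 0.0869
   steel [402.  276.5] [0.0051 0.1293] 0.0858
   steel [263.4 207.1] [-0.0021  0.1289] 0.0925
scene 338 cap mean [0.629  0.2742 0.0896] mid [0.6261 0.2751 0.0889] [0.045 0.044 0.014] (0.6265358328819275, 0.2746446132659912) 0.02289549820125103 zmax 0.09337067114121064
468.96449704142015 285.50887573964496 [0.62861732 0.27436207 0.089     ]
top 212 cap mean [0.6254 0.2753 0.0897] mid [0.6252 0.2751 0.0907] [0.045 0.043 0.017] (0.6250999569892883, 0.2753364145755768) 0.022721735760569572 zmax 0.0954001948227228
212.5990566037736 199.68867924528303 [0.62551085 0.27543612 0.089     ]
```

View pics/s23.png

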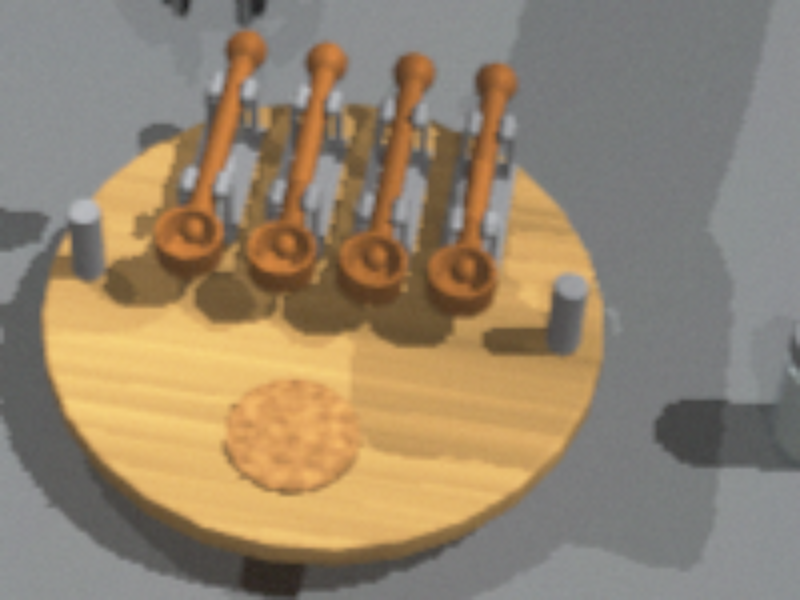

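View pics/s24.png

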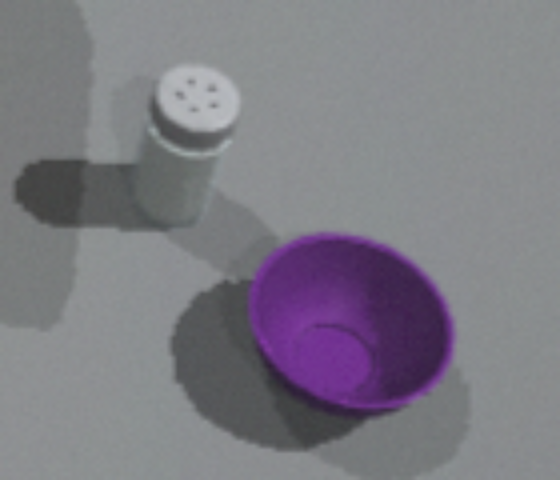

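All four spoons are seated: scoops inward, handle tops all at z 0.084. Next is the shaker, whose cap is at crop (197,97), world (0.6255,0.2745). I'm choosing a jaw direction that clears the bowl.

```bash
python3 - <<'E'
from h import *
c=grab("top");P=cloud(c);hsv=cv2.cvtColor(c["img"],cv2.COLOR_BGR2HSV)
m=(hsv[...,0]>130)&(hsv[...,0]<165)&(hsv[...,1]>100); print("bowl",np.nanmedian(P[m],0))
plan([.6255,.2745,.13],2.15,nd=3)
E
```

```text
bowl [0.73207224 0.35304667 0.01955492]
t 66.45 pos [ 0.4999 -0.0462  0.148 ] yaw 1.425 q6 -1.57 w 0.322 F [-0.4 -0.3  0.2] tilt -1.000
[[[0.002,0.042,0.01],-5.2],[[0.002,0.041,0.013],-5.2],[[0.003,0.039,0.017],-5.2],[[0.002,0.038,0.021],-5.2],[[0.002,0.036,0.024],-5.2],[[0.002,0.033,0.027],-5.2],[[0.003,0.031,0.03],-5.2],[[0.002,0.028,0.033],-5.2]]
end [0.6258 0.2744 0.13  ] 2.151 q6 approx -1.77
```

>>> servo_tool([
  [[0.002, 0.042, 0.01], -5.2],
  [[0.002, 0.041, 0.013], -5.2],
  [[0.003, 0.039, 0.017], -5.2],
  [[0.002, 0.038, 0.021], -5.2],
  [[0.002, 0.036, 0.024], -5.2],
  [[0.002, 0.033, 0.027], -5.2],
  [[0.003, 0.031, 0.03], -5.2],
  [[0.002, 0.028, 0.033], -5.2],
  [[0, 0, 0], 0],
  [[0, 0, 0], 0],
  [[0, 0, 0], 0],
], gripper=0.1)

```text
time: 67.55
ee_pos: [0.6257, 0.2737, 0.1302]
tool_rot: [-0.202, 0.678, 0.202, 0.678]
force: [0.6, -0.7, 0.1]
grip_width: 0.905
```

```bash
python3 - <<'E'
from h import *
ka()
plan([.6255,.2745,.005],2.15,n=5,nd=4)
c=grab("scene"); cv2.imwrite("pics/s25.png",cv2.resize(c["img"][200:350,380:580],None,fx=4,fy=4))
E
```

```text
knob ang scene -0.1473 0.0009 3
knob ang top -0.1454 0.0012 3
t 67.85 pos [0.626  0.2738 0.1306] yaw 2.150 q6 -1.77 w 0.904 F [-0.   0.1  0.5] tilt -1.000
[[[0.0251,0.0002,-0.0],-0.0],[[0.0251,0.0001,-0.0],-0.0],[[0.0252,0.0002,-0.0],-0.0],[[0.0251,0.0001,-0.0],-0.0],[[0.0251,0.0002,-0.0],-0.0]]
end [0.6255 0.2745 0.005 ] 2.15 q6 approx -1.77
```

View pics/s25.png

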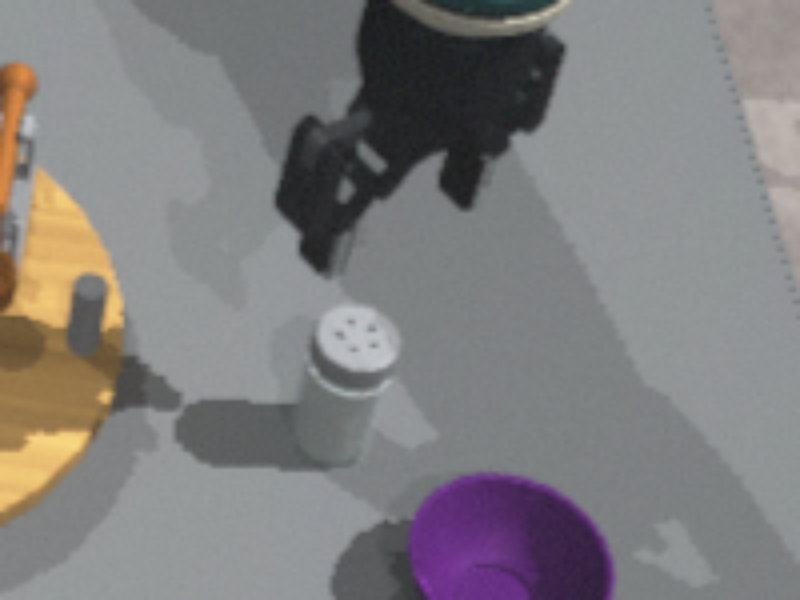

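>>> servo_tool([
  [[0.025, 0.0002, 0], 0],
  [[0.025, 0.0001, 0], 0],
  [[0.025, 0.0002, 0], 0],
  [[0.025, 0.0001, 0], 0],
  [[0, 0, 0], 0],
])

```text
time: 68.4
ee_pos: [0.6238, 0.2741, 0.0266]
tool_rot: [-0.202, 0.679, 0.202, 0.676]
force: [0.5, -1.0, -0.3]
grip_width: 0.899
```

```bash
python3 - <<'E'
from h import *
st()
c=grab("scene"); cv2.imwrite("pics/s26.png",cv2.resize(c["img"][200:350,380:580],None,fx=4,fy=4))
E
```

```text
t 68.40 pos [0.6238 0.2741 0.0266] yaw 2.150 q6 -1.77 w 0.899 F [ 0.5 -1.  -0.3] tilt -1.000
```

View pics/s26.png

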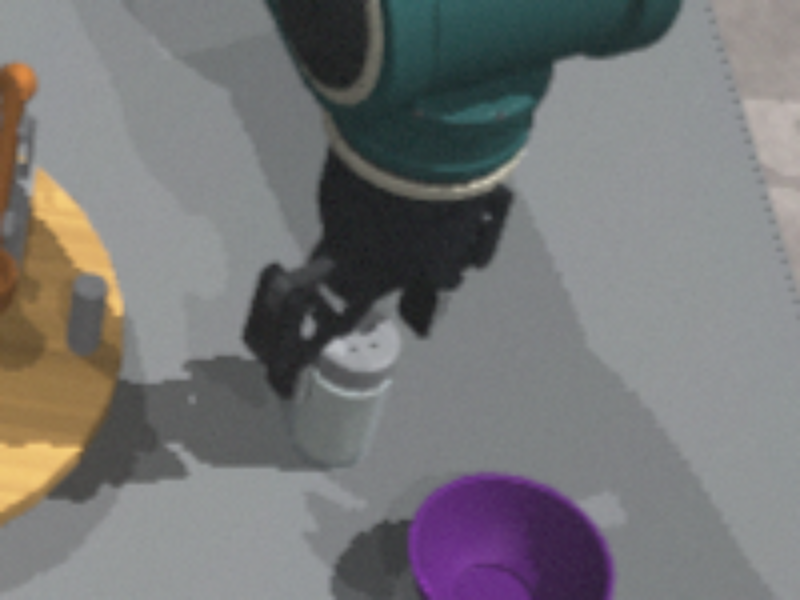

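>>> servo_tool([
  [[0.012, 0, 0], 0],
  [[0.009, 0, 0], 0],
  [[0, 0, 0], 0],
])

```text
time: 68.75
ee_pos: [0.6251, 0.2747, 0.0082]
tool_rot: [-0.202, 0.678, 0.202, 0.677]
force: [0.1, 0.3, -0.2]
grip_width: 0.9
```

>>> servo_tool([
  [[0, 0, 0], 0],
  [[0, 0, 0], 0],
  [[0, 0, 0], 0],
  [[0, 0, 0], 0],
  [[0, 0, 0], 0],
  [[0, 0, 0], 0],
], gripper=1.0)

```text
time: 69.35
ee_pos: [0.626, 0.2751, 0.01]
tool_rot: [-0.202, 0.677, 0.202, 0.678]
force: [-1.0, -0.9, 6.3]
grip_width: 0.502
```

>>> servo_tool([
  [[-0.03, 0, 0], 0],
  [[-0.04, 0, 0], 0],
  [[-0.04, 0, 0], 0],
  [[-0.02, 0, 0], 0],
  [[0, 0, 0], 0],
  [[0, 0, 0], 0],
])

```text
time: 69.95
ee_pos: [0.6253, 0.2748, 0.1383]
tool_rot: [-0.202, 0.678, 0.202, 0.677]
force: [0.6, 0.5, -1.3]
grip_width: 0.499
```

```bash
cat >> h.py <<'E'
def padpos(pred):
    for n in("scene","top"):
        c=grab(n); P=cloud(c); hsv=cv2.cvtColor(c["img"],cv2.COLOR_BGR2HSV)
        v,u=np.mgrid[0:480,0:640]; 
        m=((hsv[...,0]>=5)&(hsv[...,0]<=17)&(hsv[...,1]>100)&(np.hypot(P[...,0]-pred[0],P[...,1]-pred[1])<.055)&(P[...,2]<.07)&(P[...,2]>.03)).astype(np.uint8)
        m=cv2.morphologyEx(m,cv2.MORPH_OPEN,np.ones((3,3)))
        k,l,s_,ce=cv2.connectedComponentsWithStats(m)
        if k<2: continue
        j=1+s_[1:,4].argmax()
        cn=max(cv2.findContours((l==j).astype(np.uint8),0,cv2.CHAIN_APPROX_NONE)[0],key=len)[:,0]
        xy=np.array([ray(c,x,.048)[:2] for x in cv2.convexHull(cn)[:,0]]); ctr,r=cv2.minEnclosingCircle(xy.astype(np.float32))
        print("pad",n,s_[j,4],np.round(ctr,4),round(r,4),"centroid",ray(c,ce[j],.048)[:2].round(4))
E
python3 - <<'E'
from h import *
padpos([.669,.002]); ka()
plan([.6688,.0016,.14],2.15,nd=3)
E
```

```text
pad scene 813 [0.6658 0.001 ] 0.0386 centroid [0.6681 0.0024]
pad top 985 [0.6675 0.0014] 0.055 centroid [ 0.659  -0.0009]
knob ang scene -0.1474 0.0008 3
knob ang top -0.1459 0.0011 3
t 70.35 pos [0.6255 0.2749 0.1386] yaw 2.151 q6 -1.77 w 0.504 F [ 0.2  0.3 -1.5] tilt -1.000
[[[-0.0,-0.036,-0.016],0.0],[[-0.0,-0.036,-0.016],0.0],[[-0.001,-0.036,-0.017],0.0],[[0.0,-0.036,-0.016],0.0],[[0.0,-0.036,-0.016],0.0],[[-0.0,-0.036,-0.016],0.0],[[-0.0,-0.036,-0.016],0.0]]
end [0.669  0.0021 0.1396] 2.151 q6 approx -2.19
```

>>> servo_tool([
  [[0, -0.036, -0.016], 0],
  [[0, -0.036, -0.016], 0],
  [[-0.001, -0.036, -0.017], 0],
  [[0, -0.036, -0.016], 0],
  [[0, -0.036, -0.016], 0],
  [[0, -0.036, -0.016], 0],
  [[0, -0.036, -0.016], 0],
  [[0, 0, 0], 0],
  [[0, 0, 0], 0],
])

```text
time: 71.25
ee_pos: [0.6691, 0.0015, 0.14]
tool_rot: [-0.202, 0.678, 0.202, 0.678]
force: [-0.6, 0.5, -1.3]
grip_width: 0.502
```

```bash
python3 - <<'E'
from h import *
plan([.669,.0012,.07],2.15,n=4,nd=4)
c=grab("scene"); cv2.imwrite("pics/s27.png",cv2.resize(c["img"][200:350,230:430],None,fx=4,fy=4))
E
```

```text
t 71.25 pos [0.6691 0.0015 0.14  ] yaw 2.149 q6 -2.19 w 0.502 F [-0.6  0.5 -1.3] tilt -1.000
[[[0.0175,-0.0001,-0.0001],-0.0],[[0.0175,-0.0,-0.0],-0.0],[[0.0175,-0.0001,-0.0001],-0.0],[[0.0175,-0.0,-0.0001],-0.1]]
end [0.669  0.0012 0.07  ] 2.151 q6 approx -2.19
```

View pics/s27.png

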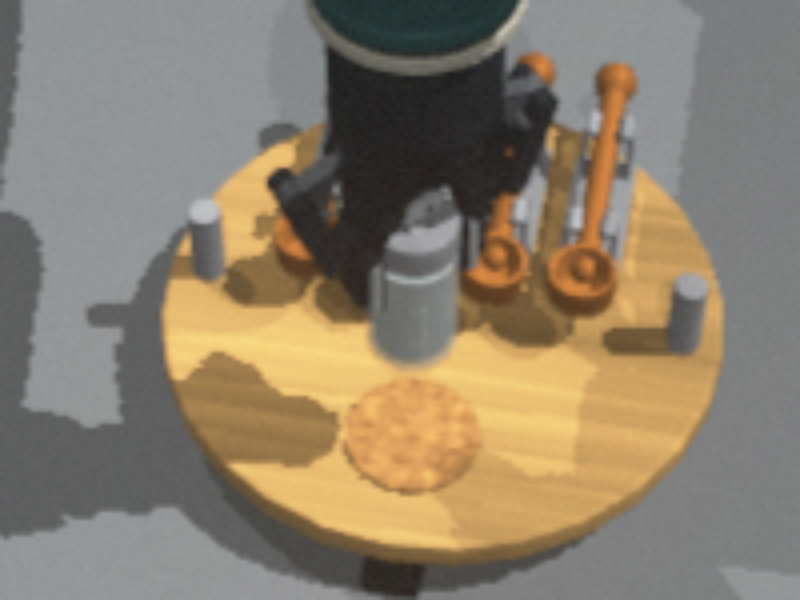

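>>> servo_tool([
  [[0.0175, -0.0001, -0.0001], 0],
  [[0.0175, 0, 0], 0],
  [[0.0175, -0.0001, -0.0001], 0],
  [[0.0175, 0, -0.0001], 0],
  [[0, 0, 0], 0],
  [[0, 0, 0], 0],
])

```text
time: 71.9
ee_pos: [0.6688, 0.002, 0.0697]
tool_rot: [-0.202, 0.678, 0.202, 0.677]
force: [-0.2, -0.5, -1.4]
grip_width: 0.5
```

```bash
python3 - <<'E'
from h import *
st()
c=grab("scene"); cv2.imwrite("pics/s28.png",cv2.resize(c["img"][220:340,260:420],None,fx=5,fy=5))
E
```

```text
t 71.90 pos [0.6688 0.002  0.0697] yaw 2.151 q6 -2.19 w 0.500 F [-0.2 -0.5 -1.4] tilt -1.000
```

View pics/s28.png

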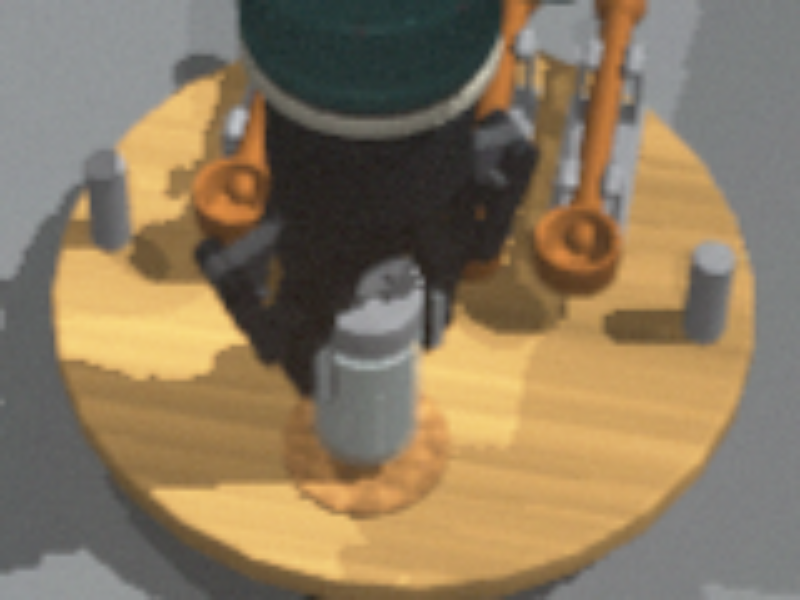

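The shaker hangs 13 mm above the pad: base at crop (365,440), pad centre at (367,455). Lowering it gently.

>>> servo_tool([
  [[0.006, 0, 0], 0],
  [[0.004, 0, 0], 0],
  [[0, 0, 0], 0],
])

```text
time: 72.25
ee_pos: [0.6688, 0.0019, 0.0596]
tool_rot: [-0.202, 0.678, 0.202, 0.677]
force: [-1.1, 0.7, -2.1]
grip_width: 0.5
```

>>> servo_tool([
  [[0.002, 0, 0], 0],
  [[0, 0, 0], 0],
])

```text
time: 72.45
ee_pos: [0.6691, 0.0018, 0.0582]
tool_rot: [-0.202, 0.678, 0.202, 0.678]
force: [0.3, 0.3, -1.7]
grip_width: 0.497
```

>>> servo_tool([
  [[0.001, 0, 0], 0],
  [[0, 0, 0], 0],
])

```text
time: 72.65
ee_pos: [0.6692, 0.0019, 0.058]
tool_rot: [-0.202, 0.677, 0.202, 0.678]
force: [-2.5, -0.5, 4.6]
grip_width: 0.503
```

>>> servo_tool([
  [[0, 0, 0], 0],
  [[0, 0, 0], 0],
  [[0, 0, 0], 0],
  [[0, 0, 0], 0],
], gripper=0.25)

```text
time: 73.05
ee_pos: [0.669, 0.0019, 0.0571]
tool_rot: [-0.202, 0.678, 0.202, 0.678]
force: [0.1, -0.1, -0.1]
grip_width: 0.75
```

>>> servo_tool([
  [[-0.03, 0, 0], 0],
  [[-0.04, 0, 0], 0],
  [[-0.04, 0, 0], 0],
  [[-0.02, 0, 0], 0],
  [[0, 0, 0], 0],
])

```text
time: 73.55
ee_pos: [0.6702, 0.0018, 0.1912]
tool_rot: [-0.203, 0.676, 0.202, 0.679]
force: [0.9, 0.1, -0.7]
grip_width: 0.746
```

```bash
python3 - <<'E'
from h import *
ka()
plan([.61,.16,.17],-.15,nd=3)
c=grab("scene"); cv2.imwrite("pics/s29.png",cv2.resize(c["img"][200:350,260:460],None,fx=4,fy=4))
P=cloud(c)
m=(np.hypot(P[...,0]-.669,P[...,1]-.001)<.04)&(P[...,2]>.13)&(P[...,2]<.15); p=P[m]; print(m.sum(),p.mean(0),(p.max(0)+p.min(0))/2)
E
```

```text
knob ang scene -0.148 0.0016 3
knob ang top -0.1458 0.0015 3
t 73.85 pos [0.6686 0.0019 0.1857] yaw 2.151 q6 -2.19 w 0.749 F [-1.   0.4  0. ] tilt -1.000
[[[0.001,0.01,0.002],8.2],[[0.001,0.011,0.001],8.3],[[0.001,0.01,-0.0],8.2],[[0.001,0.011,-0.003],8.3],[[0.001,0.01,-0.003],8.2],[[0.001,0.009,-0.005],8.2],[[0.001,0.008,-0.006],8.3],[[0.001,0.008,-0.008],8.2],[[0.001,0.006,-0.008],8.2],[[0.001,0.005,-0.009],8.3],[[0.001,0.004,-0.01],8.2],[[0.001,0.002,-0.011],8.3]]
[[[0.001,0.001,-0.01],8.2],[[0.001,-0.001,-0.011],8.2],[[0.001,-0.002,-0.01],8.3],[[0.001,-0.004,-0.01],8.2]]
end [0.61   0.1603 0.1697] -0.15 q6 approx 0.37
361 [0.67252767 0.00282143 0.13778713] [0.67081843 0.00249087 0.13658024]
```

View pics/s29.png

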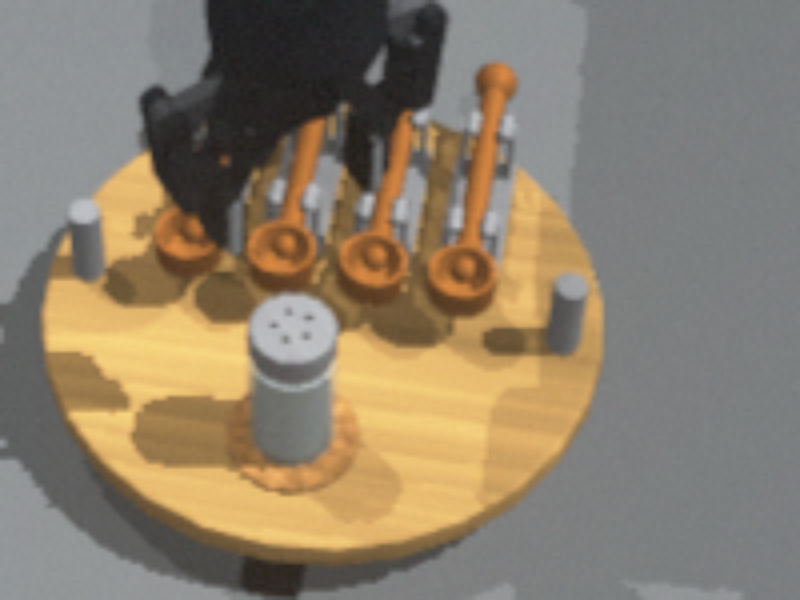

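The shaker stands upright on the pad: base at crop (291,440), pad centre about (295,435). Now for the half turn, I'll regrip knob_a with a tool yaw that leaves joint 6 enough range.

```bash
python3 - <<'E'
from h import *
plan([.6035,.1406,.15],-.6,nd=3)
E
```

```text
t 73.90 pos [0.6687 0.0019 0.1859] yaw 2.151 q6 -2.19 w 0.751 F [-0.5  0.7  0.7] tilt -1.000
[[[0.002,0.008,0.001],8.3],[[0.002,0.008,0.0],8.3],[[0.002,0.008,-0.001],8.3],[[0.002,0.008,-0.002],8.3],[[0.001,0.007,-0.004],8.3],[[0.002,0.007,-0.004],8.3],[[0.002,0.006,-0.006],8.3],[[0.002,0.005,-0.006],8.3],[[0.002,0.004,-0.007],8.3],[[0.002,0.003,-0.007],8.2],[[0.002,0.003,-0.008],8.3],[[0.002,0.001,-0.008],8.3]]
[[[0.002,-0.001,-0.008],8.3],[[0.001,-0.001,-0.008],8.3],[[0.002,-0.002,-0.008],8.3],[[0.002,-0.004,-0.007],8.3],[[0.002,-0.005,-0.006],8.3],[[0.002,-0.005,-0.006],8.3],[[0.002,-0.006,-0.005],8.3]]
end [0.6037 0.1401 0.1499] -0.6 q6 approx 0.79
```

>>> servo_tool([
  [[0.002, 0.008, 0.001], 8.3],
  [[0.002, 0.008, 0], 8.3],
  [[0.002, 0.008, -0.001], 8.3],
  [[0.002, 0.008, -0.002], 8.3],
  [[0.001, 0.007, -0.004], 8.3],
  [[0.002, 0.007, -0.004], 8.3],
  [[0.002, 0.006, -0.006], 8.3],
  [[0.002, 0.005, -0.006], 8.3],
  [[0.002, 0.004, -0.007], 8.3],
  [[0.002, 0.003, -0.007], 8.2],
  [[0.002, 0.003, -0.008], 8.3],
  [[0.002, 0.001, -0.008], 8.3],
], gripper=0.5)

```text
time: 75.1
ee_pos: [0.6278, 0.0901, 0.1634]
tool_rot: [0.388, 0.591, -0.389, 0.591]
force: [0.0, -0.8, 0.3]
grip_width: 0.498
```

>>> servo_tool([
  [[0.002, -0.001, -0.008], 8.3],
  [[0.001, -0.001, -0.008], 8.3],
  [[0.002, -0.002, -0.008], 8.3],
  [[0.002, -0.004, -0.007], 8.3],
  [[0.002, -0.005, -0.006], 8.3],
  [[0.002, -0.005, -0.006], 8.3],
  [[0.002, -0.006, -0.005], 8.3],
  [[0, 0, 0], 0],
  [[0, 0, 0], 0],
])

```text
time: 76.0
ee_pos: [0.604, 0.14, 0.1509]
tool_rot: [-0.624, -0.331, 0.625, -0.331]
force: [-0.2, 0.2, 0.1]
grip_width: 0.496
```

```bash
python3 - <<'E'
from h import *
plan([.6035,.1406,.08],-.6,n=3,nd=4)
c=grab("scene"); cv2.imwrite("pics/s30.png",cv2.resize(c["img"][180:330,270:470],None,fx=4,fy=4))
c=grab("top"); cv2.imwrite("pics/t30.png",cv2.resize(c["img"][145:295,220:420],None,fx=4,fy=4))
padpos([.669,.001])
E
```

```text
t 76.00 pos [0.604  0.14   0.1509] yaw -0.595 q6 0.78 w 0.496 F [-0.2  0.2  0.1] tilt -1.000
[[[0.0236,-0.0002,-0.0001],0.1],[[0.0237,-0.0003,-0.0001],0.1],[[0.0236,-0.0002,-0.0001],0.1]]
end [0.6035 0.1406 0.08  ] -0.6 q6 approx 0.79
pad scene 377 [0.6687 0.0025] 0.0369 centroid [0.6799 0.0023]
pad top 647 [0.6674 0.002 ] 0.0557 centroid [ 0.6554 -0.0041]
```

View pics/s30.png

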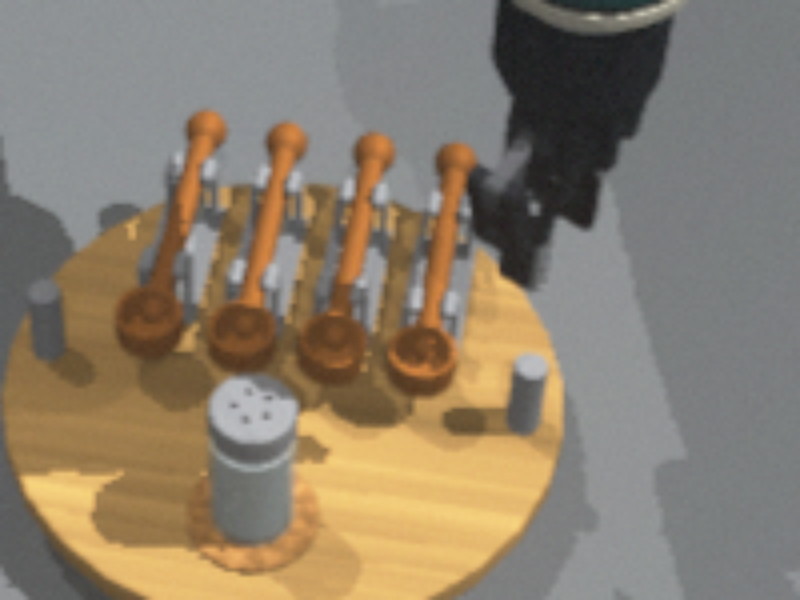

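View pics/t30.png

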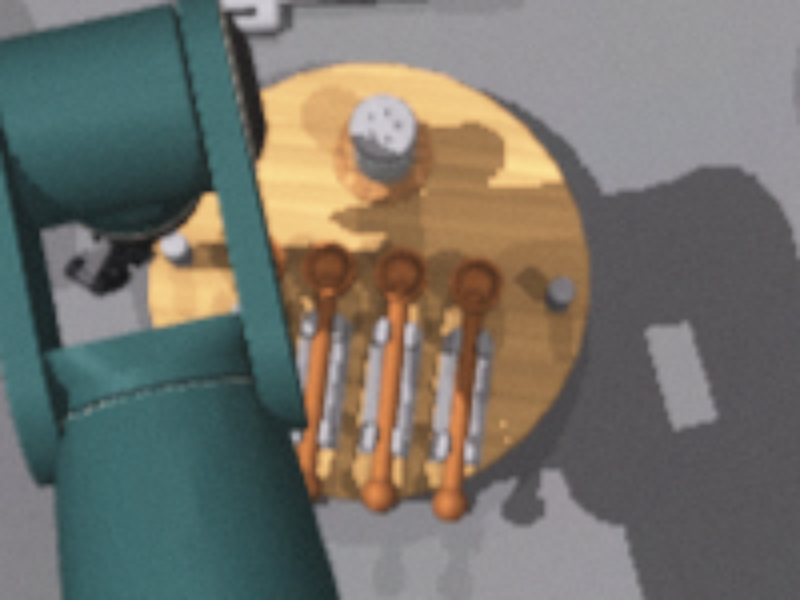

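The shaker base at crop (252,515) is centred on the pad at (254,515). All spoons are in their clips, and the jaws are above knob_a at (528,360). Descending.

>>> servo_tool([
  [[0.0236, -0.0002, -0.0001], 0],
  [[0.0237, -0.0003, -0.0001], 0.1],
  [[0.0236, -0.0002, -0.0001], 0.1],
  [[0, 0, 0], 0],
])

```text
time: 76.6
ee_pos: [0.6021, 0.1402, 0.0771]
tool_rot: [-0.624, -0.33, 0.627, -0.329]
force: [0.7, -0.2, -0.2]
grip_width: 0.498
```

```bash
python3 - <<'E'
from h import *
st()
c=grab("scene"); cv2.imwrite("pics/s31.png",cv2.resize(c["img"][200:320,330:490],None,fx=5,fy=5))
E
```

```text
t 76.60 pos [0.6021 0.1402 0.0771] yaw -0.602 q6 0.79 w 0.498 F [ 0.7 -0.2 -0.2] tilt -1.000
```

View pics/s31.png

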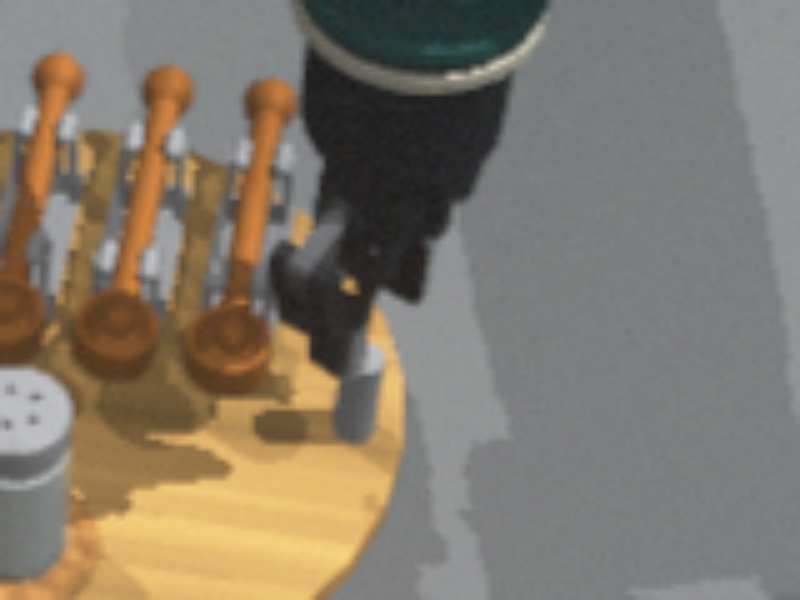

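>>> servo_tool([
  [[0.015, 0.0008, 0], 0],
  [[0.015, 0, 0], 0],
  [[0, 0, 0], 0],
])

```text
time: 76.95
ee_pos: [0.6033, 0.14, 0.048]
tool_rot: [-0.625, -0.329, 0.627, -0.329]
force: [-0.3, -0.2, 0.4]
grip_width: 0.502
```

>>> servo_tool([
  [[0.012, 0, 0], 0],
  [[0.01, 0, 0], 0],
  [[0, 0, 0], 0],
])

```text
time: 77.25
ee_pos: [0.6035, 0.1401, 0.0265]
tool_rot: [-0.625, -0.329, 0.627, -0.329]
force: [0.5, -0.1, -0.3]
grip_width: 0.498
```

>>> servo_tool([
  [[0, 0, 0], 0],
  [[0, 0, 0], 0],
  [[0, 0, 0], 0],
  [[0, 0, 0], 0],
  [[0, 0, 0], 0],
], gripper=1.0)

```text
time: 77.75
ee_pos: [0.6044, 0.1406, 0.0288]
tool_rot: [0.626, 0.329, -0.626, 0.329]
force: [-2.0, 5.1, 4.2]
grip_width: 0.19
```

```bash
python3 - <<'E'
from h import *
ka()
s,M,y=st(); p=s["ee_pos"][:2]; k=p-CEN; print(np.hypot(*k),np.arctan2(k[1],k[0])-np.pi/2)
kn=CEN+.128*np.array([np.sin(.147),np.cos(.147)]); print("knob pred in tool axes",(np.r_[kn-p,0]@M).round(4))
E
```

```text
t 78.05 pos [0.6044 0.1406 0.0288] yaw -0.603 q6 0.79 w 0.194 F [-2.5  4.9  4.6] tilt -1.000
0.1281212427115508 -0.15453505180497373
knob pred in tool axes [-0.     -0.0008  0.0005]
```

```bash
python3 - <<'E'
from h import *
arc(CEN,np.radians(45),10)
E
```

```text
t 78.05 pos [0.6044 0.1406 0.0288] yaw -0.603 q6 0.79 w 0.194 F [-2.5  4.9  4.6] tilt -1.000
[[[0,-0.0089,0.0047],-4.5],[[0,-0.0089,0.0047],-4.5],[[0,-0.0089,0.0048],-4.5],[[0,-0.0088,0.0047],-4.5],[[0,-0.0089,0.0047],-4.5],[[0,-0.0089,0.0047],-4.5],[[0,-0.0089,0.0047],-4.5],[[0,-0.0089,0.0047],-4.5],[[0,-0.0089,0.0048],-4.5],[[0,-0.0089,0.0047],-4.5]]
end [0.5091 0.1174] 0.18205338523135217
```

>>> servo_tool([
  [[0, -0.0044, 0.0023], -2.2],
  [[0, -0.0089, 0.0047], -4.5],
  [[0, -0.0089, 0.0047], -4.5],
  [[0, -0.0089, 0.0048], -4.5],
  [[0, -0.0088, 0.0047], -4.5],
  [[0, -0.0089, 0.0047], -4.5],
])

```text
time: 78.65
ee_pos: [0.5495, 0.1372, 0.0289]
tool_rot: [0.541, 0.456, -0.54, 0.456]
force: [-0.6, 3.0, 3.6]
grip_width: 0.188
```

```bash
python3 - <<'E'
from h import *
s,M,y=st(); k=s["ee_pos"][:2]-CEN; print(np.hypot(*k))
c=grab("scene"); cv2.imwrite("pics/s32.png",cv2.resize(c["img"][180:330,250:450],None,fx=4,fy=4))
arc(CEN,np.radians(45),10)
E
```

```text
t 78.65 pos [0.5495 0.1372 0.0289] yaw -0.169 q6 0.37 w 0.188 F [-0.6  3.   3.6] tilt -1.000
0.12816344161321475
t 78.70 pos [0.5483 0.1368 0.0289] yaw -0.164 q6 0.36 w 0.191 F [-0.6  5.8  3. ] tilt -1.000
[[[0,-0.0089,0.0047],-4.5],[[0,-0.0088,0.0048],-4.5],[[0,-0.0089,0.0047],-4.5],[[0,-0.0089,0.0048],-4.5],[[0,-0.0089,0.0047],-4.5],[[0,-0.0088,0.0048],-4.5],[[0,-0.0089,0.0047],-4.5],[[0,-0.0089,0.0048],-4.5],[[0,-0.0088,0.0047],-4.5],[[0,-0.0089,0.0047],-4.5]]
end [0.4721 0.0752] 0.6216601155562969
```

View pics/s32.png

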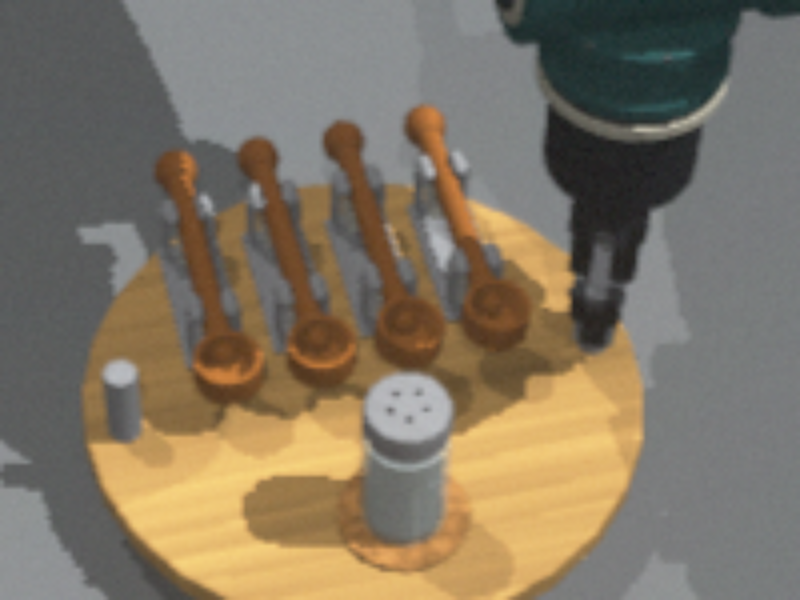

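The loaded deck turns smoothly with small forces. Continuing.

>>> servo_tool([
  [[0, -0.0089, 0.0047], -4.5],
  [[0, -0.0088, 0.0048], -4.5],
  [[0, -0.0089, 0.0047], -4.5],
  [[0, -0.0089, 0.0048], -4.5],
  [[0, -0.0089, 0.0047], -4.5],
  [[0, -0.0088, 0.0048], -4.5],
  [[0, -0.0089, 0.0047], -4.5],
  [[0, -0.0089, 0.0048], -4.5],
  [[0, -0.0088, 0.0047], -4.5],
  [[0, -0.0089, 0.0047], -4.5],
])

```text
time: 79.7
ee_pos: [0.4724, 0.0759, 0.0288]
tool_rot: [0.325, 0.628, -0.325, 0.628]
force: [-4.4, 2.3, 5.7]
grip_width: 0.191
```

```bash
python3 - <<'E'
from h import *
s,M,y=st(); k=s["ee_pos"][:2]-CEN; print(np.hypot(*k))
arc(CEN,np.radians(54),12)
E
```

```text
t 79.70 pos [0.4724 0.0759 0.0288] yaw 0.616 q6 -0.51 w 0.191 F [-4.4  2.3  5.7] tilt -1.000
0.12822145876292373
t 79.70 pos [0.4724 0.0759 0.0288] yaw 0.616 q6 -0.51 w 0.191 F [-4.4  2.3  5.7] tilt -1.000
[[[0,-0.0089,0.0047],-4.5],[[0,-0.0089,0.0048],-4.5],[[0,-0.0088,0.0047],-4.5],[[0,-0.0089,0.0048],-4.5],[[0,-0.0089,0.0047],-4.5],[[0,-0.0089,0.0047],-4.5],[[0,-0.0089,0.0048],-4.5],[[0,-0.0089,0.0047],-4.5],[[0,-0.0088,0.0048],-4.5],[[0,-0.0089,0.0047],-4.5],[[0,-0.0089,0.0048],-4.5],[[0,-0.0089,0.0047],-4.5]]
end [ 0.4686 -0.0405] 1.558667930503861
```

>>> servo_tool([
  [[0, -0.0089, 0.0047], -4.5],
  [[0, -0.0089, 0.0048], -4.5],
  [[0, -0.0088, 0.0047], -4.5],
  [[0, -0.0089, 0.0048], -4.5],
  [[0, -0.0089, 0.0047], -4.5],
  [[0, -0.0089, 0.0047], -4.5],
  [[0, -0.0089, 0.0048], -4.5],
  [[0, -0.0089, 0.0047], -4.5],
  [[0, -0.0088, 0.0048], -4.5],
  [[0, -0.0089, 0.0047], -4.5],
  [[0, -0.0089, 0.0048], -4.5],
  [[0, -0.0089, 0.0047], -4.5],
])

```text
time: 80.9
ee_pos: [0.4689, -0.0413, 0.0288]
tool_rot: [0.004, 0.707, -0.005, 0.707]
force: [2.2, 2.2, 3.5]
grip_width: 0.193
```

```bash
python3 - <<'E'
from h import *
s,M,y=st(); k=s["ee_pos"][:2]-CEN; print(np.hypot(*k), "turned",np.degrees(y+.603))
c=grab("scene"); cv2.imwrite("pics/s33.png",cv2.resize(c["img"][180:330,230:430],None,fx=4,fy=4))
arc(CEN,np.radians(50),11)
E
```

```text
t 80.90 pos [ 0.4689 -0.0413  0.0288] yaw 1.558 q6 -1.70 w 0.193 F [2.2 2.2 3.5] tilt -1.000
0.12832841756129565 turned 123.8333057632808
t 80.95 pos [ 0.4694 -0.0423  0.0288] yaw 1.563 q6 -1.71 w 0.192 F [-1.4 -1.3  6.1] tilt -1.000
[[[0,-0.0089,0.0049],-4.5],[[0,-0.0089,0.0049],-4.6],[[0,-0.009,0.0049],-4.5],[[0,-0.0089,0.0049],-4.6],[[0,-0.0089,0.0049],-4.5],[[0,-0.0089,0.0049],-4.6],[[0,-0.0089,0.0049],-4.5],[[0,-0.009,0.0049],-4.6],[[0,-0.0089,0.0049],-4.5],[[0,-0.0089,0.0049],-4.6],[[0,-0.0089,0.0048],-4.5]]
end [ 0.5537 -0.1105] 2.435857714723699
```

View pics/s33.png

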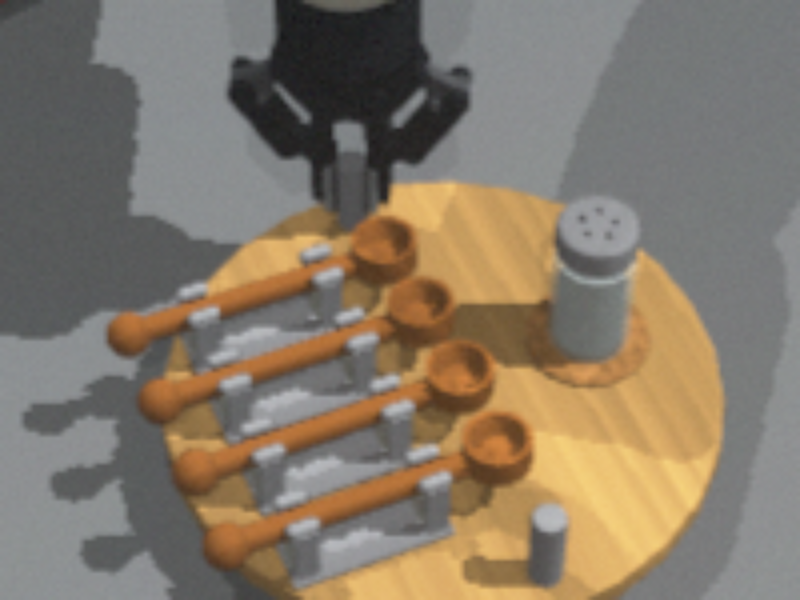

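All the spoons are in their clips and the shaker is upright on the pad. About 57° remain.

>>> servo_tool([
  [[0, -0.0089, 0.0049], -4.5],
  [[0, -0.0089, 0.0049], -4.6],
  [[0, -0.009, 0.0049], -4.5],
  [[0, -0.0089, 0.0049], -4.6],
  [[0, -0.0089, 0.0049], -4.5],
  [[0, -0.0089, 0.0049], -4.6],
  [[0, -0.0089, 0.0049], -4.5],
  [[0, -0.009, 0.0049], -4.6],
  [[0, -0.0089, 0.0049], -4.5],
  [[0, -0.0089, 0.0049], -4.6],
  [[0, -0.0089, 0.0048], -4.5],
  [[0, 0, 0], 0],
])

```text
time: 82.15
ee_pos: [0.5532, -0.1104, 0.0288]
tool_rot: [-0.295, 0.643, 0.294, 0.643]
force: [-4.4, -5.0, 7.1]
grip_width: 0.194
```

```bash
python3 - <<'E'
from h import *
s,M,y=st(); k=s["ee_pos"][:2]-CEN; print(np.hypot(*k), "turned",np.degrees(y+.603), "knob-based deck ang",(np.arctan2(k[1],k[0])-np.pi/2+2*np.pi))
c=grab("scene"); cv2.imwrite("pics/s34.png",cv2.resize(c["img"][180:330,230:430],None,fx=4,fy=4))
o,comps,_=deck(c)
for x in comps: print(x)
arc(CEN,np.radians(7),2)
E
```

```text
t 82.15 pos [ 0.5532 -0.1104  0.0288] yaw 2.429 q6 -2.67 w 0.194 F [-4.4 -5.   7.1] tilt -1.000
0.12836130591047742 turned 173.71482505413712 knob-based deck ang 2.8938170884683694
(array([285.6, 142.9]), np.int32(13491), array([ 0.5589, -0.0903,  0.3843]), np.float64(0.474))
(array([352.2, 231.1]), np.int32(720), array([0.5167, 0.0366, 0.116 ]), np.float64(0.145))
(array([298. , 283.8]), np.int32(882), array([ 0.6253, -0.0698,  0.0836]), np.float64(0.093))
(array([320.5, 288.8]), np.int32(888), array([ 0.6357, -0.0236,  0.0838]), np.float64(0.094))
(array([343.3, 293.9]), np.int32(892), array([0.6471, 0.0227, 0.084 ]), np.float64(0.093))
(array([366.5, 299.7]), np.int32(887), array([0.6599, 0.0696, 0.0841]), np.float64(0.095))
(array([401.1, 281.1]), np.int32(135), array([0.6219, 0.1387, 0.0866]), np.float64(0.099))
t 82.20 pos [ 0.5529 -0.1104  0.0288] yaw 2.427 q6 -2.67 w 0.191 F [-3.5 -5.5  6.3] tilt -1.000
[[[0,-0.0069,0.0037],-3.5],[[0,-0.0069,0.0037],-3.5]]
end [ 0.5683 -0.1133] 2.5487757894954592
```

View pics/s34.png

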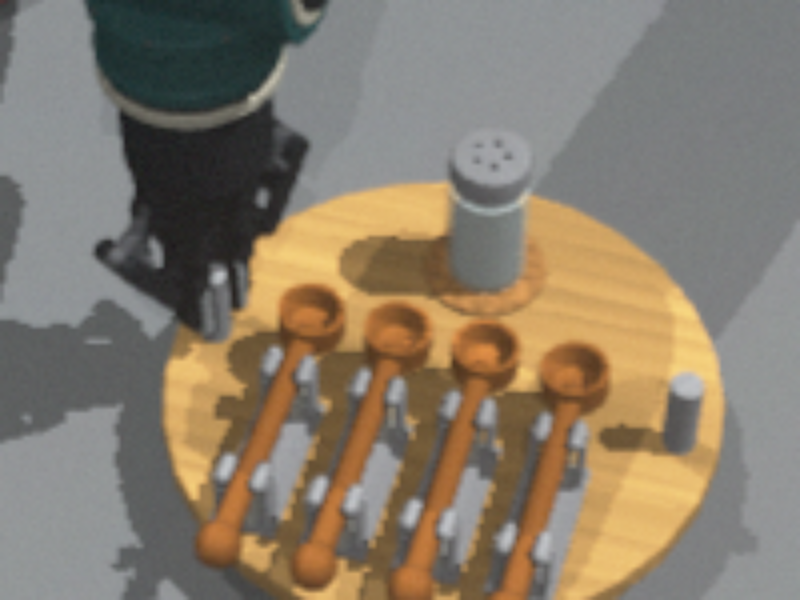

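>>> servo_tool([
  [[0, -0.006, 0.0032], -3.0],
  [[0, -0.006, 0.0032], -3.1],
  [[0, 0, 0], 0],
  [[0, 0, 0], 0],
])

```text
time: 82.6
ee_pos: [0.566, -0.113, 0.0288]
tool_rot: [-0.328, 0.627, 0.326, 0.627]
force: [-1.8, -6.6, 5.0]
grip_width: 0.194
```

```bash
cat >> h.py <<'E'
def fin(n=3):
    r=[];r2=[]
    for _ in range(n):
        c=grab("scene"); o,comps,_x=deck(c)
        pts=np.array([x[2] for x in comps if 700<x[1]<1100 and x[2][0]>.58])
        if len(pts)>=3:
            f=np.polyfit(pts[:,1],pts[:,0],1)[0]; r.append(np.arctan2(1,f)+np.pi/2)
        k=[x[2] for x in comps if 35<x[1]<220 and x[3]<.11 and abs(np.hypot(*(x[2][:2]-CEN-[.003,0]))-.128)<.012]
        if len(k)==2:
            k.sort(key=lambda v:v[1]); d=k[1]-k[0]; r2.append(np.arctan2(d[1],d[0])+np.pi/2)
    print("deck by spoons",np.mean(r) if r else None,"by knobs",np.mean(r2) if r2 else None)
E
python3 - <<'E'
from h import *
s,M,y=st(); k=s["ee_pos"][:2]-CEN; print(np.hypot(*k),"knob-based",(np.arctan2(k[1],k[0])-np.pi/2+2*np.pi)); fin()
E
```

```text
t 82.60 pos [ 0.566  -0.113   0.0288] yaw 2.532 q6 -2.77 w 0.194 F [-1.8 -6.6  5. ] tilt -1.000
0.1283560093997581 knob-based 2.995071435228624
deck by spoons 3.015583915847903 by knobs None
```

>>> servo_tool([
  [[0, 0, 0], 0],
  [[0, 0, 0], 0],
  [[0, 0, 0], 0],
  [[0, 0, 0], 0],
], gripper=0.5)

```text
time: 83.15
ee_pos: [0.5657, -0.1119, 0.0282]
tool_rot: [-0.328, 0.627, 0.328, 0.627]
force: [-0.1, -0.6, -0.6]
grip_width: 0.499
```

>>> servo_tool([
  [[-0.03, 0, 0], 0],
  [[-0.04, 0, 0], 0],
  [[-0.04, 0, 0], 0],
  [[0, 0, 0], 0],
])

```text
time: 83.55
ee_pos: [0.5678, -0.1125, 0.1444]
tool_rot: [-0.33, 0.624, 0.326, 0.629]
force: [1.3, 0.8, -0.3]
grip_width: 0.502
```

```bash
python3 - <<'E'
from h import *
fin(4); st()
c=grab("scene"); cv2.imwrite("pics/s35.png",c["img"])
o,comps,_=deck(c)
for x in comps: print(x)
c=grab("top"); o,comps,_=deck(c)
for x in comps: print(x)
E
```

```text
deck by spoons 3.0090385478526174 by knobs 2.992367199902811
t 83.75 pos [ 0.5653 -0.1119  0.1371] yaw 2.535 q6 -2.77 w 0.502 F [ 0.8 -0.3 -0.7] tilt -1.000
(array([279. , 104.3]), np.int32(15959), array([ 0.58  , -0.0949,  0.4812]), np.float64(0.546))
(array([348.4, 230.2]), np.int32(703), array([0.5155, 0.0285, 0.1169]), np.float64(0.142))
(array([281.5, 257.8]), np.int32(129), array([ 0.5714, -0.1098,  0.087 ]), np.float64(0.099))
(array([300.1, 287.2]), np.int32(881), array([ 0.6355, -0.0655,  0.0837]), np.float64(0.095))
(array([323.4, 290.2]), np.int32(878), array([ 0.6388, -0.0181,  0.0841]), np.float64(0.094))
(array([346.8, 293.3]), np.int32(877), array([0.6452, 0.0287, 0.084 ]), np.float64(0.094))
(array([370.2, 297.5]), np.int32(866), array([0.654, 0.076, 0.084]), np.float64(0.094))
(array([402.1, 276.3]), np.int32(133), array([0.6094, 0.1416, 0.0859]), np.float64(0.1))
(array([287.4, 186.4]), np.int32(498), array([0.6489, 0.0769, 0.0842]), np.float64(0.097))
(array([305.3, 188.8]), np.int32(508), array([0.641 , 0.0296, 0.0833]), np.float64(0.098))
(array([323. , 190.5]), np.int32(510), array([ 0.6338, -0.0176,  0.0833]), np.float64(0.099))
(array([362.7, 216.4]), np.int32(6589), array([ 0.5269, -0.0846,  0.5075]), np.float64(0.545))
(array([263.4, 207.1]), np.int32(51), array([0.6013, 0.1419, 0.0936]), np.float64(0.1))
(array([307.1, 243.5]), np.int32(272), array([0.4969, 0.0282, 0.1361]), np.float64(0.147))
```

View pics/s35.png

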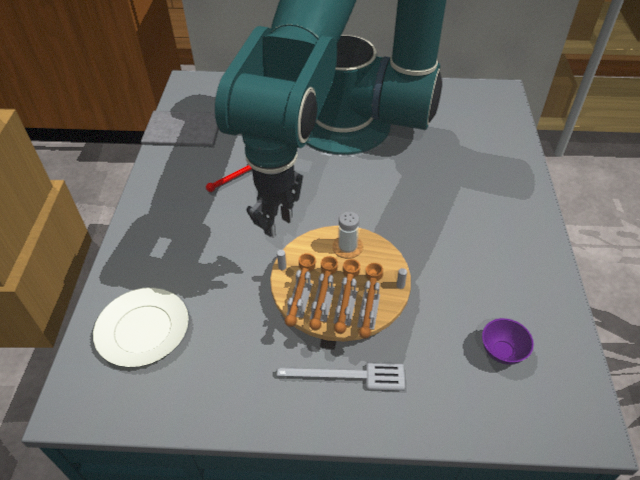

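The clip row is now on the far side: spoons at (300,290) to (370,297), shaker upright on its pad at (348,232). Plate (141,327), bowl (507,341) and slotted spoon (340,374) are unmoved. On release the deck settled from 3.001 to 2.992, so I'll retract, wait, and verify at rest.

>>> servo_tool([
  [[-0.03, 0, 0], 0],
  [[-0.03, 0, -0.02], 0],
  [[-0.02, 0, -0.04], 0],
  [[0, 0, -0.04], 0],
  [[0, 0, -0.03], 0],
  [[0, 0, 0], 0],
  [[0, 0, 0], 0],
  [[0, 0, 0], 0],
  [[0, 0, 0], 0],
])

```text
time: 84.75
ee_pos: [0.4957, -0.2105, 0.2179]
tool_rot: [-0.325, 0.63, 0.323, 0.627]
force: [-0.0, 0.1, 0.4]
grip_width: 0.503
```

```bash
python3 - <<'E'
from h import *
st(); fin(4)
for n,b in(("scene",(195,345,240,440)),("top",(145,295,220,420))):
    c=grab(n); cv2.imwrite(f"pics/{n}_f.png",cv2.resize(c["img"][b[0]:b[1],b[2]:b[3]],None,fx=4,fy=4))
    P=cloud(c); o,comps,_=deck(c)
    if n=="top":
        k=[x[2] for x in comps if 35<x[1]<70]; print(k)
    # handles
    hsv=cv2.cvtColor(c["img"],cv2.COLOR_BGR2HSV); a=-.148+np.pi
    R=np.array([[np.cos(a),-np.sin(a)],[np.sin(a),np.cos(a)]])
    for ce,ar,p in spoons(c,P):
        if ar<250: continue
        q=(p[:,:2]-CEN)@R; m=abs(q[:,0]+.075)<.03
        print(n,ce.round(),"x %.4f..%.4f mid(handle) %.4f y %.4f ztop %.4f"%(q[:,0].min(),q[:,0].max(),(q[:,0].min()+q[:,0].max())/2-.0055,np.median(q[m,1]),np.median(p[m,2])))
E
```

```text
t 84.75 pos [ 0.4957 -0.2105  0.2179] yaw 2.523 q6 -2.97 w 0.503 F [-0.   0.1  0.4] tilt -1.000
deck by spoons 3.009086699617696 by knobs 2.9942230639915115
scene [300. 285.] x -0.1599..0.0137 mid(handle) -0.0786 y 0.0700 ztop 0.0839
scene [323. 289.] x -0.1589..0.0148 mid(handle) -0.0776 y 0.0222 ztop 0.0841
scene [346. 292.] x -0.1592..0.0173 mid(handle) -0.0765 y -0.0250 ztop 0.0836
scene [370. 296.] x -0.1581..0.0164 mid(handle) -0.0763 y -0.0728 ztop 0.0837
[array([0.601 , 0.1423, 0.0935]), array([ 0.5641, -0.1085,  0.0928])]
top [287. 190.] x -0.1564..0.0172 mid(handle) -0.0751 y -0.0734 ztop 0.0830
top [305. 192.] x -0.1546..0.0158 mid(handle) -0.0749 y -0.0256 ztop 0.0824
top [323. 194.] x -0.1568..0.0153 mid(handle) -0.0762 y 0.0222 ztop 0.0828
top [341. 195.] x -0.1573..0.0130 mid(handle) -0.0777 y 0.0700 ztop 0.0833
```

View pics/scene_f.png

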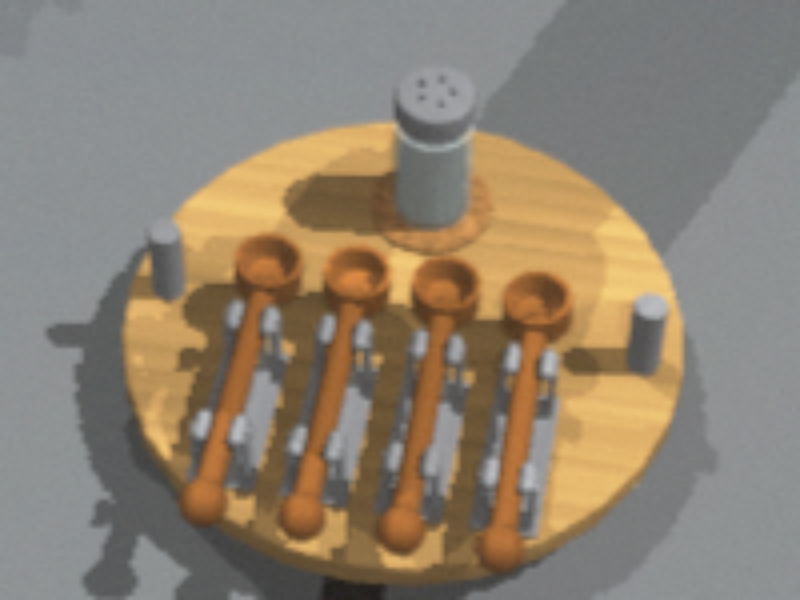

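View pics/top_f.png

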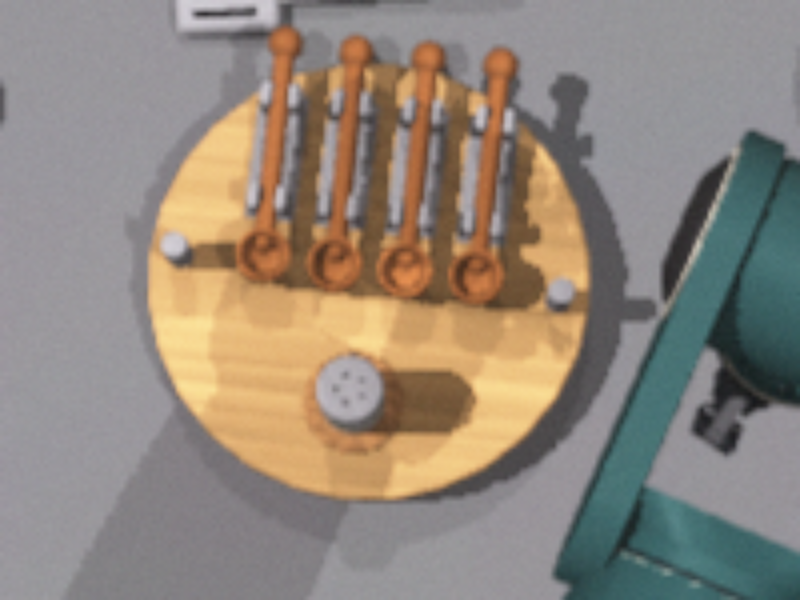

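>>> servo_tool([
  [[0, 0, 0], 6],
  [[0, 0, 0], 8],
  [[0, 0, 0], 8],
  [[0, 0, 0], 0],
  [[0, 0, 0], 0],
  [[0, 0, 0], 0],
  [[0, 0, 0], 0],
])

```text
time: 85.75
ee_pos: [0.4953, -0.2111, 0.2183]
tool_rot: [-0.2, 0.68, 0.197, 0.677]
force: [0.8, -0.8, 0.0]
grip_width: 0.5
```

```bash
python3 - <<'E'
from h import *
s,_,_=st(); print(s["q"].round(3),abs(s["qd"]).max()); fin(3)
print(manip.close_job())
E
```

```text
t 85.75 pos [ 0.4953 -0.2111  0.2183] yaw 2.139 q6 -2.59 w 0.500 F [ 0.8 -0.8  0. ] tilt -1.000
[-0.447 -0.188  1.706 -0.006  1.623 -2.587] 0.010318556364369116
deck by spoons 3.0058386221362103 by knobs 2.9928656141341814
the job is handed in; nothing more can be done
None
```

The job is handed in at about 86 s. I turned the turntable to the robot side, snapped all four brown spoons into clips 1–4, stood the shaker on the cork pad, and turned the loaded deck half a turn to the far side. The red spoon was left alone.

**Last checks:**
- **Spoons:** all four handles sit with their tops at z ≈ 0.083–0.084 m, where 0.084 is fully seated. They are lengthwise centred within about 4 mm, with scoops inward and handle ends over the rim.
- **Shaker:** upright, and centred on the pad as seen in both views.
- **Bystanders:** the plate, bowl and slotted spoon show no movement in the scene view.
- **Deck:** at rest at 2.993 rad (knobs) in the world frame. The half-turn detent should be near 2.998.

**What disagreed or is less certain:**
- **Fingertip offset:** the real fingertips sit about 28–34 mm behind the reported TCP. I found this in the images, confirmed it by touch, and used it for every height.
- **Detents:** the deck was never clearly drawn into a click after release. I located the robot-side detent by pushing the knob both ways and feeling the resistance, to about ±0.01 rad. At the far-side stop I did no push test; on release the knob readings shifted from about 3.001 to 2.992, close to the measurement noise.
- **Angle readings:** the spoon-row estimate of the final deck angle (3.006) differs from the knob estimate by about 0.013 rad.
- **Joint 6:** it read -2.97 (rounded), right at its limit, as I backed away from the deck. I turned it clear before handing in, but I can't rule out that it briefly touched the limit.

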